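# Re-tension the quick-release clamp of a bottle mixer

### The job

Clamp the bottle that already stands in the tilted mixer. First flip the cam lever on the column fully open, then swing the clamp arm over the bottle to its stop; screw the black knob down (clockwise) until the rubber foot just touches the bottle's cap, and finally flip the lever fully closed so that the cam puts the tension on. Leave the bottle in its cup and do not disturb the things standing round the mixer.

Things in the scene. Friction and masses are not known exactly. Their poses are not given: they have to be found in the camera images.
- mixer: Bottle mixer, fixed to the bench: white wedge-shaped housing 170 mm deep, 250 mm wide, 25 mm high in front, 100 mm at the back. Origin on the bench under the bottle's seat, x to its back, y to its left, z up. Its top slopes 25 degrees down towards its front.
- cup (a point): Centre of the bottle's seat on the sloping top. Its axes are the 'head axes': z is the slope's normal, 25 degrees from vertical, leaning to the front; x up the slope to the back; y left. The bottle stands along head z in an aluminium cup (bore 44 mm, rim 50 mm above this point). The clamp's steel column stands along head z at head x 0, y -100 mm.
- swing (a joint): Clamp arm's swing about the column (head z), rad: 0 = at its stop, arm along head +y, foot over the bottle; at value s the arm points along head (-sin s, cos s), s > 0 being swung to the front; limit 1.3. 4 to 6 N at the knob move it; it stays where left. Lever, arm and knob swing together; 'arm axes' = head axes turned by s about head z.
- column (a point): Point on the column's axis at the height of the arm bar's centre when the lever is closed (128 mm above the cup point along head z).
- clamp_bar (a point): Middle of the free part of the clamp arm, 60 mm from the column's axis: a dark steel bar 20 mm wide and 15 mm thick, bare from 19 to 84 mm from the column. Its axes are the arm axes (y along the arm away from the column, z along the column). It rises 4.5 mm when the lever is opened.
- lever (a joint): Cam lever on top of the column, rad: 0 = closed (pointing along arm +x, its handle raised 0.5 rad from the slope), 1.1 = fully open (limit; handle upright along head z). Turns about arm -y. Opening lets arm, knob and foot rise 4.5 mm, closing presses them down, evenly over its travel; friction makes it stay where left, also under tension. 4 to 8 N near its end move it.
- lever_pin (a point): Centre of the lever's pivot pin, on the column's axis, 156 mm above the cup point along head z.
- lever_end (a point): Tip of the lever's handle, 98 mm from the pin (it moves on a circle about the pin). The handle is an aluminium bar 16 mm wide along arm y, 8 mm thick, straight from the pin for 60 mm, the end bent up by 8 mm. With the lever closed the tip lies 78 mm from the pin along arm +x and 59 mm above it along head z. The space round the handle is free: it can be pushed at its end or pinched across the 16 mm.
- knob (a joint): Adjusting knob, rad, grows as it is turned clockwise seen from above (along head -z); each radian screws the foot down 1.6 mm (10 mm per turn). Limits 0 and 6. It turns stiffly (0.12 N m) and stays where it is left.
- knob_center (a point): Centre of the black fluted knob at the arm's end (diameter 41 mm over the flutes, 37 mm body, grip height 20 mm = 10 mm above and below this point; its axis is head z, 100 mm from the column). At least 10 mm are free between its flutes and the arm below. Its axes turn with the knob.
- foot_face (a point): Centre of the underside of the clamp's rubber foot (diameter 29 mm, below the arm's end, on the knob's axis). The foot is sprung: 10 N for each mm that it is pressed up. z is head z.
- cap_top (a point): Centre of the top of the bottle's black cap (32 mm diameter), 88 mm above the cup point along the bottle's axis. With lever open and arm over the bottle, the distance from here to foot_face along head z is the gap that the knob must close (2.5 to 5 mm at the start).
- bottle: Brown bottle with a black cap, 42 mm diameter, 90 mm tall, about 0.1 kg, standing in the mixer's cup. Origin at the centre of its underside.
- clamp_foot: The sprung foot of the clamp; origin at the centre of its underside (the same point as foot_face).
- beaker: Bystander: glass beaker, 52 mm diameter, 70 mm tall, right of the mixer; origin under its centre.
- timer: Bystander: white timer, 66 x 66 x 18 mm, on the left in front; origin under its centre.
- spanner: Bystander: open-ended spanner, 145 mm long, 9 mm thick, on the right in front; origin under its centre.
- petri: Bystander: glass dish, 62 mm diameter, 15 mm tall, on the right; origin under its centre.
Mind the look-alikes: they are no part of the job. Leave any turquoise or yellow look-alike of the bottle alone.

How it is judged:
By the outcome, as a careful person would: the job done as asked, in the order asked, and still so for the second after the job is handed in, with the robot touching nothing.
It also fails if it takes over 72 s, if anything falls off the work surface, if the arm or the gripper's body presses on something with over 40 N, if the wrist force passes 120 N, or if a joint passes its speed limit or range.

### The arm

A 6-joint arm with a two-finger parallel gripper is mounted at the origin on the work surface; the furniture and walls round the work are solid. World frame = base frame: x ahead of the robot, y to its left, z up, the work surface at z = 0. Lengths are in m, angles in rad, forces in N, time in s.
With the tool pointing down it reaches from about 0.375 to 0.9 m from the base axis. Payload 3.1 kg.
Tool frame: the origin (TCP) lies on the centre line of the jaws, within the pads' length; the fingertips stand robot.tip_reach ahead of it and the grasp point (between the pads) is the TCP (robot.tip_reach is the distance from the TCP to the fingertips, in m); z points along the fingers, y is the direction in which the jaws open and shut (so a half turn about z gives the same grasp; the last joint's range is limited). The gripper opens to 87 mm and grips with 3 to 60 N. Pads are 19 mm wide; open, the fingers measure 117 mm over their backs; the gripper's body (75 mm by 190 mm) begins 51 mm behind the grasp point.
Start: joints at [-1.365, 0.527, 1.433, -0, 1.181, -0.178], TCP at [0.234, -0.579, 0.242] pointing down, gripper open.
Joint ranges: [-3.08, 3.08], [-0.75, 2.2], [0.22, 2.44], [-1.43, 4.57], [0, 2.65], [-2.85, 2.85]. Speed limits (rad/s): [2.79, 2.79, 3.14, 3.14, 3.14, 3.14].

### API

Orientations are given as a unit quaternion [x, y, z, w].
In Python, from rig import telemetry, viewer, robot gives the robot as it stands. The module is installed in compiled form; this text tells all that it offers.
- The arm moves only by the tool step_arm, never from a script. Its argument "targets" is a list of rows, each an object of numbers: "dx", "dy", "dz": the shift along the tool's x, y, z in m; "rx", "ry", "rz": the turn, a rotation vector about the tool's x, y, z in degrees. In form: [{"dx": .., "dy": .., "dz": .., "rx": .., "ry": .., "rz": ..}, ...]. A call has exactly 5 rows; each row is the pose to reach, as a shift and turn from the pose measured when the call began, along the tool's axes at that moment; what a row does not reach only later rows make up. A row lasts 1/8 s, in which the tool goes at most 62.5 mm and 10.7 degrees, less where a joint would pass 70% of its speed; a pose out of reach is approached as far as the arm can. A call with a gripper value outside its range is refused whole. "gripper" is the opening, from 0 (shut) to 1 (fully open), set as the call begins (left out, the last holds). The fingers move at their own pace and stop on an object; "force" is the grip in N (left out, the last holds). Time passes only in rows, so rows that repeat a pose let the fingers close, or fill a call up. It gives the time, the measured TCP pose, the force and the opening at its end, in the units of the state.
- telemetry.get_obs(): the state, without advancing time (a new reading comes with each control period).
- viewer.camera(name): name is "scene" or "side" or "wrist"; returns a dict with "img" (400x640x3 uint8, blue, green, red), "depth" (400x640 float32, m along the optical axis (not along the pixel's ray), 0 where there is no reading), "K" (3x3 intrinsics, pixels), "k1" (the pictures are not rectified: a ray, as slopes to the right and down, at radius r is drawn at 1 + k1 r^2 times it, then the intrinsics apply), "R" (3x3) and "t" (3): a world point X has camera coordinates R X + t. Camera axes: x right, y down, z forward; pixel columns grow to the right and rows downward; lengths in m; the calibration is good to about 2 mm. A picture is of the moment at which its call begins.
- robot.hand_in(): hands the job in, once; it reports no verdict.
The state is a dict: "time": time; "q": joint angles; "joint_velocities": joint speeds; "joint_torque": joint torques, N m; "position": TCP position; "tool_rot": TCP orientation; "ft_force": force on the tool from outside, world axes, zero at the start; "moment": the same for the moment, N m; "grip_width": finger opening in m.
Only numpy, scipy, OpenCV 4.12 (cv2) and the standard library are available. Lean on these libraries where they do the work, as an engineer would, in place of code of your own. Each camera call takes 0.05 s, during which the arm holds its last target.

## Working session

There is one attempt and no reset: what is moved stays moved. The work goes in short steps, Python scripts to look and compute and a tool call to move; the robot and the scene stay as the last step left them, time stands still between calls to the robot, and variables do not carry over. Pictures are saved under pics/ and viewed, and the job is handed in when it is done.

Besides the shell and the picture viewer there is one more tool, called after "Request:" as name([rows], argument=value, ...), one row to a line, values as JSON. step_arm: Moves the arm, as the interface text tells. Its arguments: {"type":"object","properties":{"targets":{"type":"array"},"gripper":{"type":"number"},"force":{"type":"number"}},"required":["targets"]}

```bash
mkdir -p pics; ls; python3 - <<'E'
from rig import telemetry, viewer, robot
import cv2,numpy as np
print(telemetry.get_obs(), robot.tip_reach)
for n in ["scene","side","wrist"]:
    c=viewer.camera(n); cv2.imwrite(f"pics/{n}0.png",c["img"]); np.savez(f"{n}0.npz",**c)
    print(n,c["K"].tolist(),c["k1"],c["R"].tolist(),c["t"])
E
```

```text
pics
{'time': 0.0, 'q': array([-1.36552632e+00,  5.28484226e-01,  1.43392058e+00,  2.87772429e-05,
        1.18135688e+00, -1.78522473e-01]), 'joint_velocities': array([-0.00033111, -0.00017173, -0.00057985,  0.00030189,  0.00055583,
        0.00059858]), 'joint_torque': array([-1.54329937e-03, -4.40043175e+01, -1.76593924e+01,  6.32314011e-02,
        5.82140533e-02, -1.76581066e-04]), 'position': array([ 0.23390318, -0.57883586,  0.24055467]), 'tool_rot': array([ 9.81644816e-01,  1.90715179e-01, -1.19953045e-06, -1.08459767e-03]), 'ft_force': array([-0.06891087,  0.03464521,  0.06258884]), 'moment': array([-0.00699792,  0.01584818,  0.01262433]), 'grip_width': 0.08674429403097667} 0.019
scene [[506.2639381708281, 0.0, 304.95877539309953], [0.0, 506.2639381708281, 194.22112659532084], [0.0, 0.0, 1.0]] -0.1574321798540188 [[0.9555700868975245, 0.29476237916119136, 0.0009740933688456491], [0.1673982968786512, -0.5399511746664067, -0.8248821365373933], [-0.24261825823458574, 0.7883957564621981, -0.5653039111518814]] [-0.40809095  0.06539471  1.91287839]
side [[465.8420808541765, 0.0, 326.9492014201892], [0.0, 465.8420808541765, 197.9725584392462], [0.0, 0.0, 1.0]] -0.05169170637723844 [[0.9864322821257634, -0.16300936964895757, -0.019475579241916705], [-0.09085126098726894, -0.4432287306462219, -0.8917927678035754], [0.1367384406711654, 0.8814625560603173, -0.4520247350604056]] [-0.44140878  0.20113146  1.51940132]
wrist [[338.9812348657008, 0.0, 322.3138996167079], [0.0, 338.9812348657008, 198.50280638998953], [0.0, 0.0, 1.0]] -0.05862490806548098 [[0.3745799102520694, -0.9271941280558362, -0.0009693989543877295], [-0.8834180586882406, -0.3572117597569093, 0.3032693394902875], [-0.28153583150116934, -0.11274221742609644, -0.952904385544948]] [-0.62345344 -0.03631242  0.39071699]
```

View pics/scene0.png

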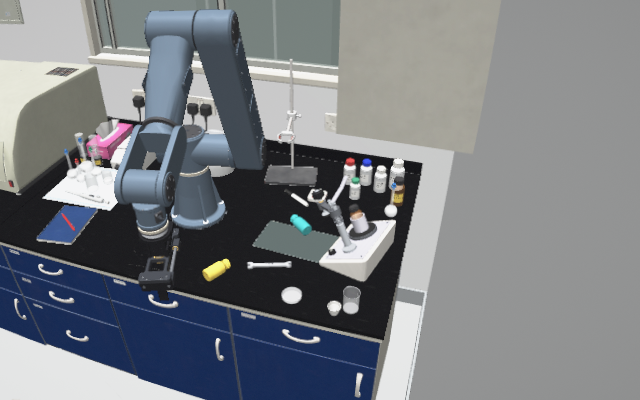

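View pics/side0.png

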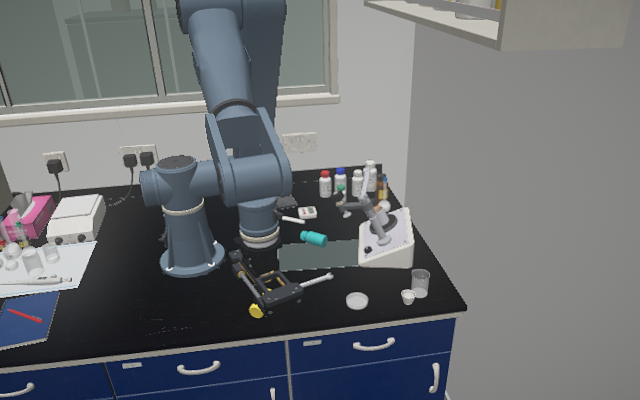

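View pics/wrist0.png

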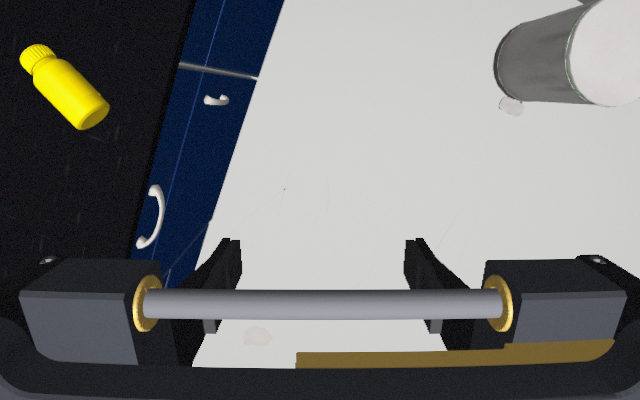

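```bash
python3 - <<'E'
import cv2
a=cv2.imread("pics/scene0.png")[150:320,250:430]; cv2.imwrite("pics/scene0c.png",cv2.resize(a,None,fx=3.5,fy=3.5,interpolation=cv2.INTER_CUBIC)[:600])
a=cv2.imread("pics/side0.png")[155:310,270:450]; cv2.imwrite("pics/side0c.png",cv2.resize(a,None,fx=3.8,fy=3.8,interpolation=cv2.INTER_CUBIC)[:600])
E
```

```text
(no output)
```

View pics/scene0c.png

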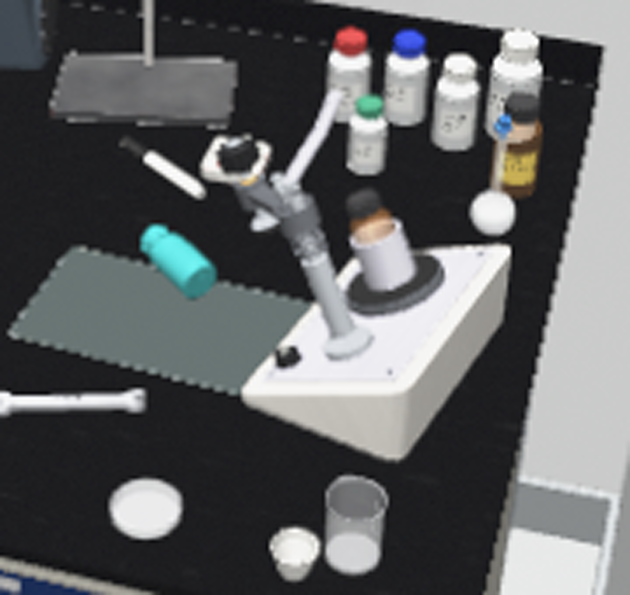

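View pics/side0c.png

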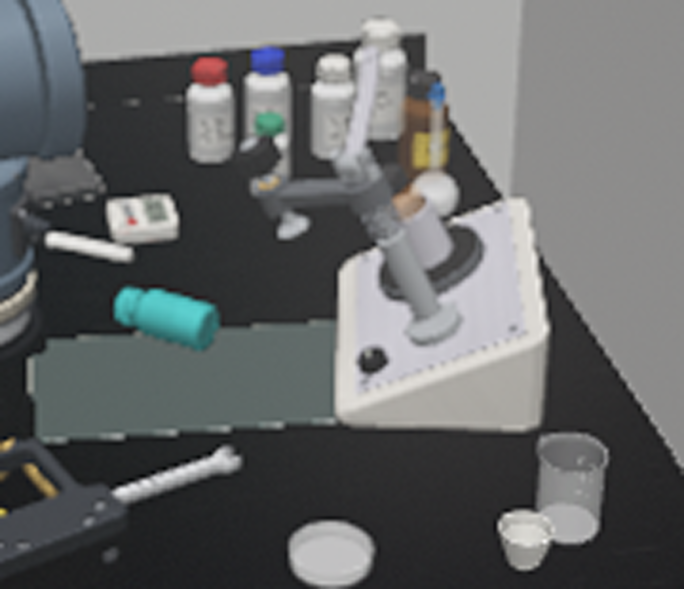

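```bash
cat > h.py <<'E'
import numpy as np, cv2
from scipy.spatial.transform import Rotation as Ro
def load(n): return dict(np.load(n))
def cloud(c):
    v,u=np.mgrid[0:400,0:640].astype(float)
    D=np.array([float(c["k1"]),0,0,0,0])
    p=cv2.undistortPointsIter(np.stack([u.ravel(),v.ravel()],1).reshape(-1,1,2),c["K"],D,None,None,(3,50,1e-9)).reshape(400,640,2)
    z=c["depth"]
    X=np.dstack([p[...,0]*z,p[...,1]*z,z])
    return (X-c["t"])@c["R"]   # R^T (x-t)
def ray(c,u,v):
    D=np.array([float(c["k1"]),0,0,0,0])
    p=cv2.undistortPointsIter(np.array([[[u,v]]],float),c["K"],D,None,None,(3,50,1e-9)).ravel()
    d=c["R"].T@np.array([p[0],p[1],1]); o=-c["R"].T@c["t"]
    return o,d/np.linalg.norm(d)
def proj(c,X):
    x=np.atleast_2d(X)@c["R"].T+c["t"]; s=x[:,:2]/x[:,2:]
    s=s*(1+float(c["k1"])*(s**2).sum(1,keepdims=True))
    return s*[c["K"][0,0],c["K"][1,1]]+[c["K"][0,2],c["K"][1,2]]
def tri(c1,p1,c2,p2):
    o1,d1=ray(c1,*p1);o2,d2=ray(c2,*p2)
    A=np.stack([d1,-d2],1);s=np.linalg.lstsq(A,o2-o1,rcond=None)[0]
    a=o1+s[0]*d1;b=o2+s[1]*d2
    return (a+b)/2,np.linalg.norm(a-b)
E
python3 - <<'E'
from h import *
for n in ["scene0","side0"]:
    c=load(n+".npz"); P=cloud(c)
    print(n,"holes",(c["depth"]==0).mean())
    # sloped top: points in region with z 0.02..0.12
    reg=np.zeros((400,640),bool)
    if n=="scene0": reg[210:280,315:400]=1
    else: reg[200:275,350:420]=1
    reg&=(c["depth"]>0)&(c["img"].min(2)>150)&(P[...,2]>.02)&(P[...,2]<.11)
    Q=P[reg]
    best=None
    rng=np.random.default_rng(0)
    for i in range(500):
        a=Q[rng.choice(len(Q),3,False)]
        m=np.cross(a[1]-a[0],a[2]-a[0]); m/=np.linalg.norm(m)+1e-12
        m*=np.sign(m[2])
        if not .85<m[2]<.95: continue
        k=abs((Q-a[0])@m)<.004
        if best is None or k.sum()>best.sum(): best=k
    S=Q[best]; ce=S.mean(0); m=np.linalg.svd(S-ce)[2][2]; m*=np.sign(m[2])
    print(len(Q),best.sum(),"n",m,"tilt",np.degrees(np.arccos(m[2])),"yaw",np.degrees(np.arctan2(-m[1],-m[0])),"c",ce, "res",((S-ce)@m).std())
    # table
    reg=(c["depth"]>0)&(P[...,2]<.02)&(P[...,2]>-.03)&(P[...,0]>.3)&(P[...,0]<.8); print("table z",np.median(P[reg][:,2]))
    T=P[...,2]; 
E
```

```text
scene0 holes 0.00394921875
2003 1056 n [-0.40865674  0.10745598  0.90634038] tilt 24.995581107212992 yaw -14.732381143041376 c [ 0.64117796 -0.09729265  0.07305261] res 0.002011359142510749
table z 8.341529639282585e-05
side0 holes 0.00415625
2289 1328 n [-0.41440945  0.09496749  0.90512208] tilt 25.160269700685276 yaw -12.907232377813877 c [ 0.62436557 -0.09149214  0.0688694 ] res 0.0020057492892597137
table z 0.002830174128615843
```

```bash
python3 - <<'E'
from h import *
from scipy.optimize import least_squares
sc=load("scene0.npz"); si=load("side0.npz")
base,e=tri(sc,(349.1,248.6),si,(384,240.5)); print("colbase",base,e)
yaw=np.radians(-13.8)
R=Ro.from_euler('z',yaw)*Ro.from_euler('y',-np.radians(25)); Rm=R.as_matrix()
print(Rm)
cup=base-Rm@[0,-.1,0]; print("cup est",cup)
for n,c in (("sc",sc),("si",si)):
    P=cloud(c); H=(P-cup)@Rm
    ok=c["depth"]>0
    pl=ok&(abs(H[...,2])<.006)&(abs(H[...,0])<.08)&(abs(H[...,1])<.13); print(n,"plane z",np.median(H[pl][:,2]))
    k=ok&(H[...,2]>.02)&(H[...,2]<.10)&(abs(H[...,0])<.04)&(abs(H[...,1]+.1)<.04)
    Q=H[k][:,:2]
    for _ in range(3):
        f=least_squares(lambda p:np.hypot(*(Q-p[:2]).T)-p[2],[*np.median(Q,0),.012],loss='soft_l1',f_scale=.002)
    print("col",k.sum(),f.x)
    for lo,hi,nm in ((.01,.045,"cup"),(.075,.085,"cap"),(.05,.07,"bottle")):
        k=ok&(H[...,2]>lo)&(H[...,2]<hi)&(abs(H[...,0])<.045)&(abs(H[...,1])<.045)
        Q=H[k][:,:2]
        if len(Q)<20: print(nm,len(Q)); continue
        f=least_squares(lambda p:np.hypot(*(Q-p[:2]).T)-p[2],[0,0,.025],loss='soft_l1',f_scale=.002); print(nm,k.sum(),f.x)
# corners
print(proj(sc,cup+Rm@[0,0,.088]))
E
```

```text
colbase [ 0.61250761 -0.11807901  0.06973548] 0.0032971589863030476
[[ 8.80146560e-01  2.38533458e-01 -4.10419081e-01]
 [-2.16184730e-01  9.71134280e-01  1.00808595e-01]
 [ 4.22618262e-01 -6.93889390e-18  9.06307787e-01]]
cup est [ 0.63636096 -0.02096558  0.06973548]
sc plane z -0.003915564245775914
col 179 [-0.00085922 -0.10050708  0.01100865]
cup 197 [-0.00792607  0.00715923  0.03319154]
cap 32 [-0.00218127 -0.00107896  0.01505421]
bottle 89 [-2.05213347e-03  3.93244106e-05  2.21052162e-02]
si plane z -0.001634757915623256
col 186 [-0.00085266 -0.09687677  0.0115612 ]
cup 208 [-0.00620896  0.01316039  0.03912077]
cap 28 [ 0.00493501 -0.00145024  0.01097893]
bottle 64 [0.00305432 0.00047447 0.01947583]
[[353.91591251 209.05125889]]
```

```bash
python3 - <<'E'
from h import *
sc=load("scene0.npz"); si=load("side0.npz"); w=load("wrist0.npz")
yaw=np.radians(-13.8)
Rm=(Ro.from_euler('z',yaw)*Ro.from_euler('y',-np.radians(25))).as_matrix()
cup=np.array([.636,-.021,.0685])
for nm,a,b in (("knob",(318.6,193.4),(339,195.8)),("leverend",(345.1,177.1),(367.9,168.7)),("pin",(250+287/3.5,150+183/3.5),(270+352/3.8,155+160/3.8))):
    X,e=tri(sc,a,si,b); h=(X-cup)@Rm; print(nm,X,e,"head",h,"ang",np.degrees(np.arctan2(-h[0],h[1]+.1)))
T=Ro.from_quat([ 9.81644816e-01,  1.90715179e-01, -1.19953045e-06, -1.08459767e-03]).as_matrix()
print("tool\n",T)
p=np.array([ 0.23390318, -0.57883586,  0.24055467])
o=-w["R"].T@w["t"]; print("cam in tool",T.T@(o-p)); print("cam axes in tool (cols)\n",T.T@w["R"].T)
E
```

```text
knob [ 0.48397697 -0.03319812  0.20135108] 0.0018981945199266239 head [-0.0750202  -0.0481086   0.18156745] ang 55.32842742453774
leverend [ 0.57218306 -0.04831793  0.2915628 ] 8.64469913073276e-05 head [ 0.04400787 -0.04175185  0.22560135] ang -37.07192118779394
pin [ 0.54503414 -0.09637881  0.22158869] 0.0014565002164532404 head [ 0.00093053 -0.09490135  0.16848077] ang -10.342979162217578
tool
 [[ 9.27255441e-01  3.74429131e-01 -4.16053503e-04]
 [ 3.74429136e-01 -9.27253088e-01  2.12892182e-03]
 [ 4.11343452e-04 -2.12983690e-03 -9.99997647e-01]]
cam in tool [ 0.08389528 -0.00080056 -0.14213345]
cam axes in tool (cols)
 [[ 1.62364895e-04 -9.52779944e-01 -3.03661574e-01]
 [ 9.99999314e-01 -1.97662612e-04  1.15488355e-03]
 [-1.16037242e-03 -3.03661553e-01  9.52779258e-01]]
```

```bash
cat >> h.py <<'E'
YAW=np.radians(-13.8); CUP=np.array([.636,-.021,.0685])
def head(): return (Ro.from_euler('z',YAW)*Ro.from_euler('y',-np.radians(25))).as_matrix()
def h2w(p): return CUP+head()@np.array(p,float)
def w2h(X): return (np.array(X)-CUP)@head()
def armax(s): return head()@Ro.from_euler('z',s).as_matrix()
def tool(xa,za): # world rot from x and z axes
    z=np.array(za,float);z/=np.linalg.norm(z); x=np.array(xa,float); x-=z*(x@z); x/=np.linalg.norm(x)
    return np.stack([x,np.cross(z,x),z],1)
def plan(X,T,n=5,pr=True):
    from rig import telemetry
    o=telemetry.get_obs(); T0=Ro.from_quat(o["tool_rot"]); 
    d=T0.as_matrix().T@(np.array(X)-o["position"]); rv=np.degrees((T0.inv()*Ro.from_matrix(T)).as_rotvec())
    print("t",round(o["time"],2),"total d mm",np.round(d*1000,1),"rv",np.round(rv,1),"|d|",np.linalg.norm(d).round(3),"|r|",np.linalg.norm(rv).round(1))
    for i in range(1,n+1): 
        print("{"+", ".join(f'"{k}": {v}' for k,v in zip(["dx","dy","dz"],np.round(d*i/n,4)))+", "+", ".join(f'"{k}": {v}' for k,v in zip(["rx","ry","rz"],np.round(rv*i/n,1)))+"}")
    return d,rv
def st():
    from rig import telemetry
    o=telemetry.get_obs(); print("t",round(o["time"],2),"pos",o["position"].round(4),"head",w2h(o["position"]).round(4),"q",o["q"].round(2),"F",o["ft_force"].round(1),"M",o["moment"].round(2),"w",round(float(o["grip_width"]),4)); return o
E
python3 - <<'E'
from h import *
H=head()
plan(h2w([0,-.05,.32]),tool(H[:,1],-H[:,2]),10)
E
```

```text
t 0.15 total d mm [ 442.8 -405.6 -116.9] rv [-23.2  11.8 -53.3] |d| 0.612 |r| 59.3
{"dx": 0.0443, "dy": -0.0406, "dz": -0.0117, "rx": -2.3, "ry": 1.2, "rz": -5.3}
{"dx": 0.0886, "dy": -0.0811, "dz": -0.0234, "rx": -4.6, "ry": 2.4, "rz": -10.7}
{"dx": 0.1329, "dy": -0.1217, "dz": -0.0351, "rx": -7.0, "ry": 3.5, "rz": -16.0}
{"dx": 0.1771, "dy": -0.1622, "dz": -0.0468, "rx": -9.3, "ry": 4.7, "rz": -21.3}
{"dx": 0.2214, "dy": -0.2028, "dz": -0.0585, "rx": -11.6, "ry": 5.9, "rz": -26.7}
{"dx": 0.2657, "dy": -0.2434, "dz": -0.0701, "rx": -13.9, "ry": 7.1, "rz": -32.0}
{"dx": 0.31, "dy": -0.2839, "dz": -0.0818, "rx": -16.2, "ry": 8.2, "rz": -37.3}
{"dx": 0.3543, "dy": -0.3245, "dz": -0.0935, "rx": -18.5, "ry": 9.4, "rz": -42.7}
{"dx": 0.3986, "dy": -0.365, "dz": -0.1052, "rx": -20.9, "ry": 10.6, "rz": -48.0}
{"dx": 0.4428, "dy": -0.4056, "dz": -0.1169, "rx": -23.2, "ry": 11.8, "rz": -53.3}
```

Request:
step_arm([
  {"dx": 0.034, "dy": -0.03, "dz": -0.03, "rx": -2.3, "ry": 1.2, "rz": -5.3},
  {"dx": 0.075, "dy": -0.07, "dz": -0.06, "rx": -4.6, "ry": 2.4, "rz": -10.7},
  {"dx": 0.12, "dy": -0.11, "dz": -0.09, "rx": -7, "ry": 3.5, "rz": -16},
  {"dx": 0.163, "dy": -0.15, "dz": -0.11, "rx": -9.3, "ry": 4.7, "rz": -21.3},
  {"dx": 0.207, "dy": -0.19, "dz": -0.12, "rx": -11.6, "ry": 5.9, "rz": -26.7},
])

```text
time: 0.78
position: [0.3537, -0.3278, 0.3616]
tool_rot: [0.904, 0.411, 0.07, 0.089]
ft_force: [0.1, -0.0, -0.4]
grip_width: 0.0872
```

```bash
python3 - <<'E'
from h import *
H=head(); st()
plan(h2w([0,-.05,.32]),tool(H[:,1],-H[:,2]),6)
E
```

```text
t 0.78 pos [ 0.3537 -0.3278  0.3616] head [-0.0583 -0.3653  0.3506] q [-1.06  0.1   1.75  0.14  1.1  -0.39] F [ 0.1 -0.  -0.4] M [ 0.03 -0.02 -0.02] w 0.0872
t 0.78 total d mm [310.2 -86.4   0.6] rv [-11.4   5.9 -26.5] |d| 0.322 |r| 29.4
{"dx": 0.0517, "dy": -0.0144, "dz": 0.0001, "rx": -1.9, "ry": 1.0, "rz": -4.4}
{"dx": 0.1034, "dy": -0.0288, "dz": 0.0002, "rx": -3.8, "ry": 2.0, "rz": -8.8}
{"dx": 0.1551, "dy": -0.0432, "dz": 0.0003, "rx": -5.7, "ry": 2.9, "rz": -13.2}
{"dx": 0.2068, "dy": -0.0576, "dz": 0.0004, "rx": -7.6, "ry": 3.9, "rz": -17.7}
{"dx": 0.2585, "dy": -0.072, "dz": 0.0005, "rx": -9.5, "ry": 4.9, "rz": -22.1}
{"dx": 0.3102, "dy": -0.0864, "dz": 0.0006, "rx": -11.4, "ry": 5.9, "rz": -26.5}
```

Request:
step_arm([
  {"dx": 0.058, "dy": -0.0165, "dz": 0, "rx": -2.2, "ry": 1.1, "rz": -5},
  {"dx": 0.116, "dy": -0.033, "dz": 0, "rx": -4.4, "ry": 2.2, "rz": -10},
  {"dx": 0.175, "dy": -0.049, "dz": 0, "rx": -6.6, "ry": 3.4, "rz": -15},
  {"dx": 0.24, "dy": -0.067, "dz": 0, "rx": -9, "ry": 4.6, "rz": -20.5},
  {"dx": 0.298, "dy": -0.083, "dz": 0, "rx": -11.1, "ry": 5.7, "rz": -25.5},
])

```text
time: 1.4
position: [0.4862, -0.0491, 0.3594]
tool_rot: [0.773, 0.597, 0.133, 0.169]
ft_force: [1.2, -0.9, -0.3]
grip_width: 0.0867
```

```bash
python3 - <<'E'
from h import *
from rig import viewer
st()
c=viewer.camera("wrist"); cv2.imwrite("pics/w1.png",c["img"]); np.savez("w1.npz",**c)
E
```

```text
t 1.4 pos [ 0.4862 -0.0491  0.3594] head [-0.0028 -0.063   0.3223] q [-0.36  0.04  1.88  0.06  0.79 -0.14] F [ 1.2 -0.9 -0.3] M [-0.02  0.13  0.02] w 0.0867
```

View pics/w1.png

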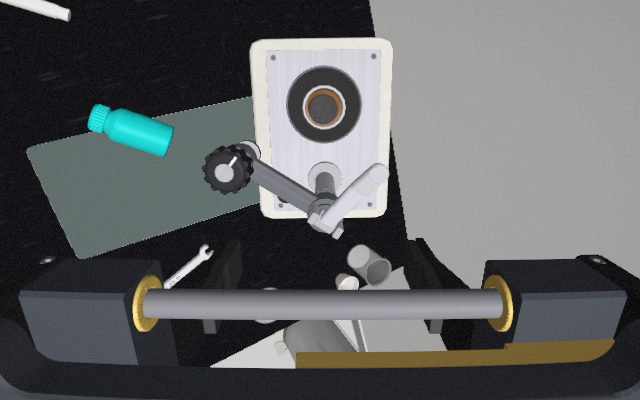

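```bash
python3 - <<'E'
from h import *
c=load("w1.npz"); P=cloud(c); H=w2h(P.reshape(-1,3)).reshape(P.shape); img=c["img"]
def at(u,v,r=1): 
    q=H[v-r:v+r+1,u-r:u+r+1].reshape(-1,3); return np.median(q,0).round(4)
for nm,u,v in (("cap",322,107),("cupfloor disc",300,105),("panel",360,70),("panel2",275,150),("panel3",365,150),("colbase",324,172),("knob top",224,173),("bar",285,186),("bar2",270,176),("lever mid",350,200),("lever end",383,170),("pin",320,220),("disc above knob",252,150)):
    print(nm,at(u,v))
# plane
g=(img.min(2)>170); k=np.zeros_like(g);k[50:210,262:384]=1
k&=g&(abs(H[...,2])<.015)
W=P[k]
for _ in range(5):
    ce=W.mean(0); m=np.linalg.svd(W-ce,full_matrices=False)[2][2]; m*=np.sign(m[2]); r=(W-ce)@m; W=W[abs(r)<2.5*r.std()+1e-4]
print(len(W),"n",m,"tilt",np.degrees(np.arccos(m[2])),"yaw",np.degrees(np.arctan2(-m[1],-m[0])),"height head",w2h(ce),r.std())
# housing outline
m2=((img.min(2)>165)&(H[...,2]>-.03)&(H[...,2]<.012)).astype(np.uint8); m2[230:]=0;m2[:, :240]=0;m2[:,400:]=0
cn=max(cv2.findContours(m2,cv2.RETR_EXTERNAL,cv2.CHAIN_APPROX_NONE)[0],key=cv2.contourArea)
print(cv2.minAreaRect(cn),cv2.boundingRect(cn))
b=m2*255; cv2.imwrite("pics/w1m.png",cv2.resize(img[20:250,190:410],None,fx=2.6,fy=2.6,interpolation=cv2.INTER_CUBIC))
E
```

```text
cap [-0.0035  0.0047  0.1004]
cupfloor disc [-0.0323  0.0034  0.0112]
panel [ 0.0465  0.0462 -0.0041]
panel2 [-0.0701 -0.0576 -0.0046]
panel3 [ 0.0551 -0.0592 -0.0043]
colbase [-0.0023 -0.0851  0.016 ]
knob top [-0.0852 -0.0427  0.1917]
bar [-0.0406 -0.0675  0.1458]
bar2 [-0.0544 -0.0571  0.1462]
lever mid [ 0.0191 -0.0658  0.1966]
lever end [ 0.0399 -0.0335  0.2275]
pin [-0.0066 -0.0931  0.1724]
disc above knob [-0.0727 -0.0335  0.1334]
10421 n [-0.41397032  0.10034386  0.90474288] tilt 25.21132381002536 yaw -13.62534964008011 height head [-0.00391766 -0.02097625 -0.00465485] 0.0011700687280743686
((321.0, 117.0), (158.0, 142.0), 90.0) (250, 38, 143, 159)
```

View pics/w1m.png

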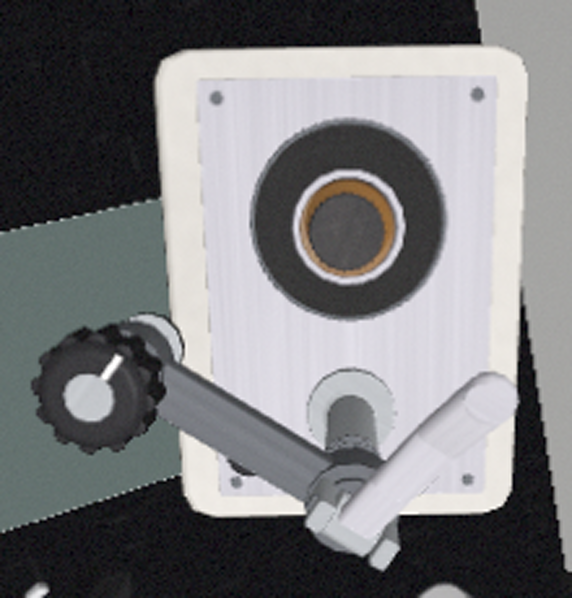

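```bash
sed -i 's/^YAW.*/YAW=np.radians(-13.7); CUP=np.array([.636,-.021,.0685])+np.array([-.41,.10,.906])*.0118/' h.py; cat >> h.py <<'E'
def onplane(c,u,v,z):
    o,d=ray(c,u,v); o=w2h(o); d=head().T@d
    return o+d*(z-o[2])/d[2]
E
python3 - <<'E'
from h import *
c=load("w1.npz"); img=c["img"]; P=cloud(c); H=w2h(P.reshape(-1,3)).reshape(P.shape)
hsv=cv2.cvtColor(img,cv2.COLOR_BGR2HSV)
# cap: by depth
m=((H[...,2]>.080)&(H[...,2]<.096)&(abs(H[...,0])<.03)&(abs(H[...,1])<.03)).astype(np.uint8)
m[:,:280]=0
cn=max(cv2.findContours(m,cv2.RETR_EXTERNAL,cv2.CHAIN_APPROX_NONE)[0],key=cv2.contourArea); e=cv2.minEnclosingCircle(cn);el=cv2.fitEllipse(cn)
print("cap",e,el,onplane(c,*el[0],.088), np.median(H[m>0],0))
# cup rim
m=((H[...,2]>.045)&(H[...,2]<.056)&(abs(H[...,0])<.035)&(abs(H[...,1])<.035)).astype(np.uint8); m[:,:280]=0; m[170:]=0
cn=max(cv2.findContours(m,cv2.RETR_EXTERNAL,cv2.CHAIN_APPROX_NONE)[0],key=cv2.contourArea);el=cv2.fitEllipse(cn)
print("rim",el,onplane(c,*el[0],.050),np.median(H[m>0],0))
# disc
m=((img.max(2)<90)).astype(np.uint8); m[:,:280]=0;m[:,370:]=0;m[:60]=0;m[150:]=0
cn=max(cv2.findContours(m,cv2.RETR_EXTERNAL,cv2.CHAIN_APPROX_NONE)[0],key=cv2.contourArea);el=cv2.fitEllipse(cn)
print("disc",el,onplane(c,*el[0],0.0))
# column base collar
k=(H[...,2]>-.012)&(H[...,2]<.01)&(abs(H[...,0])<.03)&(abs(H[...,1]+.1)<.035)
# column cylinder points
k=(H[...,2]>.01)&(H[...,2]<.11)&(abs(H[...,0])<.03)&(abs(H[...,1]+.1)<.03)
from scipy.optimize import least_squares
Q=H[k][:,:2]; f=least_squares(lambda p:np.hypot(*(Q-p[:2]).T)-p[2],[0,-.1,.011],loss='soft_l1',f_scale=.001); print("col",k.sum(),f.x, abs(f.fun).mean())
# knob top disc (z highest around)
k=(H[...,2]>.155)&(H[...,1]>-.075)&(H[...,0]<-.04); Z=H[k][:,2]; print("knob z hist",np.percentile(Z,[5,20,50,80,95]))
ztop=np.percentile(Z,50)
m=k.astype(np.uint8); cn=max(cv2.findContours(m,cv2.RETR_EXTERNAL,cv2.CHAIN_APPROX_NONE)[0],key=cv2.contourArea);el=cv2.minEnclosingCircle(cn); print("knob",el,onplane(c,*el[0],ztop))
E
```

```text
cap ((323.0641174316406, 108.81501770019531), 14.958203315734863) ((322.99517822265625, 108.8326644897461), (28.502660751342773, 28.676223754882812), 21.423974990844727) [-0.00248437  0.00286207  0.088     ] [-0.00245897  0.00281665  0.08817912]
rim ((323.81109619140625, 106.82393646240234), (41.97947692871094, 42.36369705200195), 3.562494993209839) [-0.00153529  0.00306225  0.05      ] [0.00070363 0.00361827 0.04859475]
disc ((323.50537109375, 104.23497009277344), (71.05178833007812, 73.00248718261719), 2.0150771141052246) [-0.00179563  0.00391971  0.        ]
col 331 [-0.00176743 -0.09686281  0.0121843 ] 0.0005089537639242642
knob z hist [0.17941812 0.36612462 0.38348907 0.3953088  0.40164638]
knob ((119.5, 319.5), 143.5288543701172) [-0.05421055 -0.03111675  0.38348907]
```

```bash
sed -i 's/^YAW.*/YAW=np.radians(-13.7); CUP=np.array([.636,-.021,.0685])+np.array([-.41,.10,.906])*.0118+np.array([.881*-.0018+.237*.003, -.2085*-.0018+.9715*.003, .4226*-.0018])/' h.py
python3 - <<'E'
from h import *
c=load("w1.npz"); img=c["img"]; P=cloud(c); H=w2h(P.reshape(-1,3)).reshape(P.shape)
print("CUP",CUP)
near=(np.hypot(H[...,0]+.08,H[...,1]+.045)<.04)&(H[...,2]<.2)
k=near&(H[...,2]>.155); Z=H[k][:,2]; print("knob z",np.percentile(Z,[5,20,50,80,95]))
cn=max(cv2.findContours(k.astype(np.uint8),cv2.RETR_EXTERNAL,cv2.CHAIN_APPROX_NONE)[0],key=cv2.contourArea);el=cv2.minEnclosingCircle(cn)
for z in (.165,.175): 
  X=onplane(c,*el[0],z); print("knob",el,X,"s",np.degrees(np.arctan2(-X[0],X[1]+.1)),np.hypot(X[0],X[1]+.1))
# bar direction
k=(H[...,2]>.125)&(H[...,2]<.142)&(np.hypot(H[...,0],H[...,1]+.1)<.08)&(np.hypot(H[...,0],H[...,1]+.1)>.025)&(H[...,0]<0)
Q=H[k]; d=cv2.fitLine(Q[:,:2].astype(np.float32),cv2.DIST_HUBER,0,.01,.01).ravel(); print("bar",k.sum(),np.median(Q[:,2]),np.degrees(np.arctan2(-d[0],d[1])),d)
# lever
k=(H[...,2]>.170)&(H[...,2]<.23)&(H[...,0]>-.0)&(H[...,0]<.08)&(np.hypot(H[...,0],H[...,1]+.1)<.11)&(np.hypot(H[...,0],H[...,1]+.1)>.02)
Q=H[k]; d=cv2.fitLine(Q[:,:2].astype(np.float32),cv2.DIST_HUBER,0,.01,.01).ravel(); s=np.arctan2(d[1],d[0]); print("lever",k.sum(),"s",np.degrees(s),d)
r=(Q-[0,-.1,.156])@[np.cos(s),np.sin(s),0]; 
for a in range(10,90,10):
  q=(r>a/1000)&(r<a/1000+.01)
  if q.sum(): print(a+5,np.median((Q[q][:,2]-.156))*1000)
E
```

```text
CUP [ 0.6302872  -0.0165302   0.07843012]
knob z [0.1639467  0.17565232 0.17833794 0.17955508 0.18040063]
knob ((227.6075897216797, 168.7840118408203), 25.758588790893555) [-0.08458401 -0.04519519  0.165     ] s 57.059446521212756 0.10078700938714745
knob ((227.6075897216797, 168.7840118408203), 25.758588790893555) [-0.08165864 -0.0429463   0.175     ] s 55.05856150632971 0.09961555709065965
bar 1192 0.13414759651323085 -123.01477 [ 0.83853    -0.54485536 -0.04293646 -0.06999899]
lever 1277 s 56.622387 [ 0.55015445  0.8350629   0.02744967 -0.05594586]
15 16.39005763446169
25 20.723328423367214
35 27.16847896324623
45 33.40426277691458
55 42.11109816120817
65 52.200034641235824
75 57.6203152576495
```

```bash
cat >> h.py <<'E'
S0=np.radians(56.8)
def a2w(p,s): # arm coordinates relative to column axis point at cup height
    r=Ro.from_euler('z',s).as_matrix()@np.array(p,float); return h2w(r+[0,-.1,0])
E
python3 - <<'E'
from h import *
A=armax(S0); st()
plan(a2w([.068,0,.255],S0),tool(A[:,0],-A[:,2]),5)
E
```

```text
t 1.45 pos [ 0.4871 -0.0419  0.359 ] head [-0.002  -0.0585  0.3106] q [-0.34  0.04  1.88  0.07  0.79 -0.13] F [0.1 2.2 0.5] M [ 0.09  0.14 -0.03] w 0.0869
t 1.45 total d mm [15.6 39.3 55.5] rv [-0.3 -0.2 32.6] |d| 0.07 |r| 32.6
{"dx": 0.0031, "dy": 0.0079, "dz": 0.0111, "rx": -0.1, "ry": -0.0, "rz": 6.5}
{"dx": 0.0062, "dy": 0.0157, "dz": 0.0222, "rx": -0.1, "ry": -0.1, "rz": 13.1}
{"dx": 0.0093, "dy": 0.0236, "dz": 0.0333, "rx": -0.2, "ry": -0.1, "rz": 19.6}
{"dx": 0.0124, "dy": 0.0314, "dz": 0.0444, "rx": -0.2, "ry": -0.2, "rz": 26.1}
{"dx": 0.0156, "dy": 0.0393, "dz": 0.0555, "rx": -0.3, "ry": -0.2, "rz": 32.6}
```

Request:
step_arm([
  {"dx": 0.003, "dy": 0.008, "dz": 0.011, "rz": 8},
  {"dx": 0.007, "dy": 0.018, "dz": 0.025, "rz": 17},
  {"dx": 0.012, "dy": 0.03, "dz": 0.042, "rz": 26},
  {"dx": 0.0156, "dy": 0.039, "dz": 0.055, "rz": 32.6},
  {"dx": 0.0156, "dy": 0.039, "dz": 0.055, "rz": 32.6},
])

```text
invalid input
```

```bash
python3 - <<'E'
from h import *
from rig import viewer
st()
c=viewer.camera("wrist"); cv2.imwrite("pics/w2.png",c["img"]); np.savez("w2.npz",**c)
A=armax(S0)
plan(a2w([.068,0,.203],S0),tool(A[:,0],-A[:,2]),1)
print(proj(c,[a2w([.068,0,.203],S0),a2w([.078,0,.215],S0),a2w([0,0.1,.178],S0),h2w([0,0,.088])]))
E
```

```text
t 1.45 pos [ 0.4871 -0.0419  0.359 ] head [-0.002  -0.0585  0.3106] q [-0.34  0.04  1.88  0.07  0.79 -0.13] F [0.1 2.2 0.5] M [ 0.09  0.14 -0.03] w 0.0869
t 1.5 total d mm [ 18.8  40.2 107.1] rv [-0.4  0.  32.6] |d| 0.116 |r| 32.6
{"dx": 0.0188, "dy": 0.0402, "dz": 0.1071, "rx": -0.4, "ry": 0.0, "rz": 32.6}
[[374.98500477 185.41673622]
 [385.35511837 178.57562009]
 [226.80910502 181.33368364]
 [325.1065516  117.56758614]]
```

View pics/w2.png

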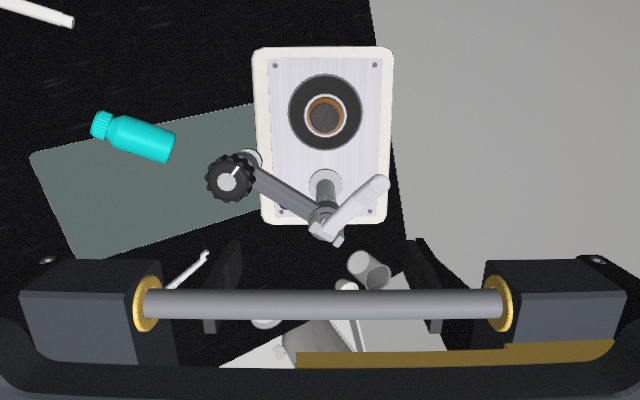

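Request:
step_arm([
  {"dx": 0.004, "dy": 0.008, "dz": 0.011, "rx": 0, "ry": 0, "rz": 8},
  {"dx": 0.008, "dy": 0.018, "dz": 0.025, "rx": 0, "ry": 0, "rz": 17},
  {"dx": 0.014, "dy": 0.03, "dz": 0.042, "rx": 0, "ry": 0, "rz": 26},
  {"dx": 0.018, "dy": 0.04, "dz": 0.055, "rx": 0, "ry": 0, "rz": 32.6},
  {"dx": 0.018, "dy": 0.04, "dz": 0.055, "rx": 0, "ry": 0, "rz": 32.6},
])

```text
time: 2.12
position: [0.548, -0.0425, 0.3245]
tool_rot: [0.909, 0.36, 0.174, 0.122]
ft_force: [-0.3, -0.9, -0.6]
grip_width: 0.0872
```

```bash
python3 - <<'E'
from h import *
from rig import viewer
st()
c=viewer.camera("wrist"); cv2.imwrite("pics/w3.png",c["img"]); np.savez("w3.npz",**c)
A=armax(S0)
plan(a2w([.068,0,.203],S0),tool(A[:,0],-A[:,2]),1)
print(proj(c,[a2w([.068,0,.203],S0),a2w([.078,0,.215],S0),a2w([0,0.1,.178],S0),h2w([0,0,.088])]))
E
```

```text
t 2.12 pos [ 0.548  -0.0425  0.3245] head [ 0.0372 -0.0447  0.2542] q [-0.29  0.19  1.81  0.04  0.71  0.5 ] F [-0.3 -0.9 -0.6] M [0.04 0.24 0.06] w 0.0872
t 2.17 total d mm [ 1.7 -0.1 51.8] rv [-0.4  0.2  0.1] |d| 0.052 |r| 0.5
{"dx": 0.0017, "dy": -0.0001, "dz": 0.0518, "rx": -0.4, "ry": 0.2, "rz": 0.1}
[[323.16548958 230.25558785]
 [323.12941528 222.49739996]
 [191.89188433 298.60603998]
 [264.77358243 165.35698821]]
```

View pics/w3.png

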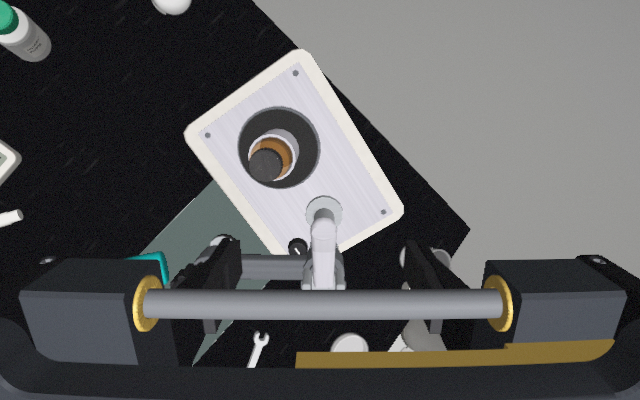

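Request:
step_arm([
  {"dx": 0.0017, "dy": 0, "dz": 0.015, "rx": 0, "ry": 0, "rz": 0},
  {"dx": 0.0017, "dy": 0, "dz": 0.032, "rx": 0, "ry": 0, "rz": 0},
  {"dx": 0.0017, "dy": 0, "dz": 0.047, "rx": 0, "ry": 0, "rz": 0},
  {"dx": 0.0017, "dy": 0, "dz": 0.052, "rx": 0, "ry": 0, "rz": 0},
  {"dx": 0.0017, "dy": 0, "dz": 0.052, "rx": 0, "ry": 0, "rz": 0},
], gripper=0.4, force=20)

```text
time: 2.8
position: [0.5695, -0.0462, 0.2774]
tool_rot: [0.908, 0.36, 0.173, 0.122]
ft_force: [0.8, -0.2, -0.4]
grip_width: 0.0448
```

Request:
step_arm([
  {"dx": 0, "dy": 0, "dz": 0, "rx": 0, "ry": 0, "rz": 0},
  {"dx": 0, "dy": 0, "dz": 0, "rx": 0, "ry": 0, "rz": 0},
  {"dx": 0, "dy": 0, "dz": 0, "rx": 0, "ry": 0, "rz": 0},
  {"dx": 0, "dy": 0, "dz": 0, "rx": 0, "ry": 0, "rz": 0},
  {"dx": 0, "dy": 0, "dz": 0, "rx": 0, "ry": 0, "rz": 0},
], gripper=0, force=20)

```text
time: 3.42
position: [0.57, -0.0466, 0.2781]
tool_rot: [0.908, 0.36, 0.174, 0.123]
ft_force: [0.2, -1.0, 2.8]
grip_width: 0.0156
```

```bash
python3 - <<'E'
from h import *
o=st()
T=Ro.from_quat(o["tool_rot"]).as_matrix(); print("F tool",T.T@o["ft_force"])
A=armax(S0)
p=A.T@(o["position"]-a2w([0,0,.156],S0)); print("arm rel pin",p, np.hypot(p[0],p[2]),np.arctan2(p[2],p[0]))
r=np.hypot(p[0],p[2]); a0=np.arctan2(p[2],p[0])
for i in range(0,13):
    a=a0+1.1*i/10; X=a2w([r*np.cos(a),0,.156+r*np.sin(a)],S0); print(i,(T.T@(X-o["position"])).round(4))
E
```

```text
t 3.42 pos [ 0.57   -0.0466  0.2781] head [ 0.0378 -0.0435  0.2027] q [-0.29  0.28  1.83  0.04  0.6   0.5 ] F [ 0.2 -1.   2.8] M [-0.16  0.14 -0.06] w 0.0156
F tool [ 0.04990136  1.85059273 -2.36828688]
arm rel pin [ 0.06799015 -0.00066409  0.04672302] 0.08249667638473462 0.6020855293998292
0 [ 0.     -0.0007  0.    ]
1 [-0.0056 -0.0007 -0.0072]
2 [-0.0119 -0.0008 -0.0137]
3 [-0.0189 -0.0008 -0.0194]
4 [-0.0265 -0.0009 -0.0244]
5 [-0.0345 -0.0009 -0.0285]
6 [-0.043  -0.001  -0.0317]
7 [-0.0518 -0.001  -0.034 ]
8 [-0.0608 -0.001  -0.0352]
9 [-0.0699 -0.0011 -0.0355]
10 [-0.0789 -0.0011 -0.0348]
11 [-0.0878 -0.0011 -0.0331]
12 [-0.0965 -0.0011 -0.0304]
```

Request:
step_arm([
  {"dx": -0.0056, "dy": 0, "dz": -0.0072, "rx": 0, "ry": 0, "rz": 0},
  {"dx": -0.0119, "dy": 0, "dz": -0.0137, "rx": 0, "ry": 0, "rz": 0},
  {"dx": -0.0189, "dy": 0, "dz": -0.0194, "rx": 0, "ry": 0, "rz": 0},
  {"dx": -0.0265, "dy": 0, "dz": -0.0244, "rx": 0, "ry": 0, "rz": 0},
  {"dx": -0.0345, "dy": 0, "dz": -0.0285, "rx": 0, "ry": 0, "rz": 0},
])

```text
time: 4.05
position: [0.5347, -0.0678, 0.2964]
tool_rot: [0.908, 0.36, 0.174, 0.123]
ft_force: [6.6, 1.2, -6.0]
grip_width: 0.0153
```

```bash
cat > arc.py <<'E'
from h import *
import sys
o=st()
T=Ro.from_quat(o["tool_rot"]).as_matrix(); print("F tool",T.T@o["ft_force"])
A=armax(S0)
p=A.T@(o["position"]-a2w([0,0,.156],S0)); print("arm rel pin",p, np.hypot(p[0],p[2]),np.arctan2(p[2],p[0]))
for a in np.arange(.602,1.80,.11):
    r=.0825
    X=a2w([r*np.cos(a),0,.156+r*np.sin(a)],S0); print(round(a,2),(T.T@(X-o["position"])).round(4))
E
python3 arc.py
```

```text
t 4.05 pos [ 0.5347 -0.0678  0.2964] head [ 0.0189 -0.0724  0.2316] q [-0.36  0.21  1.88  0.09  0.63  0.39] F [ 6.6  1.2 -6. ] M [ 0.32 -0.49  0.26] w 0.0153
F tool [3.94997698 1.04210125 7.99150632]
arm rel pin [ 0.03343372 -0.00076435  0.07563128] 0.0826916210622245 1.1545631649640407
0.6 [ 0.0346 -0.0005  0.0288]
0.71 [ 0.0291 -0.0006  0.0217]
0.82 [ 0.0228 -0.0006  0.0151]
0.93 [ 0.0158 -0.0007  0.0094]
1.04 [ 0.0082 -0.0007  0.0044]
1.15 [ 0.0001 -0.0008  0.0003]
1.26 [-0.0084 -0.0008 -0.0029]
1.37 [-0.0172 -0.0008 -0.0052]
1.48 [-0.0261 -0.0008 -0.0065]
1.59 [-0.0352 -0.0009 -0.0068]
1.7 [-0.0442 -0.0009 -0.006 ]
```

Request:
step_arm([
  {"dx": -0.0084, "dy": -0.0005, "dz": -0.0029, "rx": 0, "ry": 0, "rz": 0},
  {"dx": -0.0172, "dy": -0.0005, "dz": -0.0052, "rx": 0, "ry": 0, "rz": 0},
  {"dx": -0.0261, "dy": -0.0005, "dz": -0.0065, "rx": 0, "ry": 0, "rz": 0},
  {"dx": -0.0352, "dy": -0.0005, "dz": -0.0068, "rx": 0, "ry": 0, "rz": 0},
  {"dx": -0.0442, "dy": -0.0005, "dz": -0.006, "rx": 0, "ry": 0, "rz": 0},
])

```text
time: 4.68
position: [0.5023, -0.0972, 0.293]
tool_rot: [0.908, 0.359, 0.176, 0.123]
ft_force: [4.2, 4.3, 1.8]
grip_width: 0.0158
```

Request:
step_arm([
  {"dx": -0.002, "dy": 0, "dz": 0.0002, "rx": 0, "ry": 0, "rz": 0},
  {"dx": -0.004, "dy": 0, "dz": 0.0004, "rx": 0, "ry": 0, "rz": 0},
  {"dx": -0.004, "dy": 0, "dz": 0.0004, "rx": 0, "ry": 0, "rz": 0},
  {"dx": -0.004, "dy": 0, "dz": 0.0004, "rx": 0, "ry": 0, "rz": 0},
  {"dx": -0.004, "dy": 0, "dz": 0.0004, "rx": 0, "ry": 0, "rz": 0},
])

```text
time: 5.3
position: [0.5, -0.0995, 0.292]
tool_rot: [0.908, 0.359, 0.177, 0.122]
ft_force: [6.6, 2.2, -5.2]
grip_width: 0.0157
```

```bash
python3 arc.py; python3 - <<'E'
from h import *
from rig import viewer
for n in ("side","scene"):
    c=viewer.camera(n); np.savez(n+"4.npz",**c)
    u,v=proj(c,a2w([0,0,.17],S0))[0]; u,v=int(u),int(v)
    cv2.imwrite(f"pics/{n}4.png",cv2.resize(c["img"][v-60:v+60,u-70:u+70],None,fx=4,fy=4,interpolation=cv2.INTER_CUBIC))
E
```

```text
t 5.3 pos [ 0.5    -0.0995  0.292 ] head [-0.0067 -0.1115  0.2388] q [-0.48  0.17  1.95  0.18  0.61  0.22] F [ 6.6  2.2 -5.2] M [ 0.63 -0.69  0.31] w 0.0157
F tool [4.78977519 0.62354411 7.17419846]
arm rel pin [-0.01325371 -0.00067127  0.08277727] 0.08383159537278817 1.7295616430444194
0.6 [ 0.0812 -0.0006  0.0363]
0.71 [ 0.0756 -0.0007  0.0291]
0.82 [ 0.0694 -0.0007  0.0225]
0.93 [ 0.0624 -0.0007  0.0167]
1.04 [ 0.0548 -0.0007  0.0117]
1.15 [ 0.0468 -0.0007  0.0075]
1.26 [ 0.0383 -0.0007  0.0043]
1.37 [ 0.0295 -0.0007  0.002 ]
1.48 [ 0.0206 -0.0007  0.0007]
1.59 [ 0.0115 -0.0007  0.0003]
1.7 [ 0.0025 -0.0007  0.001 ]
```

View pics/side4.png

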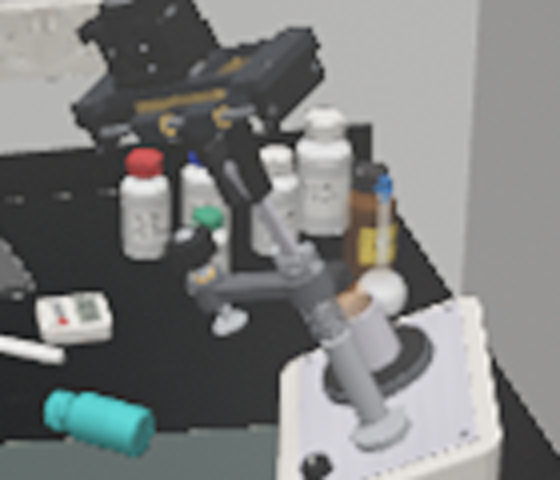

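View pics/scene4.png

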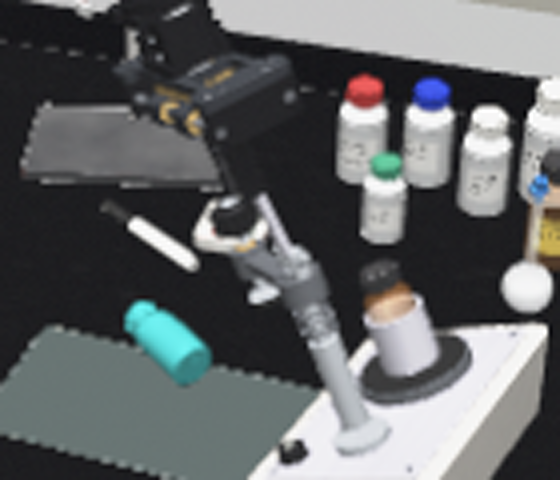

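Request:
step_arm([
  {"dx": -0.003, "dy": 0, "dz": 0.0005, "rx": 0, "ry": 0, "rz": 0},
  {"dx": -0.006, "dy": 0, "dz": 0.001, "rx": 0, "ry": 0, "rz": 0},
  {"dx": -0.006, "dy": 0, "dz": 0.001, "rx": 0, "ry": 0, "rz": 0},
  {"dx": -0.006, "dy": 0, "dz": 0.001, "rx": 0, "ry": 0, "rz": 0},
  {"dx": -0.006, "dy": 0, "dz": 0.001, "rx": 0, "ry": 0, "rz": 0},
])

```text
time: 6.02
position: [0.4986, -0.1011, 0.2914]
tool_rot: [0.908, 0.357, 0.181, 0.121]
ft_force: [14.9, 13.5, -2.1]
grip_width: 0.016
```

```bash
python3 arc.py|head -3
```

```text
t 6.03 pos [ 0.4986 -0.1011  0.2914] head [-0.0078 -0.1134  0.2386] q [-0.49  0.17  1.96  0.2   0.6   0.19] F [14.9 13.5 -2.1] M [ 2.23 -1.95  1.18] w 0.016
F tool [18.95104445 -1.45559153  6.88880158]
arm rel pin [-0.01544192 -0.00083868  0.08258436] 0.08401564900398009 1.755645418725064
```

Request:
step_arm([
  {"dx": 0.004, "dy": 0, "dz": 0, "rx": 0, "ry": 0, "rz": 0},
  {"dx": 0.004, "dy": 0, "dz": 0, "rx": 0, "ry": 0, "rz": 0},
  {"dx": 0.004, "dy": 0, "dz": 0, "rx": 0, "ry": 0, "rz": 0},
  {"dx": 0.004, "dy": 0, "dz": -0.01, "rx": 0, "ry": 0, "rz": 0},
  {"dx": 0.004, "dy": 0, "dz": -0.03, "rx": 0, "ry": 0, "rz": 0},
], gripper=0.6)

```text
time: 6.65
position: [0.4881, -0.0957, 0.3194]
tool_rot: [0.909, 0.357, 0.181, 0.12]
ft_force: [0.4, 0.8, -0.1]
grip_width: 0.0504
```

```bash
python3 - <<'E'
from h import *
o=st()
H=head()
# view pose: tool x=head y rotated, up
A=armax(S0)
plan(a2w([-.02,.03,.36],S0),tool(A[:,1],-A[:,2]),5)
E
```

```text
t 6.65 pos [ 0.4881 -0.0957  0.3194] head [-0.0064 -0.1106  0.2689] q [-0.49  0.11  1.94  0.18  0.68  0.22] F [ 0.4  0.8 -0.1] M [-0.01  0.23  0.02] w 0.0504
t 6.65 total d mm [ -6.9 -30.9 -91. ] rv [  0.2  -0.7 -90.4] |d| 0.096 |r| 90.4
{"dx": -0.0014, "dy": -0.0062, "dz": -0.0182, "rx": 0.0, "ry": -0.1, "rz": -18.1}
{"dx": -0.0028, "dy": -0.0124, "dz": -0.0364, "rx": 0.1, "ry": -0.3, "rz": -36.1}
{"dx": -0.0042, "dy": -0.0185, "dz": -0.0546, "rx": 0.1, "ry": -0.4, "rz": -54.2}
{"dx": -0.0055, "dy": -0.0247, "dz": -0.0728, "rx": 0.2, "ry": -0.5, "rz": -72.3}
{"dx": -0.0069, "dy": -0.0309, "dz": -0.091, "rx": 0.2, "ry": -0.7, "rz": -90.4}
```

Request:
step_arm([
  {"dx": 0, "dy": 0, "dz": -0.04, "rx": 0, "ry": 0, "rz": 0},
  {"dx": -0.002, "dy": -0.005, "dz": -0.07, "rx": 0, "ry": 0, "rz": -10},
  {"dx": -0.004, "dy": -0.012, "dz": -0.091, "rx": 0, "ry": 0, "rz": -20},
  {"dx": -0.006, "dy": -0.02, "dz": -0.091, "rx": 0, "ry": 0, "rz": -30},
  {"dx": -0.007, "dy": -0.031, "dz": -0.091, "rx": 0, "ry": 0, "rz": -40},
], gripper=1)

```text
time: 7.28
position: [0.4262, -0.0703, 0.3902]
tool_rot: [0.73, 0.648, 0.128, 0.176]
ft_force: [-0.4, 0.5, 0.2]
grip_width: 0.0858
```

Request:
step_arm([
  {"dx": 0, "dy": 0, "dz": 0, "rx": 0, "ry": 0, "rz": -10},
  {"dx": 0, "dy": 0, "dz": 0, "rx": 0, "ry": 0, "rz": -20},
  {"dx": 0, "dy": 0, "dz": 0, "rx": 0, "ry": 0, "rz": -30},
  {"dx": 0, "dy": 0, "dz": 0, "rx": 0, "ry": 0, "rz": -40},
  {"dx": 0, "dy": 0, "dz": 0, "rx": 0, "ry": 0, "rz": -50},
])

```text
time: 7.9
position: [0.4256, -0.0704, 0.3906]
tool_rot: [0.386, 0.897, 0.041, 0.214]
ft_force: [-0.1, 0.3, 0.9]
grip_width: 0.0869
```

```bash
python3 - <<'E'
from h import *
from rig import viewer
st()
c=viewer.camera("wrist"); cv2.imwrite("pics/w5.png",c["img"]); np.savez("w5.npz",**c)
print(proj(c,[a2w([0,.1,.18],S0),h2w([0,0,.088]),a2w([0,0,.156],S0),a2w([-.017,0,.2525],S0)]))
E
```

```text
t 7.9 pos [ 0.4256 -0.0704  0.3906] head [-0.0367 -0.1008  0.3616] q [-0.51 -0.1   1.93  0.16  0.9  -1.34] F [-0.1  0.3  0.9] M [ 0.09  0.12 -0.01] w 0.0869
[[343.29500931 108.67082271]
 [405.05846294 143.25932892]
 [339.7064389  202.64755858]
 [325.71310753 239.99610879]]
```

View pics/w5.png

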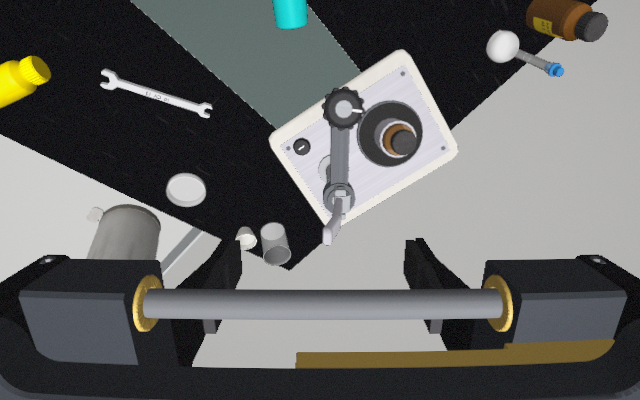

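```bash
python3 - <<'E'
from h import *
c=load("w5.npz"); img=c["img"]; P=cloud(c); H=w2h(P.reshape(-1,3)).reshape(P.shape)
hx=H-np.array([0,-.1,0]); A=hx@Ro.from_euler('z',S0).as_matrix()  # arm coords
near=(np.hypot(A[...,0],A[...,1]-.1)<.03)&(A[...,2]<.22)
Z=A[near][:,2]; print(np.percentile(Z[Z>.15],[5,20,50,80,95]))
print("hub",np.median(A[105:113,340:347].reshape(-1,3),0),"body ring",np.median(A[95:99,340:347].reshape(-1,3),0))
k=near&(A[...,2]>.158); cn=max(cv2.findContours(k.astype(np.uint8),cv2.RETR_EXTERNAL,cv2.CHAIN_APPROX_NONE)[0],key=cv2.contourArea);el=cv2.minEnclosingCircle(cn); print(el)
for z in (.175,.183):
  X=onplane(c,*el[0],z)+[0,.1,0]; print(z,X,np.degrees(np.arctan2(-X[0],X[1])),np.hypot(*X[:2]))
k=(A[...,2]>.12)&(A[...,2]<.15)&(abs(A[...,0])<.015)&(A[...,1]>.02)&(A[...,1]<.08); print("bar top",np.median(A[k],0), "cap",w2h(P[140,402]))
cv2.imwrite("pics/w5c.png",cv2.resize(img[70:270,270:470],None,fx=3,fy=3,interpolation=cv2.INTER_CUBIC))
E
```

```text
[0.18000773 0.18146271 0.18332692 0.18430365 0.18509556]
hub [-0.00060396  0.10035     0.18479579] body ring [-0.00079549  0.11099815  0.1838931 ]
((343.0, 108.0), 22.203702926635742)
0.175 [-0.0839628   0.05501287  0.175     ] 56.76697352249348 0.10038011506886693
0.183 [-0.08456876  0.05474905  0.183     ] 57.0813433414882 0.10074390162760728
bar top [-0.00054811  0.04965358  0.13880482] cap [-0.00572836 -0.00132699  0.08862473]
```

View pics/w5c.png

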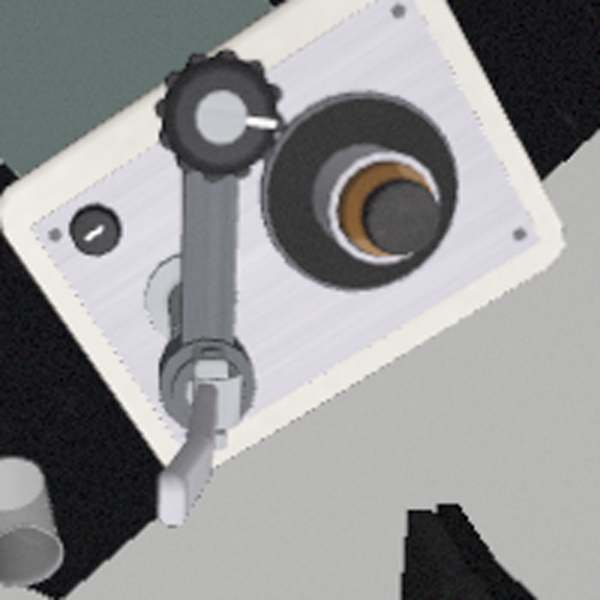

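```bash
python3 - <<'E'
from h import *
st()
A=armax(S0+np.radians(35))
plan(a2w([0,.1,.27],S0),tool(A[:,1],-A[:,2]),5)
E
```

```text
t 7.95 pos [ 0.4256 -0.0705  0.3906] head [-0.0367 -0.1009  0.3616] q [-0.51 -0.1   1.93  0.16  0.9  -1.34] F [ 0.2 -0.3 -0.2] M [0.09 0.1  0.03] w 0.0871
t 7.95 total d mm [69.4 20.6 91.9] rv [  0.5  -0.  -34.5] |d| 0.117 |r| 34.5
{"dx": 0.0139, "dy": 0.0041, "dz": 0.0184, "rx": 0.1, "ry": -0.0, "rz": -6.9}
{"dx": 0.0277, "dy": 0.0082, "dz": 0.0368, "rx": 0.2, "ry": -0.0, "rz": -13.8}
{"dx": 0.0416, "dy": 0.0124, "dz": 0.0552, "rx": 0.3, "ry": -0.0, "rz": -20.7}
{"dx": 0.0555, "dy": 0.0165, "dz": 0.0736, "rx": 0.4, "ry": -0.0, "rz": -27.6}
{"dx": 0.0694, "dy": 0.0206, "dz": 0.0919, "rx": 0.5, "ry": -0.0, "rz": -34.5}
```

Request:
step_arm([
  {"dx": 0.02, "dy": 0.006, "dz": 0.012, "rx": 0, "ry": 0, "rz": -8},
  {"dx": 0.045, "dy": 0.013, "dz": 0.035, "rx": 0, "ry": 0, "rz": -17},
  {"dx": 0.065, "dy": 0.019, "dz": 0.065, "rx": 0, "ry": 0, "rz": -26},
  {"dx": 0.0694, "dy": 0.0206, "dz": 0.092, "rx": 0, "ry": 0, "rz": -34.5},
  {"dx": 0.0694, "dy": 0.0206, "dz": 0.092, "rx": 0, "ry": 0, "rz": -34.5},
])

```text
time: 8.57
position: [0.434, -0.015, 0.2863]
tool_rot: [0.102, 0.971, -0.024, 0.214]
ft_force: [0.6, -0.1, 1.2]
grip_width: 0.0871
```

```bash
python3 - <<'E'
from h import *
st()
A=armax(S0+np.radians(35))
plan(a2w([0,.1,.179],S0),tool(A[:,1],-A[:,2]),1)
E
```

```text
t 8.57 pos [ 0.434  -0.015   0.2863] head [-0.0852 -0.045   0.2692] q [-0.32  0.06  2.11  0.09  0.54 -1.75] F [ 0.6 -0.1  1.2] M [ 0.18  0.14 -0.03] w 0.0871
t 8.57 total d mm [-1.7 -1.1 90.2] rv [ 0.5 -0.1 -0.2] |d| 0.09 |r| 0.6
{"dx": -0.0017, "dy": -0.0011, "dz": 0.0902, "rx": 0.5, "ry": -0.1, "rz": -0.2}
```

Request:
step_arm([
  {"dx": -0.001, "dy": -0.001, "dz": 0.022, "rx": 0, "ry": 0, "rz": 0},
  {"dx": -0.0017, "dy": -0.001, "dz": 0.047, "rx": 0, "ry": 0, "rz": 0},
  {"dx": -0.0017, "dy": -0.001, "dz": 0.072, "rx": 0, "ry": 0, "rz": 0},
  {"dx": -0.0017, "dy": -0.001, "dz": 0.09, "rx": 0, "ry": 0, "rz": 0},
  {"dx": -0.0017, "dy": -0.001, "dz": 0.09, "rx": 0, "ry": 0, "rz": 0},
])

```text
time: 9.2
position: [0.4729, -0.0251, 0.2057]
tool_rot: [0.104, 0.971, -0.024, 0.214]
ft_force: [-0.8, -0.1, 0.0]
grip_width: 0.0871
```

Request:
step_arm([
  {"dx": 0, "dy": 0, "dz": 0, "rx": 0, "ry": 0, "rz": 0},
  {"dx": 0, "dy": 0, "dz": 0, "rx": 0, "ry": 0, "rz": 0},
  {"dx": 0, "dy": 0, "dz": 0, "rx": 0, "ry": 0, "rz": 0},
  {"dx": 0, "dy": 0, "dz": 0, "rx": 0, "ry": 0, "rz": 0},
  {"dx": 0, "dy": 0, "dz": 0, "rx": 0, "ry": 0, "rz": 0},
], gripper=0.3, force=25)

```text
time: 9.82
position: [0.4729, -0.0251, 0.2059]
tool_rot: [0.104, 0.971, -0.024, 0.214]
ft_force: [-1.2, -0.4, -0.4]
grip_width: 0.045
```

```bash
cat > sw.py <<'E'
from h import *
import sys
off=np.radians(35)
o=st(); T0=Ro.from_quat(o["tool_rot"])
T=T0.as_matrix(); print("F tool",T.T@o["ft_force"])
h=w2h(o["position"])+[0,.1,0]; s=np.arctan2(-h[0],h[1]); print("s",np.degrees(s),"r",np.hypot(h[0],h[1]),"z",h[2],"tool ang vs head y",np.degrees(np.arctan2(*( (head().T@T[:,0])[[0,1]]*[-1,1]))))
r=.1; z=h[2]; fin=np.radians(float(sys.argv[1])); n=int(sys.argv[2])
for i in range(1,n+1):
    si=s+(fin-s)*i/n
    X=a2w([0,r,z],si); d=T.T@(X-o["position"]); rz=-np.degrees(si-s)
    print(f'{{"dx": {d[0]:.4f}, "dy": {d[1]:.4f}, "dz": {d[2]:.4f}, "rx": 0, "ry": 0, "rz": {rz:.1f}}},')
E
python3 sw.py 0 10
```

```text
t 9.82 pos [ 0.4729 -0.0251  0.2059] head [-0.0829 -0.0456  0.1793] q [-0.32  0.29  2.14  0.15  0.28 -1.81] F [-1.2 -0.4 -0.4] M [ 0.11  0.12 -0.02] w 0.045
F tool [ 1.18582998 -0.68064617 -0.08656396]
s 56.72114005345628 r 0.0991923073183572 z 0.17926563035430307 tool ang vs head y 91.36131116487383
{"dx": -0.0054, "dy": 0.0083, "dz": 0.0001, "rx": 0, "ry": 0, "rz": 5.7},
{"dx": -0.0121, "dy": 0.0155, "dz": 0.0001, "rx": 0, "ry": 0, "rz": 11.3},
{"dx": -0.0196, "dy": 0.0220, "dz": 0.0002, "rx": 0, "ry": 0, "rz": 17.0},
{"dx": -0.0276, "dy": 0.0278, "dz": 0.0002, "rx": 0, "ry": 0, "rz": 22.7},
{"dx": -0.0362, "dy": 0.0327, "dz": 0.0002, "rx": 0, "ry": 0, "rz": 28.4},
{"dx": -0.0452, "dy": 0.0368, "dz": 0.0003, "rx": 0, "ry": 0, "rz": 34.0},
{"dx": -0.0546, "dy": 0.0399, "dz": 0.0003, "rx": 0, "ry": 0, "rz": 39.7},
{"dx": -0.0643, "dy": 0.0421, "dz": 0.0003, "rx": 0, "ry": 0, "rz": 45.4},
{"dx": -0.0741, "dy": 0.0433, "dz": 0.0003, "rx": 0, "ry": 0, "rz": 51.0},
{"dx": -0.0840, "dy": 0.0436, "dz": 0.0003, "rx": 0, "ry": 0, "rz": 56.7},
```

Request:
step_arm([
  {"dx": 0, "dy": 0, "dz": 0, "rx": 0, "ry": 0, "rz": 0},
  {"dx": 0, "dy": 0, "dz": 0, "rx": 0, "ry": 0, "rz": 0},
  {"dx": 0, "dy": 0, "dz": 0, "rx": 0, "ry": 0, "rz": 0},
  {"dx": 0, "dy": 0, "dz": 0, "rx": 0, "ry": 0, "rz": 0},
  {"dx": 0, "dy": 0, "dz": 0, "rx": 0, "ry": 0, "rz": 0},
], gripper=0.3)

```text
time: 10.45
position: [0.4729, -0.0252, 0.2059]
tool_rot: [0.104, 0.971, -0.024, 0.214]
ft_force: [-0.2, -2.3, 0.5]
grip_width: 0.0357
```

```bash
python3 sw.py 0 8
```

```text
t 10.45 pos [ 0.4729 -0.0252  0.2059] head [-0.0829 -0.0457  0.1793] q [-0.32  0.29  2.14  0.15  0.28 -1.81] F [-0.2 -2.3  0.5] M [-0.19  0.2  -0.15] w 0.0357
F tool [-0.52551946 -2.30874916 -0.33331611]
s 56.757465043284526 r 0.09911445316446321 z 0.17925825962930125 tool ang vs head y 91.36015859025984
{"dx": -0.0069, "dy": 0.0102, "dz": 0.0001, "rx": 0, "ry": 0, "rz": 7.1},
{"dx": -0.0157, "dy": 0.0189, "dz": 0.0001, "rx": 0, "ry": 0, "rz": 14.2},
{"dx": -0.0255, "dy": 0.0265, "dz": 0.0002, "rx": 0, "ry": 0, "rz": 21.3},
{"dx": -0.0362, "dy": 0.0328, "dz": 0.0002, "rx": 0, "ry": 0, "rz": 28.4},
{"dx": -0.0475, "dy": 0.0377, "dz": 0.0003, "rx": 0, "ry": 0, "rz": 35.5},
{"dx": -0.0594, "dy": 0.0412, "dz": 0.0003, "rx": 0, "ry": 0, "rz": 42.6},
{"dx": -0.0716, "dy": 0.0432, "dz": 0.0003, "rx": 0, "ry": 0, "rz": 49.7},
{"dx": -0.0840, "dy": 0.0437, "dz": 0.0003, "rx": 0, "ry": 0, "rz": 56.8},
```

Request:
step_arm([
  {"dx": -0.0054, "dy": 0.0083, "dz": 0.0001, "rx": 0, "ry": 0, "rz": 5.7},
  {"dx": -0.0121, "dy": 0.0155, "dz": 0.0001, "rx": 0, "ry": 0, "rz": 11.3},
  {"dx": -0.0196, "dy": 0.022, "dz": 0.0002, "rx": 0, "ry": 0, "rz": 17},
  {"dx": -0.0276, "dy": 0.0278, "dz": 0.0002, "rx": 0, "ry": 0, "rz": 22.7},
  {"dx": -0.0362, "dy": 0.0327, "dz": 0.0002, "rx": 0, "ry": 0, "rz": 28.4},
])

```text
time: 11.08
position: [0.5118, -0.0007, 0.2207]
tool_rot: [0.34, 0.916, 0.029, 0.213]
ft_force: [-1.9, -6.7, -0.5]
grip_width: 0.0361
```

```bash
python3 sw.py 0 5
```

```text
t 11.07 pos [ 0.5118 -0.0007  0.2207] head [-0.0476 -0.0126  0.1792] q [-0.22  0.31  2.03 -0.    0.37 -1.08] F [-1.9 -6.7 -0.5] M [-1.03  0.44 -0.42] w 0.0361
F tool [-2.80795951 -6.42328968  0.30645708]
s 28.61142154771916 r 0.09950429987485654 z 0.17916963215070758 tool ang vs head y 62.86601122413991
{"dx": -0.0056, "dy": 0.0082, "dz": 0.0000, "rx": 0, "ry": 0, "rz": 5.7},
{"dx": -0.0124, "dy": 0.0156, "dz": 0.0000, "rx": 0, "ry": 0, "rz": 11.4},
{"dx": -0.0199, "dy": 0.0222, "dz": 0.0000, "rx": 0, "ry": 0, "rz": 17.2},
{"dx": -0.0280, "dy": 0.0280, "dz": -0.0000, "rx": 0, "ry": 0, "rz": 22.9},
{"dx": -0.0366, "dy": 0.0330, "dz": -0.0000, "rx": 0, "ry": 0, "rz": 28.6},
```

Request:
step_arm([
  {"dx": -0.0056, "dy": 0.0082, "dz": 0, "rx": 0, "ry": 0, "rz": 5.7},
  {"dx": -0.0124, "dy": 0.0156, "dz": 0, "rx": 0, "ry": 0, "rz": 11.4},
  {"dx": -0.0199, "dy": 0.0222, "dz": 0, "rx": 0, "ry": 0, "rz": 17.2},
  {"dx": -0.028, "dy": 0.028, "dz": 0, "rx": 0, "ry": 0, "rz": 22.9},
  {"dx": -0.0366, "dy": 0.033, "dz": 0, "rx": 0, "ry": 0, "rz": 28.6},
])

```text
time: 11.7
position: [0.5545, 0.0015, 0.2396]
tool_rot: [0.557, 0.803, 0.079, 0.197]
ft_force: [-5.3, -3.3, 2.3]
grip_width: 0.036
```

```bash
python3 sw.py -1.5 3
```

```text
t 11.7 pos [0.5545 0.0015 0.2396] head [-0.0025 -0.0005  0.179 ] q [-0.19  0.32  1.91 -0.03  0.48 -0.53] F [-5.3 -3.3  2.3] M [-0.44  0.75 -0.21] w 0.036
F tool [-2.01039094 -4.97933401 -3.93864315]
s 1.4492159352989014 r 0.09956234518958983 z 0.17900463385917198 tool ang vs head y 34.1603560624644
{"dx": -0.0006, "dy": 0.0017, "dz": -0.0000, "rx": 0, "ry": 0, "rz": 1.0},
{"dx": -0.0015, "dy": 0.0031, "dz": -0.0000, "rx": 0, "ry": 0, "rz": 2.0},
{"dx": -0.0025, "dy": 0.0045, "dz": -0.0000, "rx": 0, "ry": 0, "rz": 2.9},
```

Request:
step_arm([
  {"dx": -0.0006, "dy": 0.0017, "dz": 0, "rx": 0, "ry": 0, "rz": 0.7},
  {"dx": -0.0015, "dy": 0.0031, "dz": 0, "rx": 0, "ry": 0, "rz": 1.4},
  {"dx": -0.0025, "dy": 0.0045, "dz": 0, "rx": 0, "ry": 0, "rz": 1.4},
  {"dx": -0.003, "dy": 0.0053, "dz": 0, "rx": 0, "ry": 0, "rz": 1.4},
  {"dx": -0.003, "dy": 0.0053, "dz": 0, "rx": 0, "ry": 0, "rz": 1.4},
])

```text
time: 12.32
position: [0.5569, 0.001, 0.2406]
tool_rot: [0.567, 0.797, 0.08, 0.193]
ft_force: [-7.7, -2.8, 2.5]
grip_width: 0.0358
```

```bash
python3 sw.py -1.5 1
```

```text
t 12.32 pos [0.5569 0.001  0.2406] head [ 1.000e-04 -3.000e-04  1.789e-01] q [-0.19  0.33  1.9  -0.03  0.5  -0.5 ] F [-7.7 -2.8  2.5] M [-0.33  0.84 -0.33] w 0.0358
F tool [-0.98905996 -6.85556925 -5.07949831]
s -0.07270502510344012 r 0.09969049366541412 z 0.178911107918766 tool ang vs head y 32.774924822931126
{"dx": -0.0011, "dy": 0.0022, "dz": -0.0000, "rx": 0, "ry": 0, "rz": 1.4},
```

Request:
step_arm([
  {"dx": -0.001, "dy": 0.0016, "dz": 0, "rx": 0, "ry": 0, "rz": 0},
  {"dx": -0.0026, "dy": 0.0043, "dz": 0, "rx": 0, "ry": 0, "rz": 0},
  {"dx": -0.0026, "dy": 0.0043, "dz": 0, "rx": 0, "ry": 0, "rz": 0},
  {"dx": -0.0026, "dy": 0.0043, "dz": 0, "rx": 0, "ry": 0, "rz": 0},
  {"dx": -0.0026, "dy": 0.0043, "dz": 0, "rx": 0, "ry": 0, "rz": 0},
])

```text
time: 12.95
position: [0.5584, 0.0007, 0.2413]
tool_rot: [0.567, 0.797, 0.079, 0.19]
ft_force: [-7.3, -1.6, 4.1]
grip_width: 0.036
```

```bash
python3 sw.py 0 1
```

```text
t 12.95 pos [0.5584 0.0007 0.2413] head [ 0.0018 -0.0003  0.1789] q [-0.19  0.33  1.89 -0.03  0.51 -0.51] F [-7.3 -1.6  4.1] M [-0.11  0.75 -0.23] w 0.036
F tool [-0.24632577 -5.58955993 -6.45011669]
s -1.049684536760878 r 0.09972158579210703 z 0.17889201419431014 tool ang vs head y 32.7694891249806
{"dx": 0.0012, "dy": -0.0014, "dz": 0.0000, "rx": 0, "ry": 0, "rz": -1.0},
```

Request:
step_arm([
  {"dx": -0.001, "dy": 0.0016, "dz": 0, "rx": 0, "ry": 0, "rz": 0},
  {"dx": -0.0026, "dy": 0.0043, "dz": 0, "rx": 0, "ry": 0, "rz": 0},
  {"dx": -0.0026, "dy": 0.0043, "dz": 0, "rx": 0, "ry": 0, "rz": 0},
  {"dx": -0.0026, "dy": 0.0043, "dz": 0, "rx": 0, "ry": 0, "rz": 0},
  {"dx": -0.0026, "dy": 0.0043, "dz": 0, "rx": 0, "ry": 0, "rz": 0},
])

```text
time: 13.58
position: [0.5587, 0.0006, 0.2413]
tool_rot: [0.568, 0.798, 0.077, 0.186]
ft_force: [-8.4, -1.5, 3.3]
grip_width: 0.0357
```

```bash
python3 sw.py 0 1; python3 - <<'E'
from h import *
from rig import viewer
for n in ("side","scene"):
    c=viewer.camera(n); np.savez(n+"6.npz",**c)
    u,v=proj(c,h2w([0,0,.1]))[0]; u,v=int(u),int(v)
    cv2.imwrite(f"pics/{n}6.png",cv2.resize(c["img"][v-60:v+60,u-70:u+70],None,fx=4,fy=4,interpolation=cv2.INTER_CUBIC))
E
```

```text
t 13.57 pos [0.5587 0.0006 0.2413] head [ 0.0021 -0.0003  0.1787] q [-0.19  0.33  1.88 -0.03  0.52 -0.51] F [-8.4 -1.5  3.3] M [-0.1   1.01 -0.28] w 0.0357
F tool [ 0.28711412 -6.84261597 -6.13417317]
s -1.1998977306742715 r 0.0997445257318326 z 0.17872046938275604 tool ang vs head y 32.76948495396399
{"dx": 0.0014, "dy": -0.0016, "dz": 0.0001, "rx": 0, "ry": 0, "rz": -1.2},
```

View pics/scene6.png

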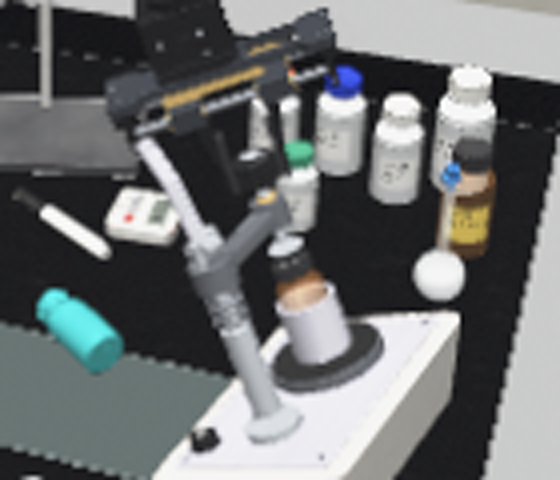

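View pics/side6.png

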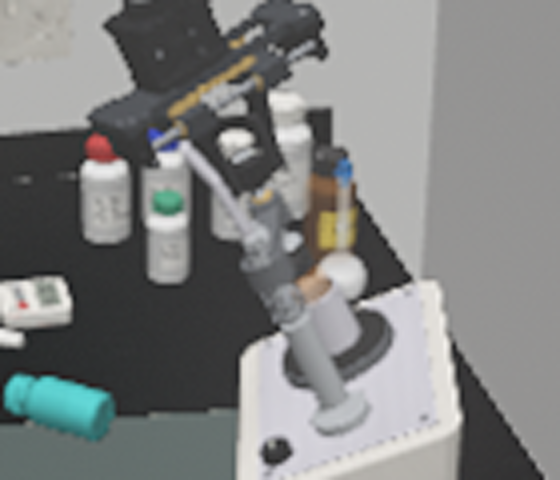

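Request:
step_arm([
  {"dx": 0, "dy": 0, "dz": 0.0002, "rx": 0, "ry": 0, "rz": 8},
  {"dx": 0, "dy": 0, "dz": 0.0004, "rx": 0, "ry": 0, "rz": 16},
  {"dx": 0, "dy": 0, "dz": 0.0007, "rx": 0, "ry": 0, "rz": 24},
  {"dx": 0, "dy": 0, "dz": 0.0009, "rx": 0, "ry": 0, "rz": 32},
  {"dx": 0, "dy": 0, "dz": 0.0011, "rx": 0, "ry": 0, "rz": 40},
], force=35)

```text
time: 14.3
position: [0.5588, 0.0003, 0.2404]
tool_rot: [0.807, 0.555, 0.136, 0.148]
ft_force: [-3.0, -3.3, 1.9]
grip_width: 0.0362
```

```bash
python3 sw.py 0 1
```

```text
t 14.3 pos [5.588e-01 3.000e-04 2.404e-01] head [ 0.0019 -0.0005  0.1778] q [-0.19  0.33  1.88 -0.03  0.52  0.2 ] F [-3.  -3.3  1.9] M [-0.77 -0.   -0.15] w 0.0362
F tool [-4.08254999 -0.70385081 -2.6539245 ]
s -1.1105608708088799 r 0.09947275967359723 z 0.17780773349047685 tool ang vs head y -7.386020891694495
{"dx": 0.0003, "dy": -0.0020, "dz": 0.0001, "rx": 0, "ry": 0, "rz": -1.1},
```

Request:
step_arm([
  {"dx": 0, "dy": 0, "dz": 0.0002, "rx": 0, "ry": 0, "rz": 8},
  {"dx": 0, "dy": 0, "dz": 0.0004, "rx": 0, "ry": 0, "rz": 16},
  {"dx": 0, "dy": 0, "dz": 0.0007, "rx": 0, "ry": 0, "rz": 24},
  {"dx": 0, "dy": 0, "dz": 0.0009, "rx": 0, "ry": 0, "rz": 32},
  {"dx": 0, "dy": 0, "dz": 0.0011, "rx": 0, "ry": 0, "rz": 38},
])

```text
time: 14.92
position: [0.5589, -0.0001, 0.2393]
tool_rot: [0.944, 0.261, 0.176, 0.096]
ft_force: [-3.9, -2.2, 1.6]
grip_width: 0.0358
```

```bash
python3 sw.py 0 1; python3 - <<'E'
from h import *
from rig import viewer
for n in ("wrist","scene","side"):
    c=viewer.camera(n); np.savez(n+"7.npz",**c); 
    if n=="wrist": cv2.imwrite("pics/w7.png",c["img"]);continue
    u,v=proj(c,h2w([0,0,.1]))[0]; u,v=int(u),int(v)
    cv2.imwrite(f"pics/{n}7.png",cv2.resize(c["img"][v-40:v+40,u-50:u+50],None,fx=6,fy=6,interpolation=cv2.INTER_CUBIC))
E
```

```text
t 14.93 pos [ 5.589e-01 -1.000e-04  2.393e-01] head [ 0.0016 -0.0009  0.1768] q [-0.19  0.33  1.89 -0.03  0.52  0.86] F [-3.9 -2.2  1.6] M [-0.85  0.18 -0.29] w 0.0358
F tool [-3.79422809  0.55526631 -2.77899058]
s -0.8992372929481239 r 0.09909360794317969 z 0.1767692406792026 tool ang vs head y -45.474136931686274
{"dx": -0.0005, "dy": -0.0017, "dz": 0.0001, "rx": 0, "ry": 0, "rz": -0.9},
```

View pics/w7.png

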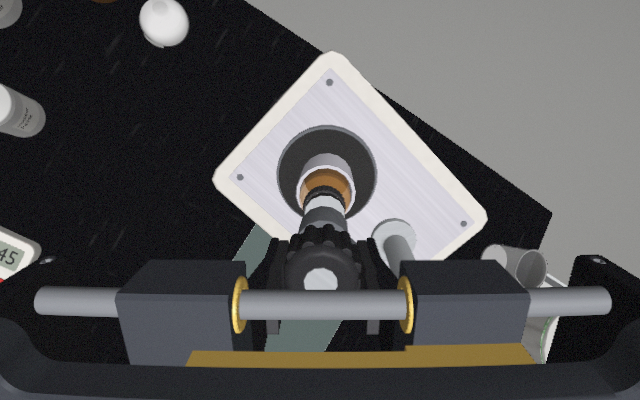

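View pics/scene7.png

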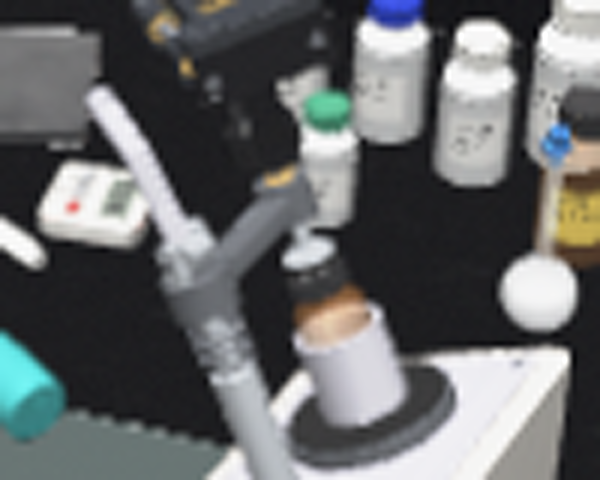

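```bash
python3 - <<'E'
from h import *
c=load("scene0.npz"); P=cloud(c); k=(c["depth"]>0)&(P[...,2]>.03)&(P[...,2]<.4)&(P[...,0]>.35)&(P[...,0]<1.1)&(P[...,1]>.03)&(P[...,1]<.6)
Q=P[k]; 
g={}
for p in Q: g.setdefault((int(p[0]/.05),int(p[1]/.05)),[]).append(p[2])
for kk in sorted(g): 
    if len(g[kk])>4: print((round(kk[0]*.05,2),round(kk[1]*.05,2)),len(g[kk]),round(max(g[kk]),3))
d=np.array([-.3,-.88,-.36]); d/=np.linalg.norm(d); H=head(); hz=H[:,2]
print("elev",np.degrees(np.arcsin(-d@hz)))
up=hz-d*(hz@d); up/=np.linalg.norm(up)
# c=-.304x+.953z=d ; x = -(.953 up) - .304 d
x=-.953*up-.304*d; z=(d+.304*x)/.953; z/=np.linalg.norm(z); print("x",x,"z",z)
gap=h2w([0,0,.09]); cam=gap-.28*d; tcp=cam-.084*x+.142*z; print("cam",cam,"tcp",tcp,w2h(tcp))
plan(tcp,tool(x,z),1)
E
```

```text
(0.35, 0.0) 16 0.039
(0.35, 0.45) 12 0.38
(0.35, 0.5) 835 0.379
(0.35, 0.55) 85 0.4
(0.4, 0.5) 250 0.375
(0.45, 0.3) 34 0.11
(0.45, 0.35) 52 0.11
(0.45, 0.5) 246 0.124
(0.5, 0.2) 23 0.071
(0.5, 0.25) 62 0.091
(0.5, 0.3) 41 0.112
(0.5, 0.35) 97 0.111
(0.5, 0.5) 249 0.128
(0.55, 0.2) 5 0.076
(0.55, 0.25) 57 0.093
(0.55, 0.35) 198 0.111
(0.55, 0.5) 247 0.128
(0.55, 0.55) 6 0.113
(0.6, 0.3) 190 0.11
(0.6, 0.35) 19 0.108
(0.6, 0.5) 251 0.127
(0.65, 0.0) 25 0.085
(0.65, 0.05) 5 0.072
(0.65, 0.15) 51 0.138
(0.65, 0.25) 20 0.117
(0.65, 0.3) 20 0.078
(0.65, 0.35) 174 0.134
(0.65, 0.4) 9 0.129
(0.65, 0.5) 195 0.127
(0.65, 0.55) 7 0.118
(0.7, 0.0) 11 0.097
(0.7, 0.15) 70 0.139
(0.7, 0.2) 29 0.134
(0.7, 0.25) 197 0.119
(0.7, 0.35) 80 0.129
(0.7, 0.5) 251 0.129
(0.7, 0.55) 12 0.104
(0.75, 0.5) 251 0.129
(0.75, 0.55) 8 0.117
(0.8, 0.5) 237 0.133
(0.8, 0.55) 9 0.094
(0.85, 0.0) 6 0.304
(0.85, 0.05) 14 0.312
(0.85, 0.1) 11 0.282
(0.85, 0.15) 14 0.282
(0.85, 0.2) 11 0.247
(0.85, 0.25) 13 0.229
(0.85, 0.3) 11 0.209
(0.85, 0.35) 7 0.174
(0.85, 0.4) 10 0.175
(0.85, 0.45) 9 0.133
(0.85, 0.5) 237 0.128
(0.85, 0.55) 10 0.105
(0.9, 0.0) 21 0.381
(0.9, 0.05) 39 0.37
(0.9, 0.1) 34 0.356
(0.9, 0.15) 21 0.324
(0.9, 0.2) 23 0.289
(0.9, 0.25) 17 0.272
(0.9, 0.3) 8 0.234
(0.9, 0.35) 9 0.22
elev 16.98078787033238
x [ 0.58817508  0.42545244 -0.68823346] z [-0.12816054 -0.79071328 -0.59862124]
cam [0.67758684 0.23962063 0.26110159] tcp [0.60998134 0.09160134 0.23390898] [0.02461819 0.1002459  0.16007229]
t 15.07 total d mm [ 87.9 -55.2  16.3] rv [-16.8 -53.2 -28.1] |d| 0.105 |r| 62.4
{"dx": 0.0879, "dy": -0.0552, "dz": 0.0163, "rx": -16.8, "ry": -53.2, "rz": -28.1}
```

Request:
step_arm([
  {"dx": 0, "dy": 0, "dz": 0, "rx": 0, "ry": 0, "rz": 0},
  {"dx": 0, "dy": 0, "dz": 0, "rx": 0, "ry": 0, "rz": 0},
  {"dx": 0, "dy": 0, "dz": 0, "rx": 0, "ry": 0, "rz": 0},
  {"dx": 0, "dy": 0, "dz": -0.02, "rx": 0, "ry": 0, "rz": 0},
  {"dx": 0, "dy": 0, "dz": -0.06, "rx": 0, "ry": 0, "rz": 0},
], gripper=0.75)

```text
time: 15.7
position: [0.5353, 0.0055, 0.2935]
tool_rot: [0.944, 0.262, 0.175, 0.095]
ft_force: [0.1, 0.7, 0.8]
grip_width: 0.0651
```

```bash
cat > view.py <<'E'
from h import *
import sys
def pose(d,dist,tgt=(0,0,.09)):
    d=np.array(d,float); d/=np.linalg.norm(d); hz=head()[:,2]
    up=hz-d*(hz@d); up/=np.linalg.norm(up)
    x=-.953*up-.304*d; z=(d+.304*x)/.953; z/=np.linalg.norm(z)
    cam=h2w(tgt)-dist*d; return cam-.084*x+.142*z, tool(x,z)
if __name__=="__main__":
    st(); X,T=pose([-.3,-.88,-.36],.28); plan(X,T,7)
E
python3 view.py
```

```text
t 15.7 pos [0.5353 0.0055 0.2935] head [ 0.0026 -0.001   0.2361] q [-0.19  0.22  1.86 -0.02  0.66  0.85] F [0.1 0.7 0.8] M [ 0.06  0.19 -0.  ] w 0.0651
t 15.7 total d mm [ 88.6 -54.3  75.6] rv [-16.9 -53.1 -28. ] |d| 0.129 |r| 62.3
{"dx": 0.0127, "dy": -0.0078, "dz": 0.0108, "rx": -2.4, "ry": -7.6, "rz": -4.0}
{"dx": 0.0253, "dy": -0.0155, "dz": 0.0216, "rx": -4.8, "ry": -15.2, "rz": -8.0}
{"dx": 0.038, "dy": -0.0233, "dz": 0.0324, "rx": -7.3, "ry": -22.7, "rz": -12.0}
{"dx": 0.0507, "dy": -0.031, "dz": 0.0432, "rx": -9.7, "ry": -30.3, "rz": -16.0}
{"dx": 0.0633, "dy": -0.0388, "dz": 0.054, "rx": -12.1, "ry": -37.9, "rz": -20.0}
{"dx": 0.076, "dy": -0.0466, "dz": 0.0648, "rx": -14.5, "ry": -45.5, "rz": -24.0}
{"dx": 0.0886, "dy": -0.0543, "dz": 0.0756, "rx": -16.9, "ry": -53.1, "rz": -28.0}
```

Request:
step_arm([
  {"dx": 0.016, "dy": -0.01, "dz": -0.012, "rx": -2.4, "ry": -7.6, "rz": -4},
  {"dx": 0.035, "dy": -0.021, "dz": -0.01, "rx": -4.8, "ry": -15.2, "rz": -8},
  {"dx": 0.055, "dy": -0.033, "dz": 0, "rx": -7.3, "ry": -22.7, "rz": -12},
  {"dx": 0.075, "dy": -0.045, "dz": 0.015, "rx": -9.7, "ry": -30.3, "rz": -16},
  {"dx": 0.09, "dy": -0.055, "dz": 0.035, "rx": -12.1, "ry": -37.9, "rz": -20},
], gripper=0.1)

```text
time: 16.32
position: [0.5968, 0.0982, 0.272]
tool_rot: [0.875, 0.355, -0.132, 0.301]
ft_force: [0.1, 0.3, 0.2]
grip_width: 0.0234
```

```bash
python3 view.py
```

```text
t 16.32 pos [0.5968 0.0982 0.272 ] head [0.0277 0.1035 0.2007] q [ 0.26  0.61  1.36 -0.65  1.42  1.24] F [0.1 0.3 0.2] M [ 0.37 -0.04  0.04] w 0.0234
t 16.32 total d mm [22.8 -3.5 33.8] rv [ -4.7 -15.1  -8. ] |d| 0.041 |r| 17.7
{"dx": 0.0033, "dy": -0.0005, "dz": 0.0048, "rx": -0.7, "ry": -2.2, "rz": -1.1}
{"dx": 0.0065, "dy": -0.001, "dz": 0.0096, "rx": -1.3, "ry": -4.3, "rz": -2.3}
{"dx": 0.0098, "dy": -0.0015, "dz": 0.0145, "rx": -2.0, "ry": -6.5, "rz": -3.4}
{"dx": 0.013, "dy": -0.002, "dz": 0.0193, "rx": -2.7, "ry": -8.6, "rz": -4.6}
{"dx": 0.0163, "dy": -0.0025, "dz": 0.0241, "rx": -3.3, "ry": -10.8, "rz": -5.7}
{"dx": 0.0195, "dy": -0.003, "dz": 0.0289, "rx": -4.0, "ry": -12.9, "rz": -6.8}
{"dx": 0.0228, "dy": -0.0035, "dz": 0.0338, "rx": -4.7, "ry": -15.1, "rz": -8.0}
```

Request:
step_arm([
  {"dx": 0.0098, "dy": -0.0015, "dz": 0.014, "rx": -2, "ry": -6.5, "rz": -3.4},
  {"dx": 0.0195, "dy": -0.003, "dz": 0.029, "rx": -4, "ry": -12.9, "rz": -6.8},
  {"dx": 0.0228, "dy": -0.0035, "dz": 0.034, "rx": -4.7, "ry": -15.1, "rz": -8},
  {"dx": 0.0228, "dy": -0.0035, "dz": 0.034, "rx": -4.7, "ry": -15.1, "rz": -8},
  {"dx": 0.0228, "dy": -0.0035, "dz": 0.034, "rx": -4.7, "ry": -15.1, "rz": -8},
], gripper=0.1)

```text
time: 16.95
position: [0.6102, 0.0912, 0.2353]
tool_rot: [0.811, 0.377, -0.25, 0.371]
ft_force: [-0.1, -0.2, 0.6]
grip_width: 0.0087
```

```bash
cat > look.py <<'E'
from h import *
from rig import viewer
import sys
n=sys.argv[1]
st(); c=viewer.camera("wrist"); np.savez(n+".npz",**c); cv2.imwrite(f"pics/{n}.png",cv2.flip(c["img"],-1))
u,v=proj(c,h2w([0,0,.09]))[0]; print("gap px",u,v); u,v=int(u),int(v)
cv2.imwrite(f"pics/{n}c.png",cv2.resize(cv2.flip(c["img"][v-35:v+35,u-45:u+45],-1),None,fx=8,fy=8,interpolation=cv2.INTER_CUBIC))
E
python3 look.py g1
```

```text
t 16.95 pos [0.6102 0.0912 0.2353] head [0.0254 0.0999 0.1612] q [ 0.3   0.79  1.26 -0.8   1.61  1.19] F [-0.1 -0.2  0.6] M [ 0.52 -0.14  0.03] w 0.0087
gap px 322.40422949544677 198.0589427413708
```

View pics/g1.png

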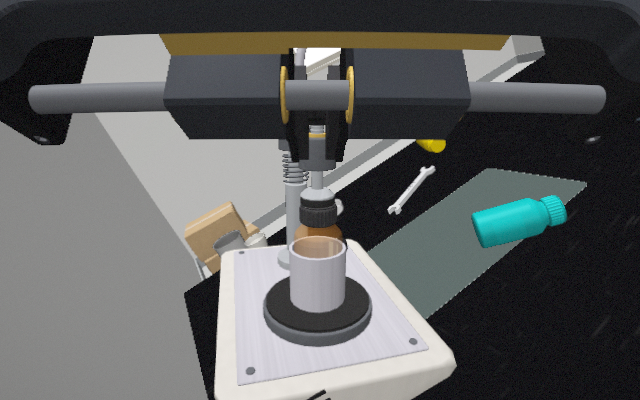

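View pics/g1c.png

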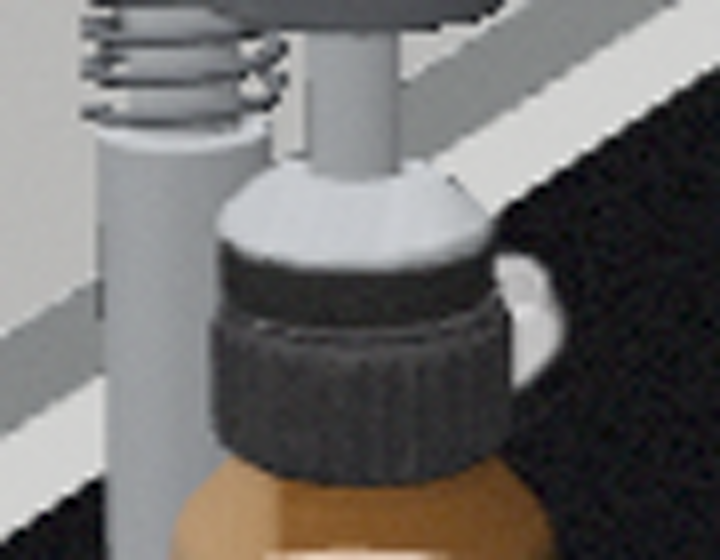

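```bash
cat > gap.py <<'E'
from h import *
import sys
c=load(sys.argv[1]+".npz"); u,v=proj(c,h2w([0,0,.09]))[0]; u,v=int(round(u)),int(round(v))
g=cv2.flip(c["img"][v-25:v+25,u-30:u+30],-1)
g=np.clip((g.astype(float)-15)*2.6,0,255).astype(np.uint8)
cv2.imwrite(f"pics/{sys.argv[1]}e.png",cv2.resize(g,None,fx=12,fy=12,interpolation=cv2.INTER_CUBIC))
# profile: unflipped, mean across columns, rows decreasing = going down
for du in (-6,-3,0,3,6):
    print(du,[int(x) for x in c["img"][v+14:v-16:-1,u+du-1:u+du+2].mean((1,2))])
print("rows from",v+14,"u",u)
# predicted rows
H=head(); o=w2h(-c["R"].T@c["t"]); az=np.arctan2(o[1],o[0]); 
for nm,r,z in (("cap top front",.016,.088),("cap top back",-.016,.088),("foot g=0 front",.0145,.088),("foot g=1",.0145,.089),("foot g=2",.0145,.090),("foot g=3",.0145,.091)):
    print(nm,proj(c,h2w([r*np.cos(az),r*np.sin(az),z]))[0])
E
python3 gap.py g1
```

```text
-6 [163, 163, 201, 203, 203, 203, 203, 204, 203, 203, 202, 188, 161, 105, 45, 39, 37, 40, 34, 36, 42, 71, 46, 73, 68, 59, 55, 53, 48, 49]
-3 [137, 137, 175, 199, 200, 199, 200, 200, 201, 201, 201, 199, 181, 133, 54, 41, 41, 39, 40, 38, 39, 69, 53, 69, 73, 62, 52, 49, 50, 49]
0 [150, 151, 163, 200, 199, 199, 199, 199, 200, 199, 199, 196, 181, 129, 52, 42, 43, 42, 41, 40, 36, 69, 62, 63, 80, 63, 55, 47, 47, 47]
3 [156, 157, 181, 200, 200, 199, 200, 200, 199, 200, 201, 199, 185, 123, 52, 42, 40, 42, 39, 38, 36, 69, 50, 71, 75, 64, 61, 53, 52, 50]
6 [177, 181, 198, 201, 202, 201, 202, 202, 201, 200, 201, 198, 187, 114, 51, 44, 41, 40, 43, 38, 43, 73, 49, 72, 66, 58, 53, 55, 52, 52]
rows from 212 u 322
cap top front [322.37375509 189.6331295 ]
cap top back [322.41580512 201.25994968]
foot g=0 front [322.37594065 190.23734942]
foot g=1 [322.38028348 191.43799686]
foot g=2 [322.38463582 192.64131116]
foot g=3 [322.38899768 193.84729587]
```

View pics/g1e.png

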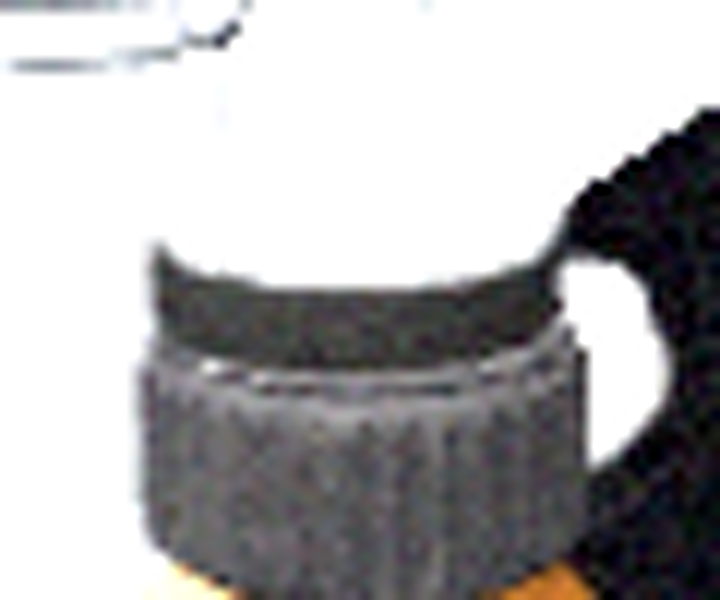

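```bash
python3 - <<'E'
from view import *
for d in ([-.5,-.84,-.2],[-.6,-.78,-.17]):
    dd=np.array(d)/np.linalg.norm(d); print("elev",np.degrees(np.arcsin(-dd@head()[:,2])))
    X,T=pose(d,.26); print(X,T, "cam",h2w([0,0,.09])-.26*dd); plan(X,T,1)
    for sx in(-.0375,.0375):
        for sy in (-.095,.095): print((X+T@[sx,sy,-.051]).round(3),(X+T@[sx,sy,-.2]).round(3))
E
```

```text
elev 3.4498158983264555
[0.62675751 0.07780663 0.21291056] [[ 0.57302023  0.74426503 -0.34309968]
 [ 0.20882507 -0.53742815 -0.81704533]
 [-0.79248969  0.39653568 -0.4633784 ]] cam [0.72362065 0.21136016 0.2121126 ]
t 17.0 total d mm [19.6  9.7 22. ] rv [  5.7 -13.6   2.9] |d| 0.031 |r| 15.1
{"dx": 0.0196, "dy": 0.0097, "dz": 0.022, "rx": 5.7, "ry": -13.6, "rz": 2.9}
[0.552 0.163 0.229] [0.603 0.284 0.298]
[0.693 0.061 0.304] [0.745 0.182 0.373]
[0.595 0.178 0.169] [0.646 0.3   0.238]
[0.736 0.076 0.244] [0.788 0.198 0.314]
elev -0.815442966392482
[0.63810247 0.07405078 0.21039149] [[ 0.56574633  0.69090765 -0.45008634]
 [ 0.13156297 -0.61447797 -0.77788688]
 [-0.81401614  0.38087195 -0.43853652]] cam [0.74954473 0.19555243 0.20425761]
t 17.0 total d mm [26.5 19.4 25.1] rv [ 10.8 -17.9   5.1] |d| 0.041 |r| 21.5
{"dx": 0.0265, "dy": 0.0194, "dz": 0.0251, "rx": 10.8, "ry": -17.9, "rz": 5.1}
[0.574 0.167 0.227] [0.641 0.283 0.292]
[0.705 0.05  0.299] [0.773 0.166 0.365]
[0.617 0.177 0.166] [0.684 0.293 0.231]
[0.748 0.06  0.238] [0.815 0.176 0.304]
```

Request:
step_arm([
  {"dx": 0.0065, "dy": 0.003, "dz": 0.007, "rx": 1.9, "ry": -4.5, "rz": 1},
  {"dx": 0.013, "dy": 0.0065, "dz": 0.0145, "rx": 3.8, "ry": -9, "rz": 1.9},
  {"dx": 0.0196, "dy": 0.0097, "dz": 0.022, "rx": 5.7, "ry": -13.6, "rz": 2.9},
  {"dx": 0.0196, "dy": 0.0097, "dz": 0.022, "rx": 5.7, "ry": -13.6, "rz": 2.9},
  {"dx": 0.0196, "dy": 0.0097, "dz": 0.022, "rx": 5.7, "ry": -13.6, "rz": 2.9},
], gripper=0)

```text
time: 17.62
position: [0.6265, 0.0778, 0.2143]
tool_rot: [0.803, 0.297, -0.352, 0.378]
ft_force: [-0.4, 0.6, -0.2]
grip_width: 0.0004
```

```bash
python3 look.py g2; python3 gap.py g2
```

```text
t 17.62 pos [0.6265 0.0778 0.2143] head [0.0339 0.0907 0.1341] q [ 0.27  0.94  1.07 -0.82  1.87  1.2 ] F [-0.4  0.6 -0.2] M [ 0.5  -0.22 -0.  ] w 0.0004
gap px 323.2021865356388 197.78924015767896
-6 [200, 202, 202, 204, 203, 203, 203, 186, 160, 135, 50, 42, 40, 42, 38, 38, 38, 36, 70, 47, 64, 70, 61, 52, 50, 51, 49, 50, 50, 52]
-3 [189, 201, 201, 201, 200, 201, 201, 188, 162, 137, 54, 44, 40, 39, 43, 38, 41, 38, 71, 50, 63, 76, 61, 54, 50, 49, 50, 48, 53, 49]
0 [192, 200, 201, 202, 201, 201, 201, 192, 167, 137, 51, 43, 44, 41, 40, 40, 43, 38, 71, 53, 65, 77, 71, 62, 59, 56, 57, 56, 54, 51]
3 [194, 202, 203, 201, 202, 202, 201, 197, 170, 137, 52, 42, 46, 44, 41, 41, 39, 37, 70, 52, 58, 73, 63, 56, 57, 54, 50, 56, 52, 52]
6 [202, 203, 203, 203, 203, 203, 203, 200, 173, 137, 50, 45, 44, 44, 43, 44, 41, 36, 67, 42, 71, 72, 60, 55, 51, 52, 53, 53, 55, 54]
rows from 212 u 323
cap top front [323.19025598 193.60257053]
cap top back [323.1988538  196.61915506]
foot g=0 front [323.19070884 193.76138871]
foot g=1 [323.19460926 195.1295757 ]
foot g=2 [323.19851001 196.49847743]
foot g=3 [323.20241107 197.86808658]
```

View pics/g2c.png

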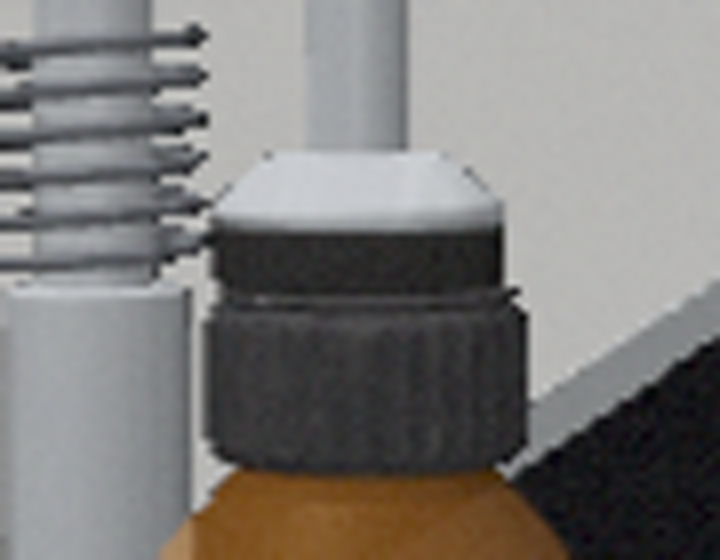

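View pics/g2e.png

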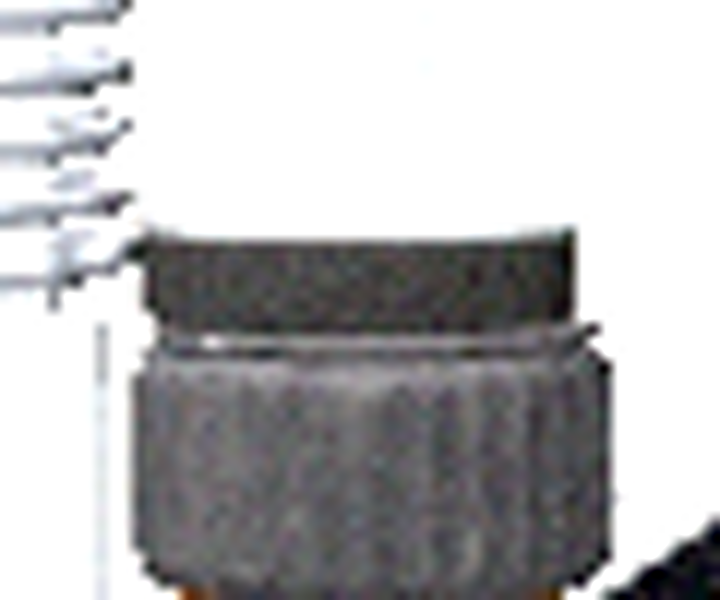

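```bash
python3 - <<'E'
from h import *
out=[]
for n,(u,v) in (("w5",(402,141)),("w3",(268,162)),("w2",(325,117))):
    c=load(n+".npz"); u0,v0=proj(c,h2w([0,0,.085]))[0].round().astype(int)
    g=c["img"][v0-22:v0+22,u0-22:u0+22]; g=np.clip((g.astype(float)-15)*2.6,0,255).astype(np.uint8); out.append(cv2.resize(g,None,fx=6,fy=6,interpolation=cv2.INTER_CUBIC))
c=load("g2.npz"); g=cv2.flip(c["img"][176:212,290:356],-1); g=np.clip((g.astype(float)-25)*4,0,255).astype(np.uint8); 
a=np.hstack(out); b=cv2.resize(g,(a.shape[1],a.shape[1]*36//66)); b=b[:600-a.shape[0]]
cv2.imwrite("pics/cap.png",np.vstack([a,b]))
E
```

```text
(no output)
```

View pics/cap.png

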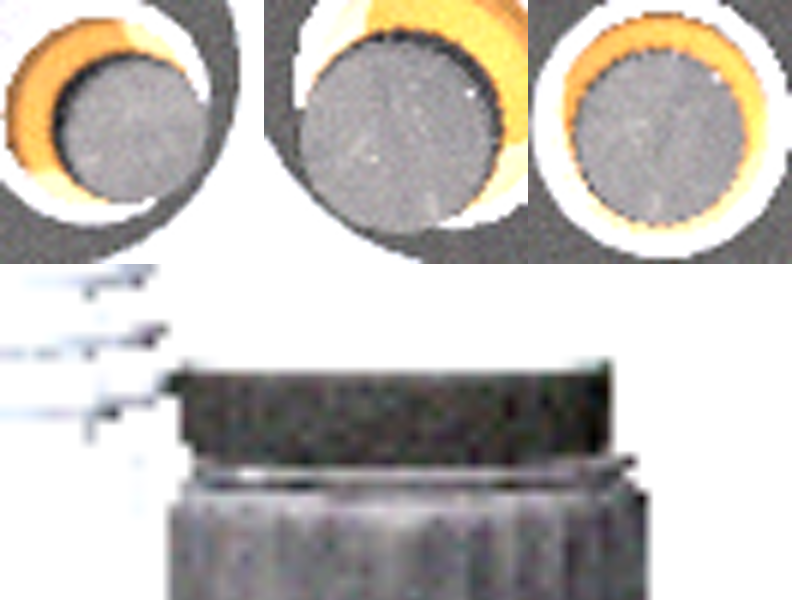

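```bash
python3 - <<'E'
from h import *
for n,us,rows in (("g1",range(314,331),range(201,180,-1)),("g2",range(315,332),range(204,183,-1))):
    c=load(n+".npz"); P=cloud(c); H=w2h(P.reshape(-1,3)).reshape(P.shape); o=w2h(-c["R"].T@c["t"]); a=o[:2]/np.hypot(*o[:2])
    rr=H[...,:2]@a
    for r in rows: print(n,r,"radial",(np.median(rr[r,us.start:us.stop])*1000).round(1),"z",(np.median(H[r,us.start:us.stop,2])*1000).round(1),int(c["img"][r,us.start:us.stop].mean()), "std",(rr[r,us.start:us.stop].std()*1000).round(1))
E
```

```text
g1 201 radial 12.9 z 96.4 195 std 0.9
g1 200 radial 13.2 z 95.7 176 std 0.8
g1 199 radial 13.5 z 95.0 118 std 1.0
g1 198 radial 12.9 z 94.0 50 std 0.8
g1 197 radial 12.8 z 93.1 41 std 60.2
g1 196 radial 13.1 z 92.3 40 std 0.7
g1 195 radial 13.1 z 91.5 40 std 60.2
g1 194 radial 13.5 z 90.8 39 std 0.8
g1 193 radial 13.2 z 89.9 38 std 0.9
g1 192 radial 12.8 z 88.9 41 std 0.8
g1 191 radial 13.6 z 88.3 71 std 0.6
g1 190 radial 13.9 z 87.6 51 std 0.9
g1 189 radial 13.4 z 86.6 70 std 0.7
g1 188 radial 14.4 z 86.1 72 std 0.8
g1 187 radial 14.5 z 85.3 60 std 0.9
g1 186 radial 14.3 z 84.4 54 std 0.8
g1 185 radial 14.4 z 83.6 51 std 0.8
g1 184 radial 14.5 z 82.8 50 std 0.9
g1 183 radial 14.2 z 81.8 49 std 0.7
g1 182 radial 14.7 z 81.1 49 std 0.9
g1 181 radial 14.5 z 80.2 49 std 0.9
g2 204 radial 13.1 z 95.4 166 std 0.7
g2 203 radial 13.2 z 94.7 136 std 0.9
g2 202 radial 13.4 z 94.0 51 std 0.7
g2 201 radial 13.3 z 93.2 42 std 0.7
g2 200 radial 12.9 z 92.5 43 std 0.7
g2 199 radial 13.2 z 91.8 42 std 0.8
g2 198 radial 13.5 z 91.0 41 std 0.8
g2 197 radial 13.5 z 90.3 40 std 1.1
g2 196 radial 13.1 z 89.5 40 std 0.7
g2 195 radial 13.0 z 88.8 37 std 0.7
g2 194 radial 13.5 z 88.1 70 std 0.6
g2 193 radial 13.6 z 87.4 48 std 0.7
g2 192 radial 13.5 z 86.6 65 std 0.6
g2 191 radial 14.3 z 86.0 73 std 0.8
g2 190 radial 14.1 z 85.2 63 std 0.7
g2 189 radial 14.6 z 84.5 55 std 0.8
g2 188 radial 15.0 z 83.8 53 std 0.8
g2 187 radial 14.5 z 83.1 52 std 0.9
g2 186 radial 14.4 z 82.3 52 std 0.6
g2 185 radial 14.1 z 81.5 52 std 1.0
g2 184 radial 14.2 z 80.8 53 std 0.6
```

```bash
cat > kn.py <<'E'
from h import *
import sys
ang,z,n=float(sys.argv[1]),float(sys.argv[2]),int(sys.argv[3])
x=float(sys.argv[4]) if len(sys.argv)>4 else 0.0
A=armax(np.radians(ang)); o=st(); T=Ro.from_quat(o["tool_rot"]).as_matrix(); print("ang",np.degrees(np.arctan2(*((head().T@T[:,0])[[0,1]]*[-1,1]))))
y=float(sys.argv[5]) if len(sys.argv)>5 else 0.0
plan(h2w([x,y,z]),tool(A[:,1],-A[:,2]),n)
E
python3 kn.py 0 .26 8
```

```text
t 17.68 pos [0.6265 0.078  0.2146] head [0.0339 0.091  0.1344] q [ 0.27  0.94  1.07 -0.82  1.87  1.2 ] F [-0.4 -0.5  0. ] M [ 0.49 -0.25  0.  ] w 0.0005
ang -20.433861217498144
t 17.68 total d mm [-152.3   -0.2   44.8] rv [-12.   67.9 -17.8] |d| 0.159 |r| 71.3
{"dx": -0.019, "dy": -0.0, "dz": 0.0056, "rx": -1.5, "ry": 8.5, "rz": -2.2}
{"dx": -0.0381, "dy": -0.0001, "dz": 0.0112, "rx": -3.0, "ry": 17.0, "rz": -4.4}
{"dx": -0.0571, "dy": -0.0001, "dz": 0.0168, "rx": -4.5, "ry": 25.5, "rz": -6.7}
{"dx": -0.0761, "dy": -0.0001, "dz": 0.0224, "rx": -6.0, "ry": 34.0, "rz": -8.9}
{"dx": -0.0952, "dy": -0.0001, "dz": 0.028, "rx": -7.5, "ry": 42.5, "rz": -11.1}
{"dx": -0.1142, "dy": -0.0002, "dz": 0.0336, "rx": -9.0, "ry": 51.0, "rz": -13.3}
{"dx": -0.1333, "dy": -0.0002, "dz": 0.0392, "rx": -10.5, "ry": 59.5, "rz": -15.5}
{"dx": -0.1523, "dy": -0.0002, "dz": 0.0448, "rx": -12.0, "ry": 67.9, "rz": -17.8}
```

Request:
step_arm([
  {"dx": -0.025, "dy": 0, "dz": -0.02, "rx": -1.5, "ry": 8.5, "rz": -2.2},
  {"dx": -0.055, "dy": 0, "dz": -0.03, "rx": -3, "ry": 17, "rz": -4.4},
  {"dx": -0.085, "dy": 0, "dz": -0.03, "rx": -4.5, "ry": 25.5, "rz": -6.7},
  {"dx": -0.115, "dy": 0, "dz": -0.02, "rx": -6, "ry": 34, "rz": -8.9},
  {"dx": -0.135, "dy": 0, "dz": 0, "rx": -7.5, "ry": 42.5, "rz": -11.1},
], gripper=1)

```text
time: 18.3
position: [0.5481, 0.0505, 0.3248]
tool_rot: [0.817, 0.512, -0.047, 0.262]
ft_force: [0.2, -1.1, -0.8]
grip_width: 0.0427
```

```bash
python3 kn.py 0 .26 3
```

```text
t 18.3 pos [0.5481 0.0505 0.3248] head [0.0174 0.0457 0.2637] q [ 0.15  0.35  1.62 -0.59  1.12  0.85] F [ 0.2 -1.1 -0.8] M [ 0.25  0.1  -0.  ] w 0.0427
ang -6.040427546708635
t 18.3 total d mm [-41.2 -11.3  24.1] rv [-4.1 25.  -6.6] |d| 0.049 |r| 26.2
{"dx": -0.0137, "dy": -0.0038, "dz": 0.008, "rx": -1.4, "ry": 8.3, "rz": -2.2}
{"dx": -0.0274, "dy": -0.0076, "dz": 0.016, "rx": -2.7, "ry": 16.7, "rz": -4.4}
{"dx": -0.0412, "dy": -0.0113, "dz": 0.0241, "rx": -4.1, "ry": 25.0, "rz": -6.6}
```

Request:
step_arm([
  {"dx": -0.0137, "dy": -0.0038, "dz": 0.004, "rx": -1.4, "ry": 8.3, "rz": -2.2},
  {"dx": -0.0274, "dy": -0.0076, "dz": 0.014, "rx": -2.7, "ry": 16.7, "rz": -4.4},
  {"dx": -0.0412, "dy": -0.0113, "dz": 0.0241, "rx": -4.1, "ry": 25, "rz": -6.6},
  {"dx": -0.0412, "dy": -0.0113, "dz": 0.0241, "rx": -4.1, "ry": 25, "rz": -6.6},
  {"dx": -0.0412, "dy": -0.0113, "dz": 0.0241, "rx": -4.1, "ry": 25, "rz": -6.6},
], gripper=1)

```text
time: 18.92
position: [0.5223, 0.009, 0.3153]
tool_rot: [0.768, 0.603, 0.134, 0.171]
ft_force: [1.1, 0.7, -0.3]
grip_width: 0.0854
```

```bash
python3 kn.py 0 .179 1; python3 - <<'E'
from h import *
from rig import viewer
c=viewer.camera("wrist"); np.savez("w8.npz",**c); cv2.imwrite("pics/w8.png",c["img"])
print(proj(c,[h2w([0,0,.18])]))
E
```

```text
t 18.93 pos [0.5223 0.009  0.3153] head [-0.0005 -0.0008  0.2616] q [-0.18  0.16  1.88 -0.04  0.66  0.08] F [ 1.1  0.7 -0.3] M [ 0.03  0.19 -0.01] w 0.0854
ang -0.04758192622990224
t 18.93 total d mm [ 0.8  0.3 82.6] rv [ 0.1  0.  -0. ] |d| 0.083 |r| 0.1
{"dx": 0.0008, "dy": 0.0003, "dz": 0.0826, "rx": 0.1, "ry": 0.0, "rz": -0.0}
[[324.00807044 215.00537015]]
```

View pics/w8.png

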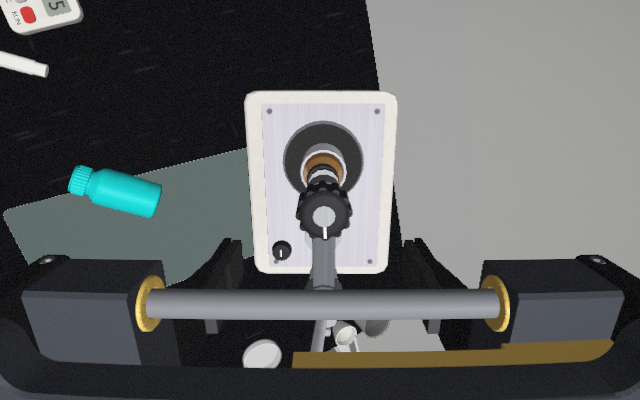

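Request:
step_arm([
  {"dx": 0.0008, "dy": 0.0003, "dz": 0.02, "rx": 0, "ry": 0, "rz": 0},
  {"dx": 0.0008, "dy": 0.0003, "dz": 0.045, "rx": 0, "ry": 0, "rz": 0},
  {"dx": 0.0008, "dy": 0.0003, "dz": 0.07, "rx": 0, "ry": 0, "rz": 0},
  {"dx": 0.0008, "dy": 0.0003, "dz": 0.0845, "rx": 0, "ry": 0, "rz": 0},
  {"dx": 0.0008, "dy": 0.0003, "dz": 0.0845, "rx": 0, "ry": 0, "rz": 0},
], gripper=0.6)

```text
time: 19.6
position: [0.5581, 0.0023, 0.2381]
tool_rot: [0.767, 0.603, 0.134, 0.17]
ft_force: [-0.3, 0.2, 0.6]
grip_width: 0.0535
```

Request:
step_arm([
  {"dx": 0, "dy": 0, "dz": 0, "rx": 0, "ry": 0, "rz": 0},
  {"dx": 0, "dy": 0, "dz": 0, "rx": 0, "ry": 0, "rz": 0},
  {"dx": 0, "dy": 0, "dz": 0, "rx": 0, "ry": 0, "rz": 0},
  {"dx": 0, "dy": 0, "dz": 0, "rx": 0, "ry": 0, "rz": 0},
  {"dx": 0, "dy": 0, "dz": 0, "rx": 0, "ry": 0, "rz": 0},
], gripper=0.3, force=35)

```text
time: 20.23
position: [0.5585, 0.0023, 0.2389]
tool_rot: [0.767, 0.603, 0.134, 0.171]
ft_force: [-2.0, 1.0, 5.2]
grip_width: 0.036
```

```bash
python3 kn.py 35 .179 1
```

```text
t 20.23 pos [0.5585 0.0023 0.2389] head [0.0005 0.0013 0.1768] q [-0.18  0.33  1.91 -0.05  0.47  0.1 ] F [-2.   1.   5.2] M [0.15 0.12 0.04] w 0.036
ang 0.06325118802475972
t 20.23 total d mm [-1.3 -0.5 -2.2] rv [  0.1   0.  -34.9] |d| 0.003 |r| 34.9
{"dx": -0.0013, "dy": -0.0005, "dz": -0.0022, "rx": 0.1, "ry": 0.0, "rz": -34.9}
```

Request:
step_arm([
  {"dx": 0, "dy": 0, "dz": -0.0002, "rx": 0, "ry": 0, "rz": -9},
  {"dx": 0, "dy": 0, "dz": -0.0005, "rx": 0, "ry": 0, "rz": -18},
  {"dx": 0, "dy": 0, "dz": -0.0008, "rx": 0, "ry": 0, "rz": -27},
  {"dx": 0, "dy": 0, "dz": -0.001, "rx": 0, "ry": 0, "rz": -35},
  {"dx": 0, "dy": 0, "dz": -0.001, "rx": 0, "ry": 0, "rz": -35},
])

```text
time: 20.85
position: [0.5572, 0.0024, 0.2394]
tool_rot: [0.551, 0.806, 0.076, 0.203]
ft_force: [-3.2, 0.2, 3.4]
grip_width: 0.0358
```

```bash
python3 kn.py 35 .179 1
```

```text
t 20.85 pos [0.5572 0.0024 0.2394] head [-0.0004  0.0011  0.1778] q [-0.18  0.33  1.91 -0.05  0.47 -0.51] F [-3.2  0.2  3.4] M [-0.03  0.47  0.08] w 0.0358
ang 35.0090374867289
t 20.85 total d mm [-1.1 -0.3 -1.2] rv [-0.  0.  0.] |d| 0.002 |r| 0.0
{"dx": -0.0011, "dy": -0.0003, "dz": -0.0012, "rx": -0.0, "ry": 0.0, "rz": 0.0}
```

Request:
step_arm([
  {"dx": 0, "dy": 0, "dz": 0, "rx": 0, "ry": 0, "rz": 0},
  {"dx": 0, "dy": 0, "dz": 0, "rx": 0, "ry": 0, "rz": 0},
  {"dx": 0, "dy": 0, "dz": 0, "rx": 0, "ry": 0, "rz": 0},
  {"dx": 0, "dy": 0, "dz": -0.02, "rx": 0, "ry": 0, "rz": 0},
  {"dx": 0, "dy": 0, "dz": -0.07, "rx": 0, "ry": 0, "rz": 0},
], gripper=0.75)

```text
time: 21.48
position: [0.5277, 0.0093, 0.3014]
tool_rot: [0.552, 0.806, 0.075, 0.2]
ft_force: [0.7, -0.1, 1.0]
grip_width: 0.0646
```

```bash
cat > view2.py <<'E'
from view import *
import sys
st(); X,T=pose([-.5,-.84,-.2],.26); plan(X,T,int(sys.argv[1]))
E
python3 view2.py 8
```

```text
t 21.48 pos [0.5277 0.0093 0.3014] head [-0.0016  0.0008  0.2467] q [-0.18  0.19  1.89 -0.04  0.63 -0.52] F [ 0.7 -0.1  1. ] M [0.01 0.08 0.02] w 0.0646
t 21.48 total d mm [ 53.4  80.9 113.7] rv [ 32.8 -63.2  48.4] |d| 0.149 |r| 86.0
{"dx": 0.0067, "dy": 0.0101, "dz": 0.0142, "rx": 4.1, "ry": -7.9, "rz": 6.0}
{"dx": 0.0133, "dy": 0.0202, "dz": 0.0284, "rx": 8.2, "ry": -15.8, "rz": 12.1}
{"dx": 0.02, "dy": 0.0303, "dz": 0.0426, "rx": 12.3, "ry": -23.7, "rz": 18.1}
{"dx": 0.0267, "dy": 0.0404, "dz": 0.0569, "rx": 16.4, "ry": -31.6, "rz": 24.2}
{"dx": 0.0334, "dy": 0.0505, "dz": 0.0711, "rx": 20.5, "ry": -39.5, "rz": 30.2}
{"dx": 0.04, "dy": 0.0607, "dz": 0.0853, "rx": 24.6, "ry": -47.4, "rz": 36.3}
{"dx": 0.0467, "dy": 0.0708, "dz": 0.0995, "rx": 28.7, "ry": -55.3, "rz": 42.3}
{"dx": 0.0534, "dy": 0.0809, "dz": 0.1137, "rx": 32.8, "ry": -63.2, "rz": 48.4}
```

Request:
step_arm([
  {"dx": 0.01, "dy": 0.015, "dz": -0.015, "rx": 4.1, "ry": -7.9, "rz": 6},
  {"dx": 0.022, "dy": 0.033, "dz": -0.015, "rx": 8.2, "ry": -15.8, "rz": 12.1},
  {"dx": 0.036, "dy": 0.052, "dz": -0.005, "rx": 12.3, "ry": -23.7, "rz": 18.1},
  {"dx": 0.05, "dy": 0.072, "dz": 0.015, "rx": 16.4, "ry": -31.6, "rz": 24.2},
  {"dx": 0.06, "dy": 0.088, "dz": 0.04, "rx": 20.5, "ry": -39.5, "rz": 30.2},
], gripper=0)

```text
time: 22.1
position: [0.6024, 0.096, 0.2816]
tool_rot: [0.726, 0.597, -0.146, 0.309]
ft_force: [0.4, -0.0, 0.1]
grip_width: 0.0232
```

```bash
python3 view2.py 4
```

```text
t 22.1 pos [0.6024 0.096  0.2816] head [0.0371 0.1027 0.2069] q [ 0.28  0.55  1.47 -0.74  1.25  0.76] F [ 0.4 -0.   0.1] M [ 0.34 -0.02  0.01] w 0.0232
t 22.1 total d mm [31.6  6.3 67.8] rv [ 16.6 -32.2  24.6] |d| 0.075 |r| 43.8
{"dx": 0.0079, "dy": 0.0016, "dz": 0.017, "rx": 4.1, "ry": -8.1, "rz": 6.2}
{"dx": 0.0158, "dy": 0.0031, "dz": 0.0339, "rx": 8.3, "ry": -16.1, "rz": 12.3}
{"dx": 0.0237, "dy": 0.0047, "dz": 0.0509, "rx": 12.4, "ry": -24.2, "rz": 18.5}
{"dx": 0.0316, "dy": 0.0063, "dz": 0.0678, "rx": 16.6, "ry": -32.2, "rz": 24.6}
```

Request:
step_arm([
  {"dx": 0.0075, "dy": 0.0015, "dz": 0.016, "rx": 3.9, "ry": -7.7, "rz": 5.9},
  {"dx": 0.015, "dy": 0.003, "dz": 0.032, "rx": 7.9, "ry": -15.4, "rz": 11.8},
  {"dx": 0.0228, "dy": 0.0045, "dz": 0.0488, "rx": 11.9, "ry": -23.2, "rz": 17.7},
  {"dx": 0.0304, "dy": 0.006, "dz": 0.065, "rx": 15.9, "ry": -31, "rz": 23.6},
  {"dx": 0.0316, "dy": 0.0063, "dz": 0.0678, "rx": 16.6, "ry": -32.2, "rz": 24.6},
])

```text
time: 22.72
position: [0.6269, 0.0771, 0.2081]
tool_rot: [0.801, 0.297, -0.357, 0.377]
ft_force: [0.0, -0.4, -0.4]
grip_width: 0.0002
```

```bash
python3 look.py g3; python3 gap.py g3
```

```text
t 22.73 pos [0.6269 0.0771 0.2081] head [0.0318 0.0902 0.1283] q [ 0.26  0.95  1.07 -0.82  1.87  1.2 ] F [ 0.  -0.4 -0.4] M [ 0.53 -0.17  0.03] w 0.0002
gap px 325.94911501281183 204.3578013361286
-6 [202, 201, 203, 203, 196, 177, 142, 89, 43, 38, 41, 38, 35, 40, 36, 40, 81, 65, 48, 68, 71, 60, 51, 51, 50, 52, 52, 50, 50, 47]
-3 [200, 200, 201, 201, 196, 179, 137, 88, 45, 44, 41, 42, 42, 39, 37, 43, 78, 72, 52, 62, 76, 60, 49, 49, 49, 52, 50, 49, 52, 49]
0 [201, 201, 201, 201, 200, 182, 137, 87, 47, 45, 40, 45, 41, 40, 39, 44, 80, 72, 51, 63, 76, 68, 62, 60, 56, 57, 54, 54, 53, 55]
3 [202, 201, 200, 201, 200, 187, 138, 86, 48, 45, 43, 44, 45, 42, 40, 42, 77, 72, 50, 60, 70, 63, 57, 58, 55, 52, 54, 51, 53, 52]
6 [203, 203, 203, 202, 202, 189, 137, 87, 46, 44, 42, 44, 44, 43, 41, 44, 78, 66, 33, 68, 72, 62, 53, 53, 51, 51, 52, 53, 52, 54]
rows from 218 u 326
cap top front [325.95853797 200.71435986]
cap top back [325.95350113 202.6642631 ]
foot g=0 front [325.95827291 200.8171105 ]
foot g=1 [325.95470712 202.19788899]
foot g=2 [325.95113265 203.57927728]
foot g=3 [325.94754951 204.96126768]
```

View pics/g3c.png

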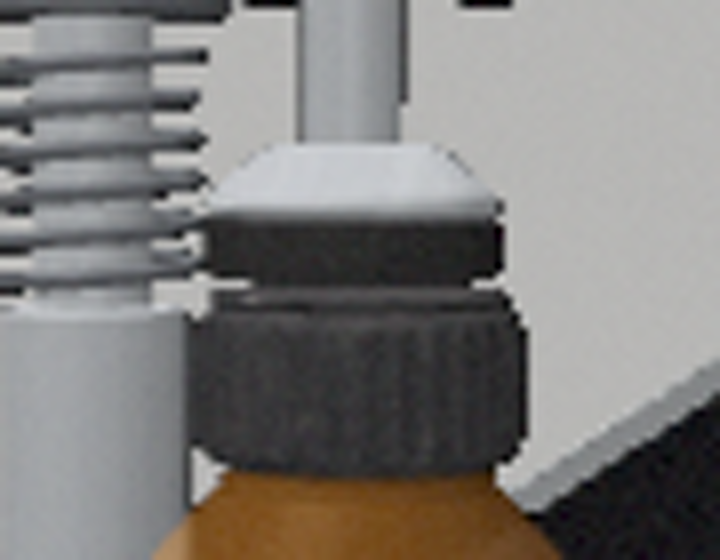

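View pics/g3e.png

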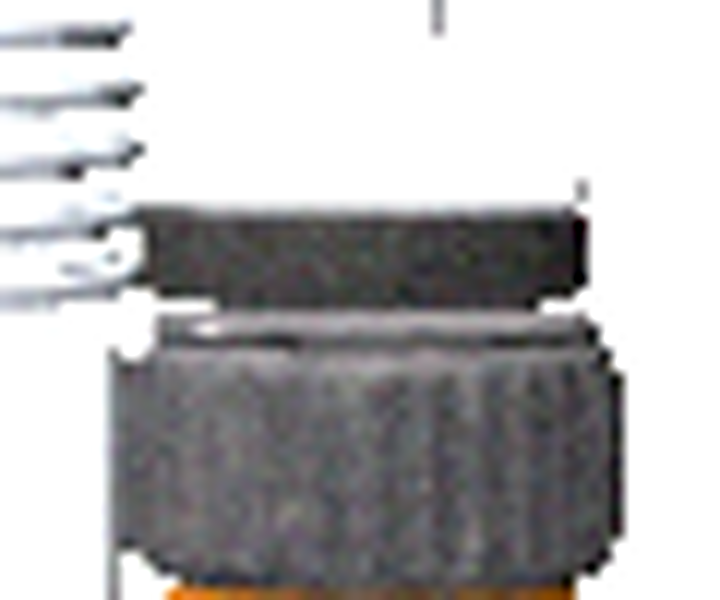

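```bash
cat > view3.py <<'E'
from view import *
import sys
d=np.array([-.588,-.786,-.174]); dd=d/np.linalg.norm(d); print("elev",np.degrees(np.arcsin(-dd@head()[:,2])))
st(); X,T=pose(d,.25,(0,0,.0885)); plan(X,T,int(sys.argv[1]))
E
python3 view3.py 1
```

```text
elev -0.2907921539590061
t 22.77 pos [0.627  0.077  0.2097] head [0.0325 0.0901 0.1297] q [ 0.26  0.95  1.07 -0.82  1.87  1.2 ] F [ 0.5 -0.1 -0.3] M [ 0.48 -0.21  0.06] w 0.0004
t 22.77 total d mm [2.  8.3 8. ] rv [ 4.5 -3.6  1.7] |d| 0.012 |r| 6.0
{"dx": 0.002, "dy": 0.0083, "dz": 0.008, "rx": 4.5, "ry": -3.6, "rz": 1.7}
```

Request:
step_arm([
  {"dx": 0.001, "dy": 0.004, "dz": 0.004, "rx": 2.2, "ry": -1.8, "rz": 0.8},
  {"dx": 0.002, "dy": 0.0083, "dz": 0.008, "rx": 4.5, "ry": -3.6, "rz": 1.7},
  {"dx": 0.002, "dy": 0.0083, "dz": 0.008, "rx": 4.5, "ry": -3.6, "rz": 1.7},
  {"dx": 0.002, "dy": 0.0083, "dz": 0.008, "rx": 4.5, "ry": -3.6, "rz": 1.7},
  {"dx": 0.002, "dy": 0.0083, "dz": 0.008, "rx": 4.5, "ry": -3.6, "rz": 1.7},
])

```text
time: 23.4
position: [0.6312, 0.0671, 0.2087]
tool_rot: [0.809, 0.26, -0.386, 0.36]
ft_force: [0.3, 0.7, -0.3]
grip_width: 0.0004
```

```bash
python3 look.py g4; python3 gap.py g4; python3 view3.py 1
```

```text
t 23.4 pos [0.6312 0.0671 0.2087] head [0.0379 0.0814 0.1261] q [ 0.23  0.99  1.   -0.8   1.95  1.19] F [ 0.3  0.7 -0.3] M [ 0.51 -0.34  0.05] w 0.0004
gap px 324.0829559744005 199.82792700690672
-6 [200, 200, 200, 201, 184, 160, 139, 50, 44, 41, 38, 42, 39, 37, 39, 26, 178, 65, 43, 76, 70, 57, 48, 49, 49, 51, 51, 52, 53, 48]
-3 [201, 201, 201, 201, 187, 160, 136, 52, 44, 42, 43, 37, 38, 41, 38, 30, 178, 71, 45, 77, 74, 68, 59, 58, 54, 55, 53, 54, 52, 52]
0 [202, 201, 201, 202, 192, 166, 138, 51, 45, 45, 42, 42, 44, 41, 40, 28, 178, 70, 46, 75, 72, 64, 58, 58, 55, 53, 51, 53, 48, 51]
3 [203, 203, 202, 203, 198, 171, 138, 54, 45, 43, 46, 40, 44, 40, 39, 29, 177, 67, 43, 74, 67, 57, 54, 54, 54, 55, 55, 52, 54, 53]
6 [204, 204, 203, 204, 200, 173, 138, 51, 43, 45, 45, 44, 44, 44, 39, 26, 178, 68, 43, 75, 73, 62, 53, 54, 56, 54, 54, 54, 53, 52]
rows from 214 u 324
cap top front [324.08147524 197.1362153 ]
cap top back [324.08147251 197.13128541]
foot g=0 front [324.08147509 197.13595449]
foot g=1 [324.08226314 198.5655218 ]
foot g=2 [324.08304747 199.99503868]
foot g=3 [324.08382809 201.42449618]
elev -0.2907921539590061
t 23.45 pos [0.6313 0.067  0.2084] head [0.0379 0.0814 0.1258] q [ 0.23  0.99  1.   -0.8   1.95  1.19] F [ 0.1 -0.2 -0.3] M [ 0.5  -0.31 -0.02] w 0.0005
t 23.45 total d mm [0.7 0.2 0.6] rv [ 0.  -0.   0.1] |d| 0.001 |r| 0.1
{"dx": 0.0007, "dy": 0.0002, "dz": 0.0006, "rx": 0.0, "ry": -0.0, "rz": 0.1}
```

View pics/g4c.png

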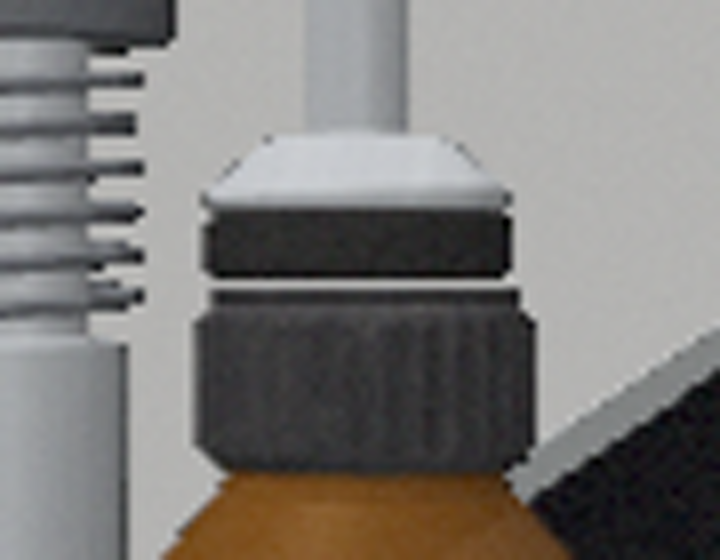

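View pics/g4e.png

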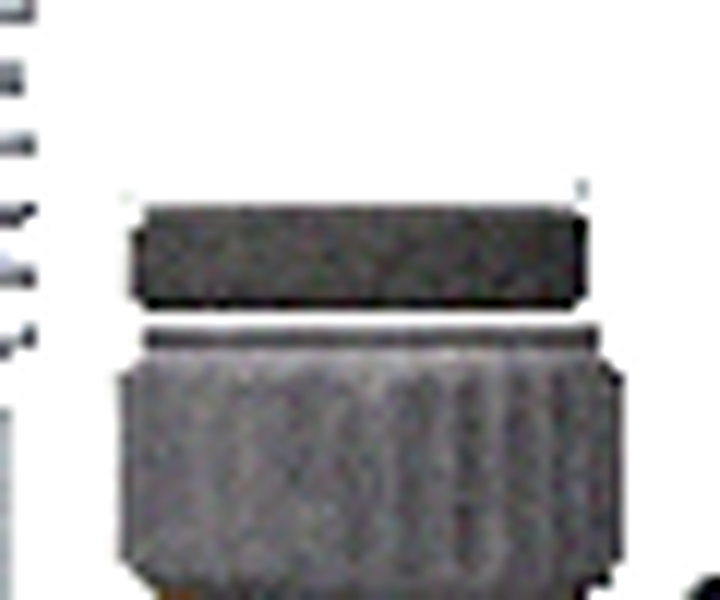

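```bash
cat > slit.py <<'E'
from h import *
import sys
c=load(sys.argv[1]+".npz"); g=c["img"].mean(2); r0,r1=int(sys.argv[2]),int(sys.argv[3])
print("bg",g[r0-2:r1+3,352:358].mean(1).round(),g[r0-2:r1+3,296:302].mean(1).round())
print("rows",list(range(r0-4,r1+5)),g[r0-4:r1+5,314:335].mean(1).round())
E
python3 slit.py g4 196 200; python3 kn.py 30 .26 9
```

```text
bg [177.  82.  76. 115. 118. 177. 132.  70. 101.] [179. 179. 179. 179. 180. 179. 179. 179. 178.]
rows [192, 193, 194, 195, 196, 197, 198, 199, 200, 201, 202, 203, 204] [ 54.  62.  71.  76.  45.  68. 178.  28.  39.  41.  42.  41.  43.]
t 23.45 pos [0.6313 0.067  0.2084] head [0.0379 0.0814 0.1258] q [ 0.23  0.99  1.   -0.8   1.95  1.19] F [ 0.1 -0.2 -0.3] M [ 0.5  -0.31 -0.02] w 0.0005
ang -24.883374672746474
t 23.45 total d mm [-154.9    0.    45.4] rv [-34.7  66.6 -47.2] |d| 0.161 |r| 88.7
{"dx": -0.0172, "dy": 0.0, "dz": 0.005, "rx": -3.9, "ry": 7.4, "rz": -5.2}
{"dx": -0.0344, "dy": 0.0, "dz": 0.0101, "rx": -7.7, "ry": 14.8, "rz": -10.5}
{"dx": -0.0516, "dy": 0.0, "dz": 0.0151, "rx": -11.6, "ry": 22.2, "rz": -15.7}
{"dx": -0.0689, "dy": 0.0, "dz": 0.0202, "rx": -15.4, "ry": 29.6, "rz": -21.0}
{"dx": -0.0861, "dy": 0.0, "dz": 0.0252, "rx": -19.3, "ry": 37.0, "rz": -26.2}
{"dx": -0.1033, "dy": 0.0, "dz": 0.0303, "rx": -23.1, "ry": 44.4, "rz": -31.5}
{"dx": -0.1205, "dy": 0.0, "dz": 0.0353, "rx": -27.0, "ry": 51.8, "rz": -36.7}
{"dx": -0.1377, "dy": 0.0, "dz": 0.0404, "rx": -30.9, "ry": 59.2, "rz": -42.0}
{"dx": -0.1549, "dy": 0.0, "dz": 0.0454, "rx": -34.7, "ry": 66.6, "rz": -47.2}
```

Request:
step_arm([
  {"dx": -0.022, "dy": 0, "dz": -0.02, "rx": -3.9, "ry": 7.4, "rz": -5.2},
  {"dx": -0.05, "dy": 0, "dz": -0.032, "rx": -7.7, "ry": 14.8, "rz": -10.5},
  {"dx": -0.08, "dy": 0, "dz": -0.034, "rx": -11.6, "ry": 22.2, "rz": -15.7},
  {"dx": -0.11, "dy": 0, "dz": -0.025, "rx": -15.4, "ry": 29.6, "rz": -21},
  {"dx": -0.135, "dy": 0, "dz": -0.005, "rx": -19.3, "ry": 37, "rz": -26.2},
], gripper=1)

```text
time: 24.08
position: [0.5566, 0.0528, 0.3221]
tool_rot: [0.738, 0.594, -0.132, 0.293]
ft_force: [0.1, -0.4, 0.0]
grip_width: 0.0423
```

```bash
python3 kn.py 30 .26 4
```

```text
t 24.07 pos [0.5566 0.0528 0.3221] head [0.0232 0.0499 0.258 ] q [ 0.21  0.41  1.58 -0.71  1.21  0.7 ] F [ 0.1 -0.4  0. ] M [0.31 0.   0.03] w 0.0423
ang 11.546660337915931
t 24.07 total d mm [-38.9 -28.4  26.8] rv [-15.   29.3 -20.8] |d| 0.055 |r| 38.9
{"dx": -0.0097, "dy": -0.0071, "dz": 0.0067, "rx": -3.7, "ry": 7.3, "rz": -5.2}
{"dx": -0.0194, "dy": -0.0142, "dz": 0.0134, "rx": -7.5, "ry": 14.7, "rz": -10.4}
{"dx": -0.0291, "dy": -0.0213, "dz": 0.0201, "rx": -11.2, "ry": 22.0, "rz": -15.6}
{"dx": -0.0389, "dy": -0.0284, "dz": 0.0268, "rx": -15.0, "ry": 29.3, "rz": -20.8}
```

Request:
step_arm([
  {"dx": -0.0097, "dy": -0.0071, "dz": 0, "rx": -3.7, "ry": 7.3, "rz": -5.2},
  {"dx": -0.0194, "dy": -0.0142, "dz": 0.009, "rx": -7.5, "ry": 14.7, "rz": -10.4},
  {"dx": -0.0291, "dy": -0.0213, "dz": 0.018, "rx": -11.2, "ry": 22, "rz": -15.6},
  {"dx": -0.0389, "dy": -0.0284, "dz": 0.0268, "rx": -15, "ry": 29.3, "rz": -20.8},
  {"dx": -0.0389, "dy": -0.0284, "dz": 0.0268, "rx": -15, "ry": 29.3, "rz": -20.8},
], gripper=1)

```text
time: 24.7
position: [0.5225, 0.0092, 0.3146]
tool_rot: [0.584, 0.782, 0.086, 0.199]
ft_force: [1.1, 0.2, -0.6]
grip_width: 0.0851
```

```bash
python3 kn.py 30 .178 1
```

```text
t 24.7 pos [0.5225 0.0092 0.3146] head [-0.0007 -0.0006  0.2609] q [-0.18  0.16  1.88 -0.04  0.66 -0.45] F [ 1.1  0.2 -0.6] M [0.06 0.15 0.04] w 0.0851
ang 30.124602220388457
t 24.7 total d mm [ 0.1  0.7 82.9] rv [ 0.1 -0.   0.1] |d| 0.083 |r| 0.2
{"dx": 0.0001, "dy": 0.0007, "dz": 0.0829, "rx": 0.1, "ry": -0.0, "rz": 0.1}
```

Request:
step_arm([
  {"dx": 0, "dy": 0.0007, "dz": 0.02, "rx": 0, "ry": 0, "rz": 0},
  {"dx": 0, "dy": 0.0007, "dz": 0.045, "rx": 0, "ry": 0, "rz": 0},
  {"dx": 0, "dy": 0.0007, "dz": 0.07, "rx": 0, "ry": 0, "rz": 0},
  {"dx": 0, "dy": 0.0007, "dz": 0.083, "rx": 0, "ry": 0, "rz": 0},
  {"dx": 0, "dy": 0.0007, "dz": 0.083, "rx": 0, "ry": 0, "rz": 0},
], gripper=0.6)

```text
time: 25.32
position: [0.5569, 0.0014, 0.239]
tool_rot: [0.584, 0.782, 0.085, 0.199]
ft_force: [-0.4, 0.6, 0.7]
grip_width: 0.0538
```

Request:
step_arm([
  {"dx": 0, "dy": 0, "dz": 0, "rx": 0, "ry": 0, "rz": 0},
  {"dx": 0, "dy": 0, "dz": 0, "rx": 0, "ry": 0, "rz": 0},
  {"dx": 0, "dy": 0, "dz": 0, "rx": 0, "ry": 0, "rz": 0},
  {"dx": 0, "dy": 0, "dz": 0, "rx": 0, "ry": 0, "rz": 0},
  {"dx": 0, "dy": 0, "dz": 0, "rx": 0, "ry": 0, "rz": 0},
], gripper=0.3, force=35)

```text
time: 25.95
position: [0.5572, 0.0015, 0.2397]
tool_rot: [0.584, 0.782, 0.086, 0.199]
ft_force: [-2.3, 1.2, 6.3]
grip_width: 0.0361
```

```bash
python3 kn.py 4 .178 1
```

```text
t 25.95 pos [0.5572 0.0015 0.2397] head [-1.00e-04  2.00e-04  1.78e-01] q [-0.19  0.33  1.91 -0.05  0.47 -0.44] F [-2.3  1.2  6.3] M [0.29 0.09 0.05] w 0.0361
ang 30.15103091716079
t 25.95 total d mm [-0.2 -0.   0. ] rv [ 0.1 -0.1 26.2] |d| 0.0 |r| 26.2
{"dx": -0.0002, "dy": -0.0, "dz": 0.0, "rx": 0.1, "ry": -0.1, "rz": 26.2}
```

Request:
step_arm([
  {"dx": 0, "dy": 0, "dz": 0.0002, "rx": 0, "ry": 0, "rz": 7},
  {"dx": 0, "dy": 0, "dz": 0.0004, "rx": 0, "ry": 0, "rz": 14},
  {"dx": 0, "dy": 0, "dz": 0.0006, "rx": 0, "ry": 0, "rz": 21},
  {"dx": 0, "dy": 0, "dz": 0.0007, "rx": 0, "ry": 0, "rz": 26},
  {"dx": 0, "dy": 0, "dz": 0.0007, "rx": 0, "ry": 0, "rz": 26},
])

```text
time: 26.58
position: [0.5578, 0.0014, 0.2393]
tool_rot: [0.745, 0.631, 0.129, 0.175]
ft_force: [-1.0, 1.4, 1.9]
grip_width: 0.0356
```

```bash
python3 kn.py 4 .178 1
```

```text
t 26.57 pos [0.5578 0.0014 0.2393] head [0.0004 0.0003 0.1774] q [-0.19  0.33  1.91 -0.05  0.47  0.01] F [-1.   1.4  1.9] M [ 0.3  -0.04 -0.07] w 0.0356
ang 4.181046896637991
t 26.57 total d mm [-0.3 -0.4 -0.6] rv [ 0.1 -0.1  0.2] |d| 0.001 |r| 0.2
{"dx": -0.0003, "dy": -0.0004, "dz": -0.0006, "rx": 0.1, "ry": -0.1, "rz": 0.2}
```

Release and look again edge-on.

Request:
step_arm([
  {"dx": 0, "dy": 0, "dz": 0, "rx": 0, "ry": 0, "rz": 0},
  {"dx": 0, "dy": 0, "dz": 0, "rx": 0, "ry": 0, "rz": 0},
  {"dx": 0, "dy": 0, "dz": 0, "rx": 0, "ry": 0, "rz": 0},
  {"dx": 0, "dy": 0, "dz": -0.02, "rx": 0, "ry": 0, "rz": 0},
  {"dx": 0, "dy": 0, "dz": -0.07, "rx": 0, "ry": 0, "rz": 0},
], gripper=0.75)

```text
time: 27.2
position: [0.5279, 0.0082, 0.3011]
tool_rot: [0.746, 0.631, 0.127, 0.173]
ft_force: [0.6, -1.1, 0.4]
grip_width: 0.0645
```

```bash
python3 view3.py 8
```

```text
elev -0.2907921539590061
t 27.2 pos [0.5279 0.0082 0.3011] head [-1.400e-03 -2.000e-04  2.463e-01] q [-0.18  0.19  1.89 -0.04  0.63  0.01] F [ 0.6 -1.1  0.4] M [0.05 0.09 0.03] w 0.0645
t 27.2 total d mm [ 77.9  45.5 121.3] rv [ 18.3 -70.9  25.4] |d| 0.151 |r| 77.5
{"dx": 0.0097, "dy": 0.0057, "dz": 0.0152, "rx": 2.3, "ry": -8.9, "rz": 3.2}
{"dx": 0.0195, "dy": 0.0114, "dz": 0.0303, "rx": 4.6, "ry": -17.7, "rz": 6.3}
{"dx": 0.0292, "dy": 0.0171, "dz": 0.0455, "rx": 6.9, "ry": -26.6, "rz": 9.5}
{"dx": 0.0389, "dy": 0.0228, "dz": 0.0607, "rx": 9.2, "ry": -35.5, "rz": 12.7}
{"dx": 0.0487, "dy": 0.0285, "dz": 0.0758, "rx": 11.4, "ry": -44.3, "rz": 15.9}
{"dx": 0.0584, "dy": 0.0342, "dz": 0.091, "rx": 13.7, "ry": -53.2, "rz": 19.0}
{"dx": 0.0682, "dy": 0.0399, "dz": 0.1061, "rx": 16.0, "ry": -62.1, "rz": 22.2}
{"dx": 0.0779, "dy": 0.0455, "dz": 0.1213, "rx": 18.3, "ry": -70.9, "rz": 25.4}
```

Request:
step_arm([
  {"dx": 0.015, "dy": 0.009, "dz": -0.015, "rx": 2.3, "ry": -8.9, "rz": 3.2},
  {"dx": 0.034, "dy": 0.02, "dz": -0.013, "rx": 4.6, "ry": -17.7, "rz": 6.3},
  {"dx": 0.055, "dy": 0.032, "dz": -0.003, "rx": 6.9, "ry": -26.6, "rz": 9.5},
  {"dx": 0.074, "dy": 0.043, "dz": 0.018, "rx": 9.2, "ry": -35.5, "rz": 12.7},
  {"dx": 0.087, "dy": 0.05, "dz": 0.045, "rx": 11.4, "ry": -44.3, "rz": 15.9},
], gripper=0)

```text
time: 27.82
position: [0.6073, 0.0841, 0.2793]
tool_rot: [0.829, 0.427, -0.195, 0.305]
ft_force: [1.1, -0.4, 0.3]
grip_width: 0.0232
```

```bash
python3 view3.py 4
```

```text
elev -0.2907921539590061
t 27.82 pos [0.6073 0.0841 0.2793] head [0.043  0.0923 0.2016] q [ 0.25  0.65  1.31 -0.69  1.51  1.03] F [ 1.1 -0.4  0.3] M [ 0.38 -0.1  -0.01] w 0.0232
t 27.82 total d mm [45.   3.7 63.2] rv [  7.2 -27.5   9.6] |d| 0.078 |r| 30.0
{"dx": 0.0112, "dy": 0.0009, "dz": 0.0158, "rx": 1.8, "ry": -6.9, "rz": 2.4}
{"dx": 0.0225, "dy": 0.0018, "dz": 0.0316, "rx": 3.6, "ry": -13.7, "rz": 4.8}
{"dx": 0.0337, "dy": 0.0028, "dz": 0.0474, "rx": 5.4, "ry": -20.6, "rz": 7.2}
{"dx": 0.045, "dy": 0.0037, "dz": 0.0632, "rx": 7.2, "ry": -27.5, "rz": 9.6}
```

Request:
step_arm([
  {"dx": 0.015, "dy": 0.0012, "dz": 0.021, "rx": 2.4, "ry": -9.1, "rz": 3.2},
  {"dx": 0.03, "dy": 0.0024, "dz": 0.042, "rx": 4.8, "ry": -18.3, "rz": 6.4},
  {"dx": 0.045, "dy": 0.0037, "dz": 0.0632, "rx": 7.2, "ry": -27.5, "rz": 9.6},
  {"dx": 0.045, "dy": 0.0037, "dz": 0.0632, "rx": 7.2, "ry": -27.5, "rz": 9.6},
  {"dx": 0.045, "dy": 0.0037, "dz": 0.0632, "rx": 7.2, "ry": -27.5, "rz": 9.6},
])

```text
time: 28.45
position: [0.6314, 0.0665, 0.2086]
tool_rot: [0.809, 0.259, -0.386, 0.36]
ft_force: [0.2, -0.4, -0.3]
grip_width: 0.0005
```

```bash
python3 look.py g5; python3 gap.py g5
```

```text
t 28.45 pos [0.6314 0.0665 0.2086] head [0.0382 0.0809 0.1258] q [ 0.23  0.99  1.   -0.8   1.95  1.2 ] F [ 0.2 -0.4 -0.3] M [ 0.42 -0.24  0.01] w 0.0005
gap px 323.43590852458345 200.1720261188978
-6 [200, 200, 201, 201, 195, 178, 147, 113, 47, 44, 41, 40, 42, 39, 40, 41, 179, 59, 51, 76, 64, 57, 50, 51, 51, 49, 51, 53, 50, 47]
-3 [201, 201, 201, 200, 198, 180, 146, 111, 49, 43, 40, 41, 41, 42, 42, 38, 178, 66, 52, 78, 73, 66, 54, 53, 54, 54, 53, 53, 51, 52]
0 [202, 201, 201, 202, 202, 186, 140, 114, 47, 47, 44, 45, 43, 44, 42, 40, 178, 67, 51, 73, 71, 61, 58, 59, 54, 52, 52, 52, 50, 51]
3 [203, 203, 202, 203, 202, 191, 141, 114, 48, 45, 43, 47, 42, 39, 42, 41, 178, 69, 44, 73, 64, 60, 58, 54, 54, 54, 54, 55, 57, 54]
6 [204, 203, 203, 203, 203, 192, 152, 115, 48, 47, 43, 45, 45, 44, 41, 42, 179, 69, 45, 77, 67, 61, 51, 52, 53, 54, 52, 56, 54, 52]
rows from 214 u 323
cap top front [323.43257325 197.49891936]
cap top back [323.43251514 197.45240205]
foot g=0 front [323.43257018 197.49645801]
foot g=1 [323.43435736 198.9280048 ]
foot g=2 [323.43614213 200.35949931]
foot g=3 [323.43792449 201.79093255]
```

View pics/g5e.png

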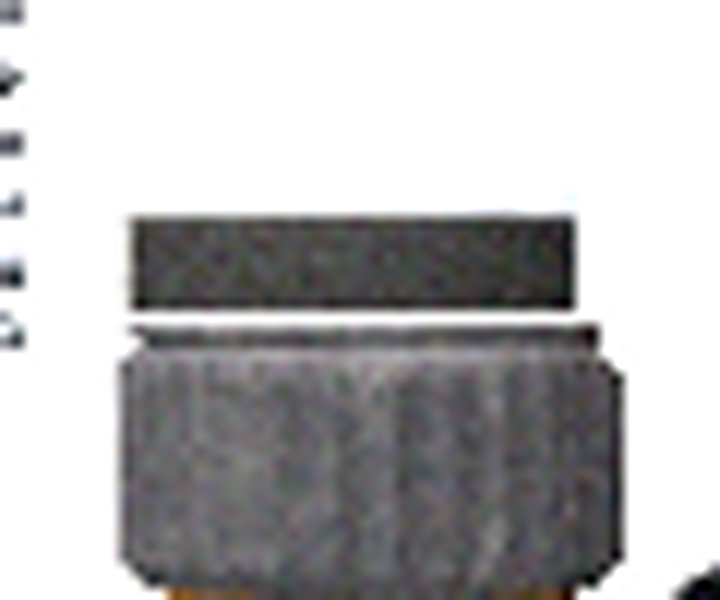

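Request:
step_arm([
  {"dx": 0, "dy": 0, "dz": 0, "rx": -0.9, "ry": 0, "rz": 2.9},
  {"dx": 0, "dy": 0, "dz": 0, "rx": -1.8, "ry": 0, "rz": 5.7},
  {"dx": 0, "dy": 0, "dz": 0, "rx": -1.8, "ry": 0, "rz": 5.7},
  {"dx": 0, "dy": 0, "dz": 0, "rx": -1.8, "ry": 0, "rz": 5.7},
  {"dx": 0, "dy": 0, "dz": 0, "rx": -1.8, "ry": 0, "rz": 5.7},
])

```text
time: 29.12
position: [0.6319, 0.0668, 0.2122]
tool_rot: [0.816, 0.224, -0.361, 0.392]
ft_force: [0.1, 0.2, -0.6]
grip_width: 0.0007
```

```bash
python3 look.py g6; python3 gap.py g6; python3 - <<'E'
from h import *
c=load("g6.npz"); u,v=proj(c,h2w([0,0,.09]))[0].round().astype(int); g=c["img"].mean(2)
print(g[v-9:v+8,u-18:u+19:1].astype(int)[::-1])
E
```

```text
t 29.12 pos [0.6319 0.0668 0.2122] head [0.04   0.0814 0.1289] q [ 0.24  0.98  1.01 -0.82  1.94  1.3 ] F [ 0.1  0.2 -0.6] M [ 0.49 -0.23  0.04] w 0.0007
gap px 316.12034268780485 196.91346127250463
-6 [201, 201, 201, 201, 194, 176, 140, 98, 48, 41, 42, 41, 41, 36, 40, 37, 64, 58, 52, 78, 67, 56, 49, 48, 54, 52, 54, 49, 48, 52]
-3 [200, 200, 201, 200, 200, 184, 156, 127, 50, 43, 41, 42, 42, 36, 41, 38, 50, 71, 47, 74, 75, 68, 61, 59, 58, 55, 54, 53, 54, 51]
0 [201, 200, 201, 201, 200, 195, 178, 144, 63, 42, 42, 45, 45, 42, 40, 44, 40, 73, 46, 52, 74, 63, 58, 57, 57, 56, 53, 55, 53, 54]
3 [202, 202, 202, 202, 201, 201, 189, 141, 98, 47, 44, 44, 41, 43, 44, 41, 38, 66, 56, 51, 76, 64, 57, 51, 54, 54, 54, 51, 53, 54]
6 [203, 202, 202, 202, 202, 203, 197, 164, 130, 49, 44, 46, 44, 42, 44, 43, 41, 52, 75, 42, 77, 70, 62, 56, 58, 58, 54, 57, 60, 60]
rows from 211 u 316
cap top front [315.79122419 193.9025871 ]
cap top back [315.86182291 194.54848868]
foot g=0 front [315.79495719 193.9367406 ]
foot g=1 [315.94961466 195.35165466]
foot g=2 [316.10428766 196.76659706]
foot g=3 [316.25897525 19
[... 1947 characters left out ...]
  55  46  50  53  51  47  36  42  39  40  58  55  47  52  58  63  61  56
   98]
 [ 45  56  56  49  48  63  59  49  59  65  61  56  71  74  78  74  72  75
   73  73  74  72  81  81  77  73  73  62  67  61  43  55  48  53  45  99
  178]
 [ 44  52  52  50  51  55  52  48  47  56  56  53  55  62  69  70  65  60
   66  62  55  67  69  71  65  73  78  69  72  65  75  72  71  70  72  65
   99]
 [ 38  50  52  43  49  61  50  51  51  54  57  48  46  54  56  67  62  55
   61  59  56  58  58  61  61  64  65  69  59  64  72  65  62  62  59  69
  106]
 [ 44  47  52  44  50  53  52  48  47  58  46  47  46  52  61  59  56  58
   59  55  52  48  52  54  56  59  59  58  56  59  59  58  62  55  58  57
   52]]
```

View pics/g6e.png

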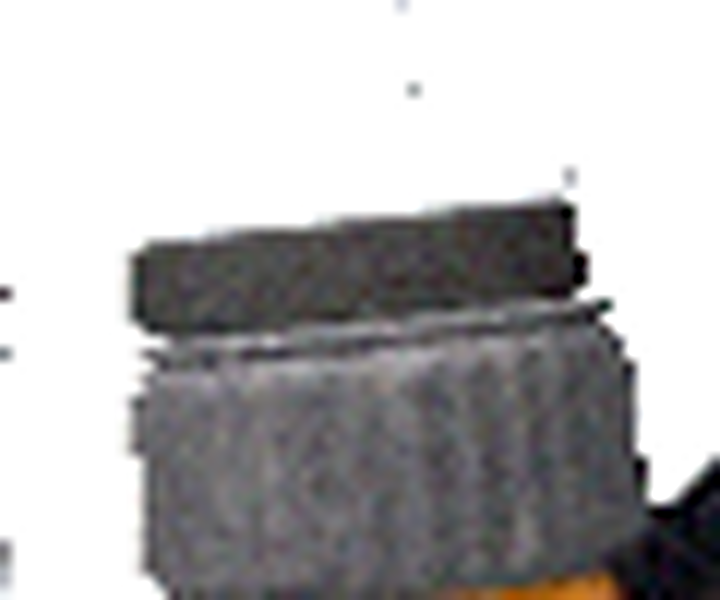

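Request:
step_arm([
  {"dx": 0.0027, "dy": 0, "dz": 0.0009, "rx": 0, "ry": 0, "rz": 0},
  {"dx": 0.0027, "dy": 0, "dz": 0.0009, "rx": 0, "ry": 0, "rz": 0},
  {"dx": 0.0027, "dy": 0, "dz": 0.0009, "rx": 0, "ry": 0, "rz": 0},
  {"dx": 0.0027, "dy": 0, "dz": 0.0009, "rx": 0, "ry": 0, "rz": 0},
  {"dx": 0.0027, "dy": 0, "dz": 0.0009, "rx": 0, "ry": 0, "rz": 0},
])

```text
time: 29.8
position: [0.6332, 0.0663, 0.2091]
tool_rot: [0.816, 0.224, -0.361, 0.392]
ft_force: [-0.1, 0.8, 0.3]
grip_width: 0.0006
```

```bash
python3 look.py g7; python3 gap.py g7|tail -6; python3 - <<'E'
from h import *
c=load("g7.npz"); u,v=proj(c,h2w([0,0,.09]))[0].round().astype(int); g=c["img"].mean(2)
G=g[v-9:v+5,u-18:u+19]
print(G.astype(int)[::-1])
print(((np.clip(G,45,179)-45)/134).sum(0).round(2))
E
```

```text
t 29.8 pos [0.6332 0.0663 0.2091] head [0.04   0.0812 0.1255] q [ 0.24  0.99  1.01 -0.82  1.94  1.3 ] F [-0.1  0.8  0.3] M [ 0.53 -0.27 -0.01] w 0.0006
gap px 316.49545221035754 201.32837691279903
cap top front [316.20166451 198.63003689]
cap top back [316.20741746 198.68287988]
foot g=0 front [316.20196875 198.63283142]
foot g=1 [316.35618636 200.0493202 ]
foot g=2 [316.51041557 201.46579896]
foot g=3 [316.66465542 202.8822589 ]
[[ 36  33  33  36  35  39  41  35  36  41  39  43  43  41  43  43  42  45
   44  45  45  45  42  47  42  46  45  47  45  45  46  44  45  44  45  44
   48]
 [ 22  34  39  37  39  41  32  30  38  40  38  39  40  39  41  41  42  43
   41  45  45  44  43  44  46  45  44  48  47  43  46  47  43  44  46  40
   42]
 [ 28  30  31  39  32  32  31  33  39  38  44  43  41  45  40  43  37  43
   40  45  42  47  43  44  42  48  44  44  46  50  43  37  43  40  43  41
   43]
 [ 32  29  37  37  38  31  35  35  36  37  37  38  40  39  40  43  38  41
   41  41  41  38  43  45  45  38  44  48  37  46  44  45  39  43  36  42
   45]
 [178 178 177 167  16  19  28  26  39  38  37 
[... 993 characters left out ...]
78  69  73  73  76  70  71  68  62  61
  101]
 [ 42  46  49  50  52  57  56  45  45  54  57  55  47  49  63  69  69  59
   56  61  60  57  60  64  62  57  68  65  70  60  67  71  63  70  70  71
  109]
 [ 39  51  49  47  40  63  55  48  49  54  55  47  49  51  57  61  61  55
   53  57  57  55  50  56  59  58  57  58  62  58  63  64  55  61  65  65
   51]
 [ 39  53  52  44  48  57  54  43  48  52  51  50  47  49  60  59  62  54
   59  55  55  46  47  58  55  58  57  53  56  59  58  53  52  56  52  56
   56]]
[1.17 1.38 1.55 1.47 0.58 0.98 0.95 0.31 0.55 1.17 1.86 1.68 1.69 0.93
 1.06 1.1  0.96 0.8  0.83 1.2  1.84 1.62 0.86 0.94 0.9  0.91 0.76 0.88
 1.29 1.81 1.84 1.84 0.66 0.71 0.67 0.59 1.87]
```

View pics/g7e.png

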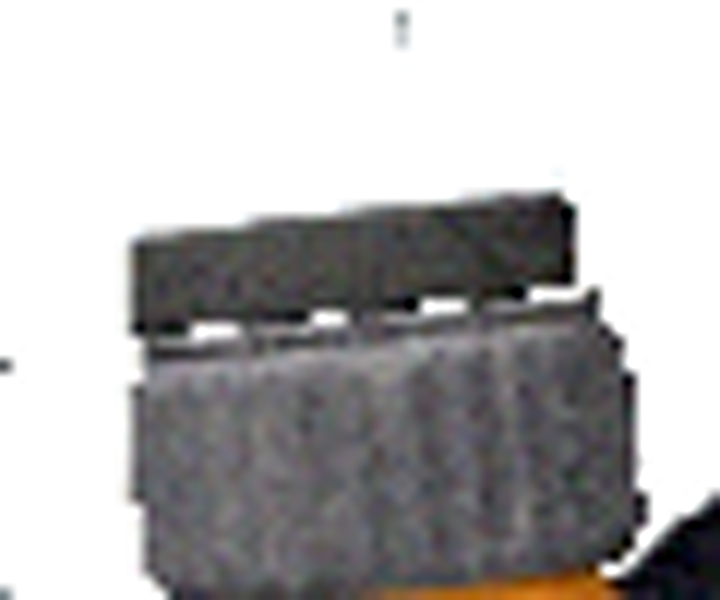

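```bash
python3 kn.py 5 .26 8
```

```text
t 29.85 pos [0.6332 0.0663 0.2092] head [0.04   0.0811 0.1256] q [ 0.24  0.99  1.01 -0.82  1.94  1.3 ] F [-0.5  0.4  0.3] M [ 0.51 -0.28 -0.01] w 0.0005
ang -43.64384397398138
t 29.85 total d mm [-155.    12.5   45.5] rv [-13.8  72.1 -29.8] |d| 0.162 |r| 79.2
{"dx": -0.0194, "dy": 0.0016, "dz": 0.0057, "rx": -1.7, "ry": 9.0, "rz": -3.7}
{"dx": -0.0387, "dy": 0.0031, "dz": 0.0114, "rx": -3.5, "ry": 18.0, "rz": -7.5}
{"dx": -0.0581, "dy": 0.0047, "dz": 0.0171, "rx": -5.2, "ry": 27.0, "rz": -11.2}
{"dx": -0.0775, "dy": 0.0063, "dz": 0.0228, "rx": -6.9, "ry": 36.0, "rz": -14.9}
{"dx": -0.0969, "dy": 0.0078, "dz": 0.0284, "rx": -8.6, "ry": 45.1, "rz": -18.6}
{"dx": -0.1162, "dy": 0.0094, "dz": 0.0341, "rx": -10.4, "ry": 54.1, "rz": -22.4}
{"dx": -0.1356, "dy": 0.011, "dz": 0.0398, "rx": -12.1, "ry": 63.1, "rz": -26.1}
{"dx": -0.155, "dy": 0.0125, "dz": 0.0455, "rx": -13.8, "ry": 72.1, "rz": -29.8}
```

Request:
step_arm([
  {"dx": -0.022, "dy": 0.001, "dz": -0.02, "rx": -1.7, "ry": 9, "rz": -3.7},
  {"dx": -0.05, "dy": 0.003, "dz": -0.032, "rx": -3.5, "ry": 18, "rz": -7.5},
  {"dx": -0.08, "dy": 0.005, "dz": -0.034, "rx": -5.2, "ry": 27, "rz": -11.2},
  {"dx": -0.11, "dy": 0.007, "dz": -0.025, "rx": -6.9, "ry": 36, "rz": -14.9},
  {"dx": -0.135, "dy": 0.009, "dz": -0.005, "rx": -8.6, "ry": 45.1, "rz": -18.6},
], gripper=1)

```text
time: 30.48
position: [0.5549, 0.0545, 0.3209]
tool_rot: [0.814, 0.51, -0.058, 0.273]
ft_force: [0.1, -1.0, 0.7]
grip_width: 0.0424
```

```bash
python3 kn.py 5 .26 4
```

```text
t 30.48 pos [0.5549 0.0545 0.3209] head [0.0209 0.0511 0.2578] q [ 0.17  0.37  1.6  -0.62  1.14  0.88] F [ 0.1 -1.   0.7] M [0.3  0.07 0.03] w 0.0424
ang -5.67516557431901
t 30.48 total d mm [-48.2 -14.8  22.7] rv [ -4.9  26.6 -11. ] |d| 0.055 |r| 29.2
{"dx": -0.012, "dy": -0.0037, "dz": 0.0057, "rx": -1.2, "ry": 6.7, "rz": -2.8}
{"dx": -0.0241, "dy": -0.0074, "dz": 0.0113, "rx": -2.4, "ry": 13.3, "rz": -5.5}
{"dx": -0.0361, "dy": -0.0111, "dz": 0.017, "rx": -3.7, "ry": 20.0, "rz": -8.3}
{"dx": -0.0482, "dy": -0.0148, "dz": 0.0227, "rx": -4.9, "ry": 26.6, "rz": -11.0}
```

Request:
step_arm([
  {"dx": -0.016, "dy": -0.005, "dz": 0, "rx": -1.6, "ry": 8.9, "rz": -3.7},
  {"dx": -0.032, "dy": -0.01, "dz": 0.012, "rx": -3.3, "ry": 17.7, "rz": -7.3},
  {"dx": -0.0482, "dy": -0.0148, "dz": 0.0227, "rx": -4.9, "ry": 26.6, "rz": -11},
  {"dx": -0.0482, "dy": -0.0148, "dz": 0.0227, "rx": -4.9, "ry": 26.6, "rz": -11},
  {"dx": -0.0482, "dy": -0.0148, "dz": 0.0227, "rx": -4.9, "ry": 26.6, "rz": -11},
], gripper=1)

```text
time: 31.1
position: [0.5226, 0.0082, 0.3143]
tool_rot: [0.742, 0.634, 0.126, 0.176]
ft_force: [0.3, -0.2, -0.6]
grip_width: 0.0859
```

```bash
python3 kn.py 5 .177 1
```

```text
t 31.1 pos [0.5226 0.0082 0.3143] head [-0.0004 -0.0014  0.2605] q [-0.18  0.16  1.88 -0.04  0.66 -0.  ] F [ 0.3 -0.2 -0.6] M [ 0.08  0.17 -0.05] w 0.0859
ang 4.79126229327575
t 31.1 total d mm [ 1.6  0.5 83.5] rv [ 0.   0.1 -0.2] |d| 0.084 |r| 0.2
{"dx": 0.0016, "dy": 0.0005, "dz": 0.0835, "rx": 0.0, "ry": 0.1, "rz": -0.2}
```

Request:
step_arm([
  {"dx": 0.001, "dy": 0.0005, "dz": 0.02, "rx": 0, "ry": 0, "rz": 0},
  {"dx": 0.0012, "dy": 0.0005, "dz": 0.045, "rx": 0, "ry": 0, "rz": 0},
  {"dx": 0.0012, "dy": 0.0005, "dz": 0.07, "rx": 0, "ry": 0, "rz": 0},
  {"dx": 0.0012, "dy": 0.0005, "dz": 0.0835, "rx": 0, "ry": 0, "rz": 0},
  {"dx": 0.0012, "dy": 0.0005, "dz": 0.0835, "rx": 0, "ry": 0, "rz": 0},
], gripper=0.6)

```text
time: 31.72
position: [0.5576, 0.0014, 0.238]
tool_rot: [0.742, 0.635, 0.125, 0.176]
ft_force: [-0.3, 0.1, 0.2]
grip_width: 0.0534
```

Request:
step_arm([
  {"dx": 0, "dy": 0, "dz": 0, "rx": 0, "ry": 0, "rz": 0},
  {"dx": 0, "dy": 0, "dz": 0, "rx": 0, "ry": 0, "rz": 0},
  {"dx": 0, "dy": 0, "dz": 0, "rx": 0, "ry": 0, "rz": 0},
  {"dx": 0, "dy": 0, "dz": 0, "rx": 0, "ry": 0, "rz": 0},
  {"dx": 0, "dy": 0, "dz": 0, "rx": 0, "ry": 0, "rz": 0},
], gripper=0.3, force=35)

```text
time: 32.35
position: [0.5581, 0.0014, 0.2388]
tool_rot: [0.742, 0.635, 0.126, 0.176]
ft_force: [-0.9, 1.2, 5.7]
grip_width: 0.036
```

Request:
step_arm([
  {"dx": 0, "dy": 0, "dz": 0.0001, "rx": 0, "ry": 0, "rz": 4},
  {"dx": 0, "dy": 0, "dz": 0.0002, "rx": 0, "ry": 0, "rz": 8},
  {"dx": 0, "dy": 0, "dz": 0.0003, "rx": 0, "ry": 0, "rz": 10},
  {"dx": 0, "dy": 0, "dz": 0.0003, "rx": 0, "ry": 0, "rz": 10},
  {"dx": 0, "dy": 0, "dz": 0.0003, "rx": 0, "ry": 0, "rz": 10},
])

```text
time: 32.98
position: [0.5583, 0.0014, 0.2387]
tool_rot: [0.794, 0.568, 0.141, 0.165]
ft_force: [-0.9, 1.6, 3.1]
grip_width: 0.0359
```

```bash
python3 kn.py -5 .177 1
```

```text
t 32.98 pos [0.5583 0.0014 0.2387] head [0.0005 0.0003 0.1766] q [-0.18  0.33  1.91 -0.05  0.47  0.19] F [-0.9  1.6  3.1] M [0.19 0.08 0.05] w 0.0359
ang -5.15585209929011
t 32.98 total d mm [-0.4 -0.4 -0.4] rv [ 0.   0.1 -0.2] |d| 0.001 |r| 0.2
{"dx": -0.0004, "dy": -0.0004, "dz": -0.0004, "rx": 0.0, "ry": 0.1, "rz": -0.2}
```

Request:
step_arm([
  {"dx": 0, "dy": 0, "dz": 0, "rx": 0, "ry": 0, "rz": 0},
  {"dx": 0, "dy": 0, "dz": 0, "rx": 0, "ry": 0, "rz": 0},
  {"dx": 0, "dy": 0, "dz": 0, "rx": 0, "ry": 0, "rz": 0},
  {"dx": 0, "dy": 0, "dz": -0.02, "rx": 0, "ry": 0, "rz": 0},
  {"dx": 0, "dy": 0, "dz": -0.07, "rx": 0, "ry": 0, "rz": 0},
], gripper=0.75)

```text
time: 33.6
position: [0.5285, 0.0084, 0.3003]
tool_rot: [0.795, 0.568, 0.139, 0.163]
ft_force: [0.8, 0.5, 1.7]
grip_width: 0.0647
```

```bash
python3 view3.py 8; python3 - <<'E'
from h import *
from rig import viewer
for n in ("w8","w9"):
    if n=="w9": c=viewer.camera("wrist"); np.savez("w9.npz",**c); cv2.imwrite("pics/w9.png",c["img"])
    c=load(n+".npz"); P=cloud(c); H=w2h(P.reshape(-1,3)).reshape(P.shape)-[0,-.1,0]
    near=(np.hypot(H[...,0],H[...,1]-.1)<.035)&(H[...,2]>.155)&(H[...,2]<.2)
    cn=max(cv2.findContours(near.astype(np.uint8),cv2.RETR_EXTERNAL,cv2.CHAIN_APPROX_NONE)[0],key=cv2.contourArea);el=cv2.minEnclosingCircle(cn)
    X=onplane(c,*el[0],.178)+[0,.1,0]; print(n,"knob",el,X,"s",np.degrees(np.arctan2(-X[0],X[1])))
    k=(H[...,2]>.125)&(H[...,2]<.15)&(abs(H[...,0])<.02)&(H[...,1]>.025)&(H[...,1]<.075); Q=H[k]
    for lo in (.03,.045,.06):
        q=Q[(Q[:,1]>lo)&(Q[:,1]<lo+.015)]
        if len(q)>5: print("bar y",lo,"x extents",np.percentile(q[:,0],[2,98]).round(4),"mid",np.percentile(q[:,0],[2,98]).mean().round(4))
E
```

```text
elev -0.2907921539590061
t 33.6 pos [0.5285 0.0084 0.3003] head [-1.200e-03  1.000e-04  2.454e-01] q [-0.18  0.19  1.89 -0.05  0.63  0.18] F [0.8 0.5 1.7] M [0.1  0.16 0.01] w 0.0647
t 33.6 total d mm [ 84.4  32.2 120.1] rv [ 12.4 -71.6  17.3] |d| 0.15 |r| 74.7
{"dx": 0.0106, "dy": 0.004, "dz": 0.015, "rx": 1.5, "ry": -9.0, "rz": 2.2}
{"dx": 0.0211, "dy": 0.0081, "dz": 0.03, "rx": 3.1, "ry": -17.9, "rz": 4.3}
{"dx": 0.0317, "dy": 0.0121, "dz": 0.045, "rx": 4.6, "ry": -26.9, "rz": 6.5}
{"dx": 0.0422, "dy": 0.0161, "dz": 0.0601, "rx": 6.2, "ry": -35.8, "rz": 8.7}
{"dx": 0.0528, "dy": 0.0201, "dz": 0.0751, "rx": 7.7, "ry": -44.8, "rz": 10.8}
{"dx": 0.0633, "dy": 0.0242, "dz": 0.0901, "rx": 9.3, "ry": -53.7, "rz": 13.0}
{"dx": 0.0739, "dy": 0.0282, "dz": 0.1051, "rx": 10.8, "ry": -62.7, "rz": 15.1}
{"dx": 0.0844, "dy": 0.0322, "dz": 0.1201, "rx": 12.4, "ry": -71.6, "rz": 17.3}
w8 knob ((323.5090637207031, 210.12225341796875), 30.160120010375977) [-0.00034     0.10293871  0.178     ] s 0.18924163871696167
bar y 0.03 x extents [-0.0093  0.0092] mid -0.0
bar y 0.045 x extents [-0.0101  0.009 ] mid -0.0005
bar y 0.06 x extents [-0.0093  0.0092] mid -0.0001
w9 knob ((325.4444580078125, 218.94444274902344), 32.252235412597656) [-1.15332413e-04  1.03092561e-01  1.78000000e-01] s 0.06409829834603391
bar y 0.03 x extents [-0.0097  0.0095] mid -0.0001
bar y 0.045 x extents [-0.0098  0.0094] mid -0.0002
bar y 0.06 x extents [-0.0096  0.009 ] mid -0.0003
```

Request:
step_arm([
  {"dx": 0.016, "dy": 0.006, "dz": -0.015, "rx": 1.5, "ry": -9, "rz": 2.2},
  {"dx": 0.036, "dy": 0.014, "dz": -0.013, "rx": 3.1, "ry": -17.9, "rz": 4.3},
  {"dx": 0.058, "dy": 0.022, "dz": -0.003, "rx": 4.6, "ry": -26.9, "rz": 6.5},
  {"dx": 0.079, "dy": 0.03, "dz": 0.018, "rx": 6.2, "ry": -35.8, "rz": 8.7},
  {"dx": 0.092, "dy": 0.035, "dz": 0.045, "rx": 7.7, "ry": -44.8, "rz": 10.8},
], gripper=0)

```text
time: 34.28
position: [0.6082, 0.083, 0.2855]
tool_rot: [0.846, 0.393, -0.192, 0.305]
ft_force: [0.2, -0.2, -0.5]
grip_width: 0.0232
```

```bash
cat > view4.py <<'E'
from view import *
import sys
d=np.array([-.588,-.786,-.174]); d/=np.linalg.norm(d)
st(); X,T=pose(d,.25,(0,0,.0885)); cam=X+T@[.084,0,-.142]
T2=Ro.from_rotvec(np.radians(6)*d).as_matrix()@T; X2=cam-T2@[.084,0,-.142]
plan(X2,T2,int(sys.argv[1]))
E
python3 view4.py 4
```

```text
t 34.27 pos [0.6082 0.083  0.2855] head [0.0467 0.0915 0.2067] q [ 0.25  0.65  1.29 -0.68  1.54  1.09] F [ 0.2 -0.2 -0.5] M [ 0.43 -0.18  0.02] w 0.0232
t 34.27 total d mm [50.  -5.6 66.5] rv [  2.  -27.4  11. ] |d| 0.083 |r| 29.6
{"dx": 0.0125, "dy": -0.0014, "dz": 0.0166, "rx": 0.5, "ry": -6.8, "rz": 2.8}
{"dx": 0.025, "dy": -0.0028, "dz": 0.0333, "rx": 1.0, "ry": -13.7, "rz": 5.5}
{"dx": 0.0375, "dy": -0.0042, "dz": 0.0499, "rx": 1.5, "ry": -20.5, "rz": 8.3}
{"dx": 0.05, "dy": -0.0056, "dz": 0.0665, "rx": 2.0, "ry": -27.4, "rz": 11.0}
```

Request:
step_arm([
  {"dx": 0.0166, "dy": -0.002, "dz": 0.022, "rx": 0.7, "ry": -9.1, "rz": 3.7},
  {"dx": 0.0333, "dy": -0.0037, "dz": 0.0443, "rx": 1.3, "ry": -18.2, "rz": 7.4},
  {"dx": 0.05, "dy": -0.0056, "dz": 0.0665, "rx": 2, "ry": -27.4, "rz": 11},
  {"dx": 0.05, "dy": -0.0056, "dz": 0.0665, "rx": 2, "ry": -27.4, "rz": 11},
  {"dx": 0.05, "dy": -0.0056, "dz": 0.0665, "rx": 2, "ry": -27.4, "rz": 11},
])

```text
time: 34.9
position: [0.629, 0.0688, 0.2073]
tool_rot: [0.815, 0.225, -0.363, 0.392]
ft_force: [0.9, -0.0, 0.9]
grip_width: 0.0005
```

```bash
python3 look.py g8; python3 gap.py g8|tail -6; python3 - <<'E'
from h import *
c=load("g8.npz"); u,v=proj(c,h2w([0,0,.09]))[0].round().astype(int); g=c["img"].mean(2)
print(g[v-8:v+3,u-18:u+19].astype(int)[::-1])
E
```

```text
t 34.9 pos [0.629  0.0688 0.2073] head [0.035  0.0826 0.1258] q [ 0.24  0.99  1.02 -0.82  1.94  1.31] F [ 0.9 -0.   0.9] M [ 0.48 -0.27 -0.02] w 0.0005
gap px 323.32590472591534 199.80798030383843
cap top front [323.04011645 197.12705579]
cap top back [323.04015831 197.1274485 ]
foot g=0 front [323.04011866 197.12707657]
foot g=1 [323.19174734 198.54946831]
foot g=2 [323.34336927 199.97181377]
foot g=3 [323.49498349 201.39410404]
[[ 24  27  34  39  31  34  38  41  35  42  38  38  39  41  45  44  39  40
   47  44  46  45  45  42  46  43  45  46  47  41  44  44  51  44  46  46
   42]
 [ 26  31  29  41  40  37  43  40  36  39  41  40  41  38  39  44  40  45
   43  45  45  44  42  45  43  44  44  47  40  44  46  48  43  42  44  43
   44]
 [ 29  27  32  33  34  34  36  33  37  34  38  38  39  45  38  41  36  40
   39  44  45  38  37  43  44  45  40  44  44  45  46  47  41  44  46  40
   42]
 [ 62  54  49  46  51  53  44  45  36  37  35  42  40  39  43  40  41  39
   39  41  38  42  42  38  47  46  46  45  42  44  43  45  44  45  44  42
   42]
 [ 37  44  35  44  49  54  54  66  62  66  70 
[... 339 characters left out ...]
  49  40  49  47  53  62  62  69  68  73  82  81  63  56  51  56  53  38
   96]
 [ 49  44  55  50  53  60  69  63  66  69  68  70  76  78  80  77  80  71
   71  60  58  52  58  54  49  47  41  45  43  39  49  43  52  57  64  56
   99]
 [ 42  52  54  57  49  60  64  55  50  63  62  60  58  65  73  74  70  72
   78  70  72  71  75  77  77  77  75  73  70  61  59  51  50  54  44  35
   93]
 [ 42  38  53  49  45  60  62  48  49  49  59  55  50  55  66  63  67  68
   65  61  61  56  67  69  69  61  73  73  69  66  75  68  74  72  70  68
  104]
 [ 44  47  49  50  47  57  58  48  41  55  51  50  50  46  56  57  62  55
   54  57  51  50  54  59  59  58  67  64  69  55  66  64  60  66  64  63
   53]]
```

View pics/g8e.png

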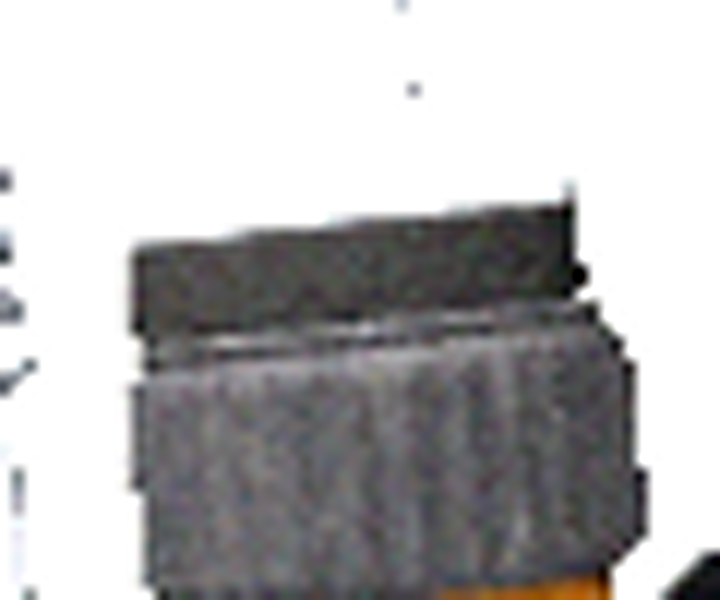

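```bash
python3 kn.py -90 .32 8 -.011 -.1
```

```text
t 34.95 pos [0.6294 0.0691 0.2096] head [0.0362 0.083  0.1278] q [ 0.24  0.98  1.02 -0.82  1.94  1.31] F [-0.3 -0.5  0.3] M [ 0.54 -0.25  0.01] w 0.0005
ang -43.71038407086374
t 34.95 total d mm [-234.9   55.2  120.2] rv [45.1 60.6 51.9] |d| 0.27 |r| 91.6
{"dx": -0.0294, "dy": 0.0069, "dz": 0.015, "rx": 5.6, "ry": 7.6, "rz": 6.5}
{"dx": -0.0587, "dy": 0.0138, "dz": 0.03, "rx": 11.3, "ry": 15.1, "rz": 13.0}
{"dx": -0.0881, "dy": 0.0207, "dz": 0.0451, "rx": 16.9, "ry": 22.7, "rz": 19.5}
{"dx": -0.1174, "dy": 0.0276, "dz": 0.0601, "rx": 22.6, "ry": 30.3, "rz": 25.9}
{"dx": -0.1468, "dy": 0.0345, "dz": 0.0751, "rx": 28.2, "ry": 37.8, "rz": 32.4}
{"dx": -0.1761, "dy": 0.0414, "dz": 0.0901, "rx": 33.8, "ry": 45.4, "rz": 38.9}
{"dx": -0.2055, "dy": 0.0483, "dz": 0.1052, "rx": 39.5, "ry": 53.0, "rz": 45.4}
{"dx": -0.2349, "dy": 0.0552, "dz": 0.1202, "rx": 45.1, "ry": 60.6, "rz": 51.9}
```

Request:
step_arm([
  {"dx": -0.035, "dy": 0.003, "dz": -0.03, "rx": 2.5, "ry": 4, "rz": 3},
  {"dx": -0.08, "dy": 0.006, "dz": -0.045, "rx": 7, "ry": 10, "rz": 8},
  {"dx": -0.125, "dy": 0.01, "dz": -0.045, "rx": 12, "ry": 17, "rz": 13.5},
  {"dx": -0.165, "dy": 0.02, "dz": -0.03, "rx": 17, "ry": 24, "rz": 20},
  {"dx": -0.2, "dy": 0.03, "dz": 0, "rx": 22.6, "ry": 30.3, "rz": 25.9},
], gripper=0.7)

```text
time: 35.58
position: [0.52, 0.0352, 0.3847]
tool_rot: [0.97, 0.057, -0.07, 0.225]
ft_force: [0.8, -1.3, 1.0]
grip_width: 0.0426
```

```bash
python3 kn.py -90 .32 5 -.011 -.1
```

```text
t 35.58 pos [0.52   0.0352 0.3847] head [0.0212 0.0241 0.328 ] q [ 0.09  0.35  1.41 -0.45  1.55  1.6 ] F [ 0.8 -1.3  1. ] M [ 0.23 -0.06  0.04] w 0.0426
ang -68.34427927104666
t 35.58 total d mm [-59.3  85.4  75.5] rv [22.2 29.2 25.7] |d| 0.128 |r| 44.8
{"dx": -0.0119, "dy": 0.0171, "dz": 0.0151, "rx": 4.4, "ry": 5.8, "rz": 5.1}
{"dx": -0.0237, "dy": 0.0342, "dz": 0.0302, "rx": 8.9, "ry": 11.7, "rz": 10.3}
{"dx": -0.0356, "dy": 0.0512, "dz": 0.0453, "rx": 13.3, "ry": 17.5, "rz": 15.4}
{"dx": -0.0474, "dy": 0.0683, "dz": 0.0604, "rx": 17.8, "ry": 23.4, "rz": 20.6}
{"dx": -0.0593, "dy": 0.0854, "dz": 0.0755, "rx": 22.2, "ry": 29.2, "rz": 25.7}
```

Request:
step_arm([
  {"dx": -0.0119, "dy": 0.0171, "dz": 0.01, "rx": 4.4, "ry": 5.8, "rz": 5.1},
  {"dx": -0.0237, "dy": 0.0342, "dz": 0.025, "rx": 8.9, "ry": 11.7, "rz": 10.3},
  {"dx": -0.0356, "dy": 0.0512, "dz": 0.042, "rx": 13.3, "ry": 17.5, "rz": 15.4},
  {"dx": -0.0474, "dy": 0.0683, "dz": 0.06, "rx": 17.8, "ry": 23.4, "rz": 20.6},
  {"dx": -0.0593, "dy": 0.0854, "dz": 0.0755, "rx": 22.2, "ry": 29.2, "rz": 25.7},
], gripper=0.7)

```text
time: 36.2
position: [0.4638, -0.079, 0.369]
tool_rot: [0.968, -0.116, 0.222, 0.028]
ft_force: [0.3, -0.2, -1.3]
grip_width: 0.0607
```

Request:
step_arm([
  {"dx": 0, "dy": 0, "dz": 0, "rx": 0, "ry": 0, "rz": 0},
  {"dx": 0, "dy": 0, "dz": 0, "rx": 0, "ry": 0, "rz": 0},
  {"dx": 0, "dy": 0, "dz": 0, "rx": 0, "ry": 0, "rz": 0},
  {"dx": 0, "dy": 0, "dz": 0, "rx": 0, "ry": 0, "rz": 0},
  {"dx": 0, "dy": 0, "dz": 0, "rx": 0, "ry": 0, "rz": 0},
])

```text
time: 36.83
position: [0.4643, -0.0782, 0.3688]
tool_rot: [0.968, -0.115, 0.222, 0.027]
ft_force: [0.8, 0.9, -0.5]
grip_width: 0.0612
```

```bash
python3 kn.py -90 .238 1 -.011 -.1; python3 - <<'E'
from h import *
from rig import viewer
c=viewer.camera("wrist"); np.savez("w10.npz",**c); cv2.imwrite("pics/w10.png",c["img"])
print(proj(c,[h2w([-.017,-.1,.2525]),h2w([0,-.1,.17]),h2w([0,0,.18])]))
E
```

```text
t 36.83 pos [ 0.4643 -0.0782  0.3688] head [-0.0102 -0.0993  0.3252] q [-0.47 -0.01  1.91  0.14  0.8   1.27] F [ 0.8  0.9 -0.5] M [ 0.12  0.24 -0.  ] w 0.0612
ang -89.87622788190828
t 36.83 total d mm [-2.1  0.7 87.1] rv [ 0.  -0.9  0.1] |d| 0.087 |r| 0.9
{"dx": -0.0021, "dy": 0.0007, "dz": 0.0871, "rx": 0.0, "ry": -0.9, "rz": 0.1}
[[323.91753826 229.76615202]
 [323.49079438 177.86305642]
 [210.08422082 180.38248459]]
```

View pics/w10.png

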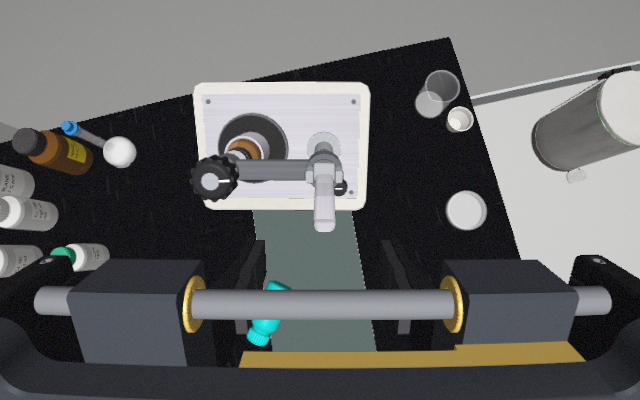

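Handle tip at (325,228), as predicted (324,230), centred between the jaws. Descend and pinch.

Request:
step_arm([
  {"dx": -0.002, "dy": 0.0005, "dz": 0.02, "rx": 0, "ry": -0.9, "rz": 0},
  {"dx": -0.002, "dy": 0.0005, "dz": 0.045, "rx": 0, "ry": -0.9, "rz": 0},
  {"dx": -0.002, "dy": 0.0005, "dz": 0.07, "rx": 0, "ry": -0.9, "rz": 0},
  {"dx": -0.002, "dy": 0.0005, "dz": 0.087, "rx": 0, "ry": -0.9, "rz": 0},
  {"dx": -0.002, "dy": 0.0005, "dz": 0.087, "rx": 0, "ry": -0.9, "rz": 0},
], gripper=0.35)

```text
time: 37.5
position: [0.499, -0.0872, 0.2878]
tool_rot: [0.97, -0.116, 0.213, 0.026]
ft_force: [0.5, -0.2, 0.2]
grip_width: 0.031
```

Request:
step_arm([
  {"dx": 0, "dy": 0, "dz": 0, "rx": 0, "ry": 0, "rz": 0},
  {"dx": 0, "dy": 0, "dz": 0, "rx": 0, "ry": 0, "rz": 0},
  {"dx": 0, "dy": 0, "dz": 0, "rx": 0, "ry": 0, "rz": 0},
  {"dx": 0, "dy": 0, "dz": 0, "rx": 0, "ry": 0, "rz": 0},
  {"dx": 0, "dy": 0, "dz": 0, "rx": 0, "ry": 0, "rz": 0},
], gripper=0, force=25)

```text
time: 38.12
position: [0.4991, -0.0878, 0.2885]
tool_rot: [0.97, -0.116, 0.213, 0.026]
ft_force: [-3.6, -3.1, 3.1]
grip_width: 0.0155
```

```bash
cat > arc2.py <<'E'
from h import *
o=st()
T=Ro.from_quat(o["tool_rot"]).as_matrix(); print("F tool",T.T@o["ft_force"])
p=w2h(o["position"])-[0,-.1,.156]; r=np.hypot(p[0],p[2]); a0=np.arctan2(p[2],p[0]); print("rel pin",p,r,a0)
for a in np.arange(1.702,.45,-.11):
    X=h2w([.0825*np.cos(a),-.1+p[1],.156+.0825*np.sin(a)]); print(round(a,2),(T.T@(X-o["position"])).round(4))
E
python3 arc2.py
```

```text
t 38.12 pos [ 0.4991 -0.0878  0.2885] head [-0.0115 -0.1003  0.2371] q [-0.44  0.17  1.96  0.15  0.59  1.26] F [-3.6 -3.1  3.1] M [-0.66  0.58 -0.43] w 0.0155
F tool [-1.23919409  3.85769057 -4.02550035]
rel pin [-0.01148621 -0.00029348  0.08111531] 0.08192451440633282 1.711464535465562
1.7 [ 0.0007  0.     -0.0007]
1.59 [ 0.0097  0.     -0.0014]
1.48 [ 0.0188  0.     -0.0011]
1.37 [0.0278 0.0001 0.0001]
1.26 [0.0366 0.0001 0.0024]
1.15 [0.0451 0.0001 0.0056]
1.04 [0.0531 0.0001 0.0097]
0.93 [0.0607 0.0001 0.0147]
0.82 [0.0677 0.0001 0.0204]
0.71 [0.074  0.0001 0.0269]
0.6 [0.0796 0.0001 0.0341]
0.49 [0.0844 0.0001 0.0418]
```

Request:
step_arm([
  {"dx": 0.0097, "dy": 0, "dz": -0.001, "rx": 0, "ry": 0, "rz": 0},
  {"dx": 0.0188, "dy": 0, "dz": -0.001, "rx": 0, "ry": 0, "rz": 0},
  {"dx": 0.0278, "dy": 0, "dz": 0.0001, "rx": 0, "ry": 0, "rz": 0},
  {"dx": 0.0366, "dy": 0, "dz": 0.0024, "rx": 0, "ry": 0, "rz": 0},
  {"dx": 0.0451, "dy": 0, "dz": 0.0056, "rx": 0, "ry": 0, "rz": 0},
])

```text
time: 38.75
position: [0.5386, -0.0974, 0.3013]
tool_rot: [0.971, -0.115, 0.21, 0.026]
ft_force: [-8.4, -3.7, 5.3]
grip_width: 0.0158
```

```bash
python3 arc2.py
```

```text
t 38.75 pos [ 0.5386 -0.0974  0.3013] head [ 0.0308 -0.1003  0.2315] q [-0.42  0.21  1.85  0.12  0.66  1.3 ] F [-8.4 -3.7  5.3] M [-0.46  1.57 -0.36] w 0.0158
F tool [-4.46691682  5.54004879 -7.871457  ]
rel pin [ 0.03080823 -0.00030982  0.07551685] 0.0815594340073134 1.1834424886876234
1.7 [-0.0417 -0.0001 -0.0059]
1.59 [-0.0326 -0.0001 -0.0066]
1.48 [-0.0236 -0.0001 -0.0064]
1.37 [-0.0146 -0.     -0.0052]
1.26 [-0.0058 -0.     -0.003 ]
1.15 [0.0027 0.     0.0001]
1.04 [0.0109 0.     0.0042]
0.93 [0.0185 0.0001 0.0091]
0.82 [0.0255 0.0001 0.0148]
0.71 [0.0319 0.0001 0.0213]
0.6 [0.0375 0.0001 0.0284]
0.49 [0.0423 0.0001 0.0361]
```

Request:
step_arm([
  {"dx": 0.0109, "dy": 0.0005, "dz": 0.0042, "rx": 0, "ry": 0, "rz": 0},
  {"dx": 0.0185, "dy": 0.001, "dz": 0.0091, "rx": 0, "ry": 0, "rz": 0},
  {"dx": 0.0255, "dy": 0.001, "dz": 0.0148, "rx": 0, "ry": 0, "rz": 0},
  {"dx": 0.0319, "dy": 0.001, "dz": 0.0213, "rx": 0, "ry": 0, "rz": 0},
  {"dx": 0.0375, "dy": 0.001, "dz": 0.0284, "rx": 0, "ry": 0, "rz": 0},
])

```text
time: 39.38
position: [0.5825, -0.1086, 0.2914]
tool_rot: [0.971, -0.115, 0.209, 0.026]
ft_force: [-4.6, -0.7, 6.5]
grip_width: 0.0157
```

```bash
python3 arc2.py
```

```text
t 39.38 pos [ 0.5825 -0.1086  0.2914] head [ 0.0677 -0.1007  0.2034] q [-0.41  0.29  1.77  0.11  0.66  1.33] F [-4.6 -0.7  6.5] M [ 0.08  0.71 -0.12] w 0.0157
F tool [-1.19423501  1.77212562 -7.71314888]
rel pin [ 0.06765369 -0.00072276  0.04739874] 0.08260546214281335 0.6111341994283123
1.7 [-0.0788 -0.0003 -0.0335]
1.59 [-0.0698 -0.0002 -0.0343]
1.48 [-0.0607 -0.0002 -0.0341]
1.37 [-0.0517 -0.0002 -0.0329]
1.26 [-0.0429 -0.0001 -0.0307]
1.15 [-0.0344 -0.0001 -0.0276]
1.04 [-0.0263 -0.0001 -0.0235]
0.93 [-0.0187 -0.0001 -0.0186]
0.82 [-0.0116 -0.     -0.0129]
0.71 [-0.0053 -0.     -0.0064]
0.6 [0.0004 0.     0.0007]
0.49 [0.0052 0.     0.0084]
```

Overshoot gently to make sure of the stop.

Request:
step_arm([
  {"dx": 0.0013, "dy": 0, "dz": 0.002, "rx": 0, "ry": 0, "rz": 0},
  {"dx": 0.0025, "dy": 0, "dz": 0.004, "rx": 0, "ry": 0, "rz": 0},
  {"dx": 0.004, "dy": 0, "dz": 0.006, "rx": 0, "ry": 0, "rz": 0},
  {"dx": 0.004, "dy": 0, "dz": 0.006, "rx": 0, "ry": 0, "rz": 0},
  {"dx": 0.004, "dy": 0, "dz": 0.006, "rx": 0, "ry": 0, "rz": 0},
])

```text
time: 40.0
position: [0.586, -0.1093, 0.2893]
tool_rot: [0.971, -0.114, 0.208, 0.026]
ft_force: [-15.1, -0.8, 16.7]
grip_width: 0.0156
```

```bash
python3 arc2.py | head -3
```

```text
t 40.0 pos [ 0.586  -0.1093  0.2893] head [ 0.0701 -0.1006  0.2   ] q [-0.4   0.3   1.76  0.11  0.67  1.33] F [-15.1  -0.8  16.7] M [-0.13  1.68 -0.28] w 0.0156
F tool [ -6.43106097   4.31346382 -21.14250676]
rel pin [ 0.07006988 -0.00057256  0.04404149] 0.08276134804259437 0.5611385167013079
```

Request:
step_arm([
  {"dx": 0, "dy": 0, "dz": 0, "rx": 0, "ry": 0, "rz": 0},
  {"dx": 0, "dy": 0, "dz": 0, "rx": 0, "ry": 0, "rz": 0},
  {"dx": 0, "dy": 0, "dz": 0, "rx": 0, "ry": 0, "rz": 0},
  {"dx": 0, "dy": 0, "dz": -0.01, "rx": 0, "ry": 0, "rz": 0},
  {"dx": 0, "dy": 0, "dz": -0.05, "rx": 0, "ry": 0, "rz": 0},
], gripper=0.7)

```text
time: 40.62
position: [0.5652, -0.104, 0.3331]
tool_rot: [0.972, -0.114, 0.206, 0.025]
ft_force: [0.9, 0.5, 0.4]
grip_width: 0.0562
```

Request:
step_arm([
  {"dx": 0, "dy": 0, "dz": -0.03, "rx": 0, "ry": 0, "rz": 0},
  {"dx": -0.02, "dy": 0, "dz": -0.06, "rx": 0, "ry": 0, "rz": 0},
  {"dx": -0.04, "dy": 0, "dz": -0.08, "rx": 0, "ry": 0, "rz": 0},
  {"dx": -0.06, "dy": 0, "dz": -0.08, "rx": 0, "ry": 0, "rz": 0},
  {"dx": -0.06, "dy": 0, "dz": -0.08, "rx": 0, "ry": 0, "rz": 0},
])

```text
time: 41.25
position: [0.479, -0.0829, 0.3819]
tool_rot: [0.972, -0.115, 0.205, 0.025]
ft_force: [-1.0, -0.4, 0.0]
grip_width: 0.0611
```

```bash
python3 - <<'E'
from h import *
from rig import viewer
st()
for n in ("wrist","side","scene"):
    c=viewer.camera(n); np.savez(n+"11.npz",**c)
    if n=="wrist":
        cv2.imwrite("pics/w11.png",c["img"]); print(proj(c,[h2w([.078,-.1,.215]),h2w([0,0,.18])]))
        P=cloud(c); H=w2h(P.reshape(-1,3)).reshape(P.shape)-[0,-.1,.156]
        k=(abs(H[...,1])<.006)&(H[...,0]>.01)&(H[...,0]<.1)&(H[...,2]>.0)&(H[...,2]<.12)
        for a in range(10,90,10):
            q=k&(H[...,0]>a/1000)&(H[...,0]<a/1000+.01)
            if q.sum(): print(a+5,(np.median(H[q][:,2])*1000).round(1),q.sum())
        B=H+[0,0,.156]
        k=(B[...,2]>.12)&(B[...,2]<.15)&(abs(B[...,0])<.02)&(B[...,1]>.025)&(B[...,1]<.075); Q=B[k]; print("bar top z",np.median(Q[:,2]),"mid x",[np.percentile(Q[(Q[:,1]>l)&(Q[:,1]<l+.02)][:,0],[2,98]).mean().round(4) for l in (.028,.05)])
    else:
        cv2.imwrite(f"pics/{n}11.png",c["img"])
E
```

```text
t 41.25 pos [ 0.479  -0.0829  0.3819] head [ 0.0093 -0.1003  0.3305] q [-0.46  0.02  1.84  0.11  0.89  1.3 ] F [-1.  -0.4  0. ] M [ 0.1   0.21 -0.  ] w 0.0611
[[322.94500951 108.39052277]
 [212.50979726 193.97978098]]
15 14.5 111
25 21.3 134
35 27.3 132
45 34.0 154
55 42.8 163
65 53.4 173
75 57.7 201
bar top z 0.1340260950219279 mid x [np.float64(0.0002), np.float64(0.0)]
```

View pics/w11.png

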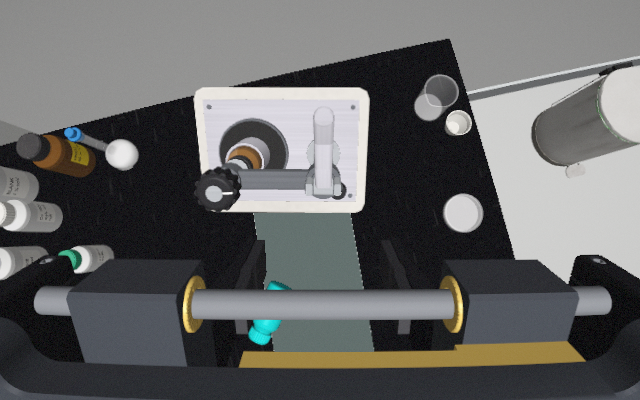

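View pics/scene11.png

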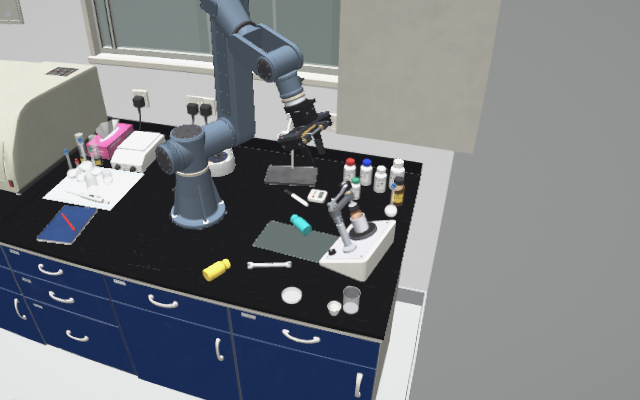

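```bash
python3 - <<'E'
from rig import robot
print(robot.hand_in())
E
```

```text
the job is handed in; nothing more can be done
None
```

The bottle is clamped and the job was handed in at about 41 s, with the robot clear of everything. I opened the lever to its stop, swung the arm over the bottle to its stop, screwed the knob down until the foot just touched the cap, and closed the lever to its stop.

**Last checks:**
- **Foot contact:** before closing the lever, an edge-on wrist view showed no light between foot and cap. In the view before that, 10° of knob turn earlier, the gap was about 0.25 mm.
- **Lever:** its profile matches the closed one measured at the start to about 2 mm. At the stop I felt about 22 N, against the 4 to 8 N needed to move it.
- **Arm:** the bar is 4.5 to 5 mm lower than when the lever was open, and its midline is within 0.3 mm of the line over the bottle.
- **Bottle and surroundings:** the bottle is still in its cup. By eye in the scene view, the beaker, timer, spanner, dish and look-alikes stand where they were.

**Two things that didn't go straight:**
- **Knob:** the first downward turn brought the foot roughly to the cap, but I could not judge the contact from that view. I backed the knob off 35°, measured the gap, and came down again 26° and then 10°.
- **Initial gap:** the knob turns add up to an initial gap of about 2.2 to 2.4 mm, slightly under the stated minimum of 2.5 mm. The knob may have turned a little more than the tool did while I gripped it.

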